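Close up a rim lock in the assembly nest

ROBOT

A 7-joint arm with a two-finger parallel gripper is mounted at the origin on a cart in front of the work surface, level with it; the furniture and walls round the work are solid. World frame = base frame: x ahead of the robot, y to its left, z up, the work surface at z = 0. Lengths are in mm, angles in rad, forces in N, time in s.
With the tool pointing down it reaches from about 400 to 900 mm from the base axis. Payload 5.5 kg.
Tool frame: the origin (TCP) lies on the centre line of the jaws, within the pads' length; the fingertips stand 25 mm ahead of it and the grasp point (between the pads) lies 6 mm ahead of it (robot.nose_length is the distance from the TCP to the fingertips, in mm); z points along the fingers, x is the direction in which the jaws open and shut, and the axes are right-handed (so a half turn about z gives the same grasp; the last joint's range is limited). The gripper opens to 85 mm and grips with 20 to 120 N. Pads are 22 mm wide; open, the fingers measure 114 mm over their backs; the gripper's body (76 mm by 85 mm) begins 54 mm behind the grasp point. The pads swing forward as they close: fully open they stand 13 mm farther back than shut.
Start: joints at [-1.011, 0.501, -0.427, 1.55, 0.221, 1.138, -0.21], TCP at [190.062, 621.592, 221.91] pointing down, gripper open.
Joint ranges: [-2.88, 2.88], [-0.31, 2.03], [-1.54, 1.56], [0.2, 2.42], [-1.41, 4.55], [0.19, 2.02], [-2.57, 2.57]. Speed limits (rad/s): [2.57, 2.57, 3.14, 3.14, 3.14, 3.14, 3.14].

INTERFACE

Orientations are given as a unit quaternion [x, y, z, w].
In Python, from station import readout, cams, order, robot gives the robot as it stands.
- The arm moves only by the tool carry_out, never from a script. Its argument "plan" is a list of rows, each an object with "travel": the shift along the tool's x, y, z in m, a list of three; "turn": the turn, a rotation vector about the tool's x, y, z in rad, a list of three; "jaw": the finger opening in m, from 0 to 0.0854. In form: [{"travel": [tx, ty, tz], "turn": [wx, wy, wz], "jaw": jaw}, ...]. A call has 1 to 12 rows; each row shifts and turns the commanded pose from where the row before left it, along the tool's axes as they then stand; what a row does not reach is not made up. A row lasts 1/10 s, in which the tool goes at most 50 mm and 8.59 degrees, less where a joint would pass 70% of its speed; a pose out of reach is approached as far as the arm can. A call is refused whole if a number of a shift passes 0.05 or a number of a turn 0.15, either way. A call with a gripper value outside its range is refused whole. The fingers move at their own pace and stop on an object; "force" is the grip in N (left out, the last holds). Time passes only in rows, so rows that do not move let the fingers close. It gives the time, the measured TCP pose, the force and the opening at its end, in the units of the state.
- readout.state(): the state, without advancing time (a new reading comes with each control period).
- cams.capture(name): name is "scene" or "side" or "wrist"; returns the picture (400x640x3 uint8, red, green, blue); there is no depth.
- cams.camera_info(name): a dict with "fov_y" (degrees; the focal length in pixels is half the picture's height over the tangent of half this angle, whatever the lens; pixels are square), "cx", "cy" (the principal point, pixels), "k1" (the pictures are not rectified: a ray, as slopes to the right and down, at radius r is drawn at 1 + k1 r^2 times it, then the intrinsics apply), "cam_to_world" (4x4, takes a point from camera to world coordinates). Camera axes: x right, y down, z forward; pixel columns grow to the right and rows downward; lengths in mm; the calibration is good to about 2 mm. A picture is of the moment at which its call begins: read the wrist's pose just before it. camera_info takes no time and is no camera call; for the wrist camera it gives the pose at the moment of the call.
- order.finish_job(): hands the job in, once; it reports no verdict.
The state is a dict: "time_s": time; "joint_pos": joint angles; "joint_vel": joint speeds; "joint_efforts": joint torques, N m; "ee_pos": TCP position; "ee_rot": TCP orientation; "contact_force": force on the tool from outside, world axes, zero at the start; "moment": the same for the moment, N m; "opening": opening from 0.0 (shut) to 1.0 (fully open).
Only numpy, scipy, OpenCV 4.12 (cv2) and the standard library are available. Lean on these libraries where they do the work, as an engineer would, in place of code of your own. Each camera call takes 0.05 s, during which the arm holds its last target.

TASK

Set the rim lock up in the steel assembly nest so that it is ready to be screwed together: lay the open lock case in the pocket, open side up and flat on the floor, with its bolt pointing out through the slot; lay the cover plate flat on the case, rib up, between the same guides; then swing the steel hold-down bar over the cover as far as it goes. Leave the other things on the bench where they are.

Things in the scene. Friction and masses are not known exactly. Their poses are not given: they have to be found in the camera images.
- lock_case: Flat steel lock case, open side up, 62 (x) x 95 (y) x 18; its rim folded 6 inwards. Origin on the underside, x centred; the case runs y -55 to +40 (middle -7.5). A bolt sticks out of the +y end to y +55; at the start it points roughly to the robot's right. Starts on a plywood board, top at z 12; walls upright, grip across the 62 at the middle. 0.3 to 0.65 kg.
- case_bolt (a point): Tip of the lock case's bolt, at x = 0, y = +55, z = 9 in the case's frame.
- cover_plate: Cover of the lock: flat steel plate 60 (x) x 94 (y) x 2, lying rib up on the same board. Origin at the centre of the underside. Straight rib on top, x +6 to +18, y -13 to +37, z 2 to 8: pinch it across its 12 mm from above. Fits on the case either way round. About 0.1 kg.
- nest: Steel nest fixed to the bench. Base x +-55, y -104 to +62, 10 thick. Pocket x +-32.5, y -56.5 to +41.5, floor z 10, between guide blocks 10 thick, upright to z 32, above that sloping outwards to z 38 as a lead-in. Both long sides are open for fingers from y -37 to +22. Slot for the bolt, 38 wide, at the +y end. Origin on the bench under where the case's origin belongs, axes as the case's.
- nest_seat (a point): Centre of the pocket's floor (nest x 0, y -7.5, z 10), axes of the nest. The middle of the case body and the centre of the cover belong above it; the seated case's rim, on which the cover lies, is 18 above it. A fixed bench vice, 180 high, reaching to x = 0.51 in the world, stands between nest and board: carry parts well above it or in front of it.
- swing_bar (a joint): Steel hold-down bar on an upright pivot at nest x 0, y -88, 41 above the bench. 0 = fully open, 1.92 = at its stop over the pocket's centre line, pointing to nest +y. Grows clockwise from above: it points at pi/2 + 1.92 - value, counter-clockwise from nest +x. Starts 0 to 0.5. Friction about 0.6 N at the knob, no spring. Pad under it 38.5 above the bench; the seated cover's rib reaches 36.
- bar_knob (a point): Grip point of the bar's upright black knob, 90 from the pivot: 20 diameter, from 58 to 81 above the bench (the point is at 69).
- brass_padlock: Brass padlock lying flat, 67 x 44 x 18: leave alone.
- brass_cylinder: Brass lock cylinder, 63 x 33 x 17, lying: leave alone.

How it is judged:
By the outcome, as a careful person would: the job done as asked, in the order asked, and still so for the second after the job is handed in, with the robot touching nothing.
It also fails if it takes over 70 s, if anything falls off the work surface, if the arm or the gripper's body presses on something with over 40 N, if the wrist force passes 120 N, or if a joint passes its speed limit or range.

## Working session

There is one attempt and no reset: what is moved stays moved. The work goes in short steps, Python scripts to look and compute and a tool call to move; the robot and the scene stay as the last step left them, time stands still between calls to the robot, and variables do not carry over. Pictures are saved under pics/ and viewed, and the job is handed in when it is done.

Besides the shell and the picture viewer there is one more tool, called as name(argument=value, ...) on one line, values as JSON. carry_out: Moves the arm, as the interface text tells. Its arguments: {"type":"object","properties":{"plan":{"type":"array","items":{"type":"object","properties":{"travel":{"type":"array","items":{"type":"number"}},"turn":{"type":"array","items":{"type":"number"}},"jaw":{"type":"number"}}}},"force":{"type":"number"}},"required":["plan"]}

```bash
ls; mkdir -p pics
python3 - <<'E'
from station import readout,cams,order,robot
import cv2,numpy as np
s=readout.state(); print(s)
for n in ["scene","side","wrist"]:
    print(n,cams.camera_info(n))
    cv2.imwrite(f"pics/{n}0.png",cams.capture(n)[:,:,::-1])
E
```

```text
pics
{'time_s': 0.0, 'joint_pos': array([-1.01079644,  0.50182294, -0.42682534,  1.55145992,  0.22079197,
        1.13827606, -0.21030713]), 'joint_vel': array([ 5.04203158e-04, -3.99745786e-04, -2.63269975e-04,  2.21684358e-03,
       -9.04339181e-05, -1.42228827e-05, -7.20214075e-05]), 'joint_efforts': array([ 4.18940726e-04, -5.69525921e+01, -5.81621960e+00, -2.80938649e+01,
        1.07057736e-02,  1.17813473e-02, -3.28553131e-07]), 'ee_pos': array([189.91077975, 620.89897642, 220.87385999]), 'ee_rot': array([ 8.03861746e-01,  5.94815420e-01, -7.92038322e-04,  5.32277584e-04]), 'contact_force': array([0.08753405, 0.95061343, 0.36782899]), 'moment': array([-0.01100658,  0.02794638,  0.08539301]), 'opening': 0.9986942251011093}
scene {'fov_y': 51.95625022254078, 'cx': 317.9638492954415, 'cy': 194.68796823222988, 'k1': 0.02691569504747808, 'cam_to_world': array([[ 8.05499617e-01, -3.92502506e-01,  4.43973141e-01,
         3.98442861e+01],
       [-5.92373332e-01, -5.12767151e-01,  6.21420698e-01,
        -6.76297617e+02],
       [-1.62543386e-02, -7.63551983e-01, -6.45541761e-01,
  
[... 355 characters left out ...]
9691429e-01, -7.56444040e-01,
         1.02704393e+03],
       [-1.48234140e-02, -9.24976315e-01, -3.79735544e-01,
         6.18212624e+02],
       [ 0.00000000e+00,  0.00000000e+00,  0.00000000e+00,
         1.00000000e+00]])}
wrist {'fov_y': 64.60626847136758, 'cx': 324.5201342472066, 'cy': 199.99405403357196, 'k1': -0.016727633068105093, 'cam_to_world': array([[ 2.91869497e-01,  9.23992923e-01,  2.47081515e-01,
         1.26763814e+02],
       [ 9.56456799e-01, -2.81527588e-01, -7.70234312e-02,
         6.39830550e+02],
       [-1.60884247e-03,  2.58803585e-01, -9.65928629e-01,
         3.72997148e+02],
       [ 0.00000000e+00,  0.00000000e+00,  0.00000000e+00,
         1.00000000e+00]])}
```

View pics/scene0.png

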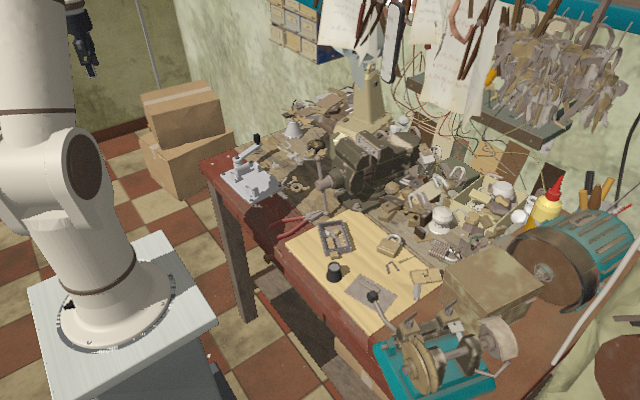

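View pics/side0.png

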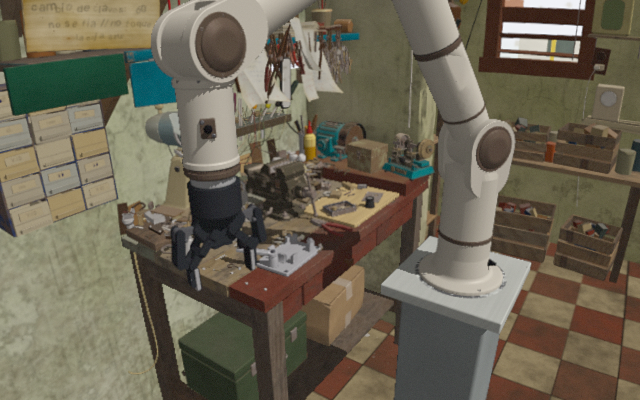

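View pics/wrist0.png

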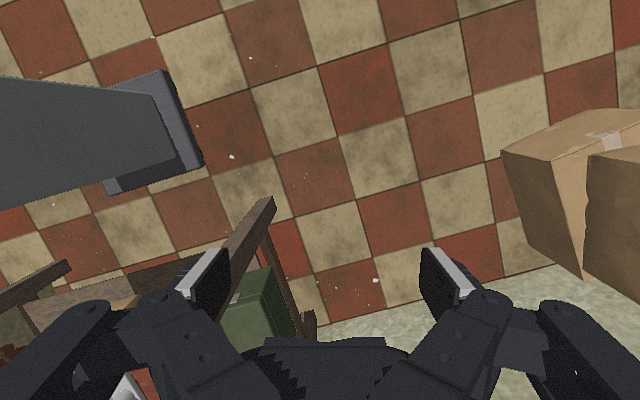

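```bash
cat > h.py <<'E'
from station import readout,cams,order,robot
import cv2,numpy as np
from scipy.spatial.transform import Rotation as R
def K(i):
    f=200/np.tan(np.radians(i['fov_y'])/2); return f
def ray(i,u,v):
    f=K(i); x=(u-i['cx'])/f; y=(v-i['cy'])/f
    r=np.hypot(x,y); q=r
    for _ in range(30): q=r/(1+i['k1']*q*q)
    s=q/r if r>0 else 1
    M=i['cam_to_world']; return M[:3,3], M[:3,:3]@np.array([x*s,y*s,1])
def onz(i,u,v,z):
    o,d=ray(i,u,v); return o+d*(z-o[2])/d[2]
def proj(i,p):
    M=i['cam_to_world']; c=M[:3,:3].T@(np.array(p,float)-M[:3,3]); x,y=c[:2]/c[2]
    g=1+i['k1']*(x*x+y*y); f=K(i); return np.array([f*x*g+i['cx'],f*y*g+i['cy']])
def snap(n,name=None):
    i=cams.camera_info(n); im=cams.capture(n)[:,:,::-1].copy()
    if name: cv2.imwrite(f"pics/{name}.png",im)
    return i,im
def crop(im,x,y,w,h,s,name):
    cv2.imwrite(f"pics/{name}.png",cv2.resize(im[y:y+h,x:x+w],None,fx=s,fy=s,interpolation=cv2.INTER_CUBIC))
E
python3 - <<'E'
from h import *
im=cv2.imread('pics/scene0.png')
crop(im,200,125,130,100,6,'s_nest'); crop(im,290,205,160,120,5,'s_board')
im=cv2.imread('pics/side0.png'); crop(im,240,220,100,70,8,'d_nest')
E
```

```text
(no output)
```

View pics/s_nest.png

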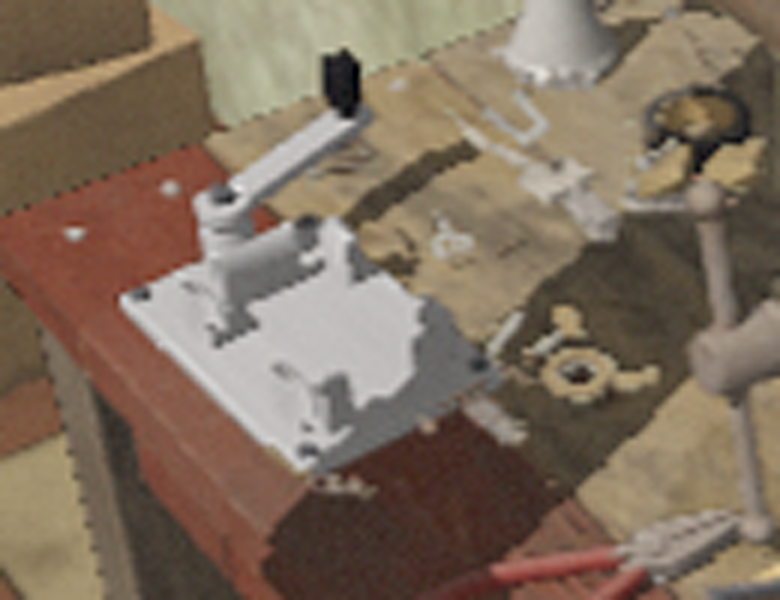

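View pics/s_board.png

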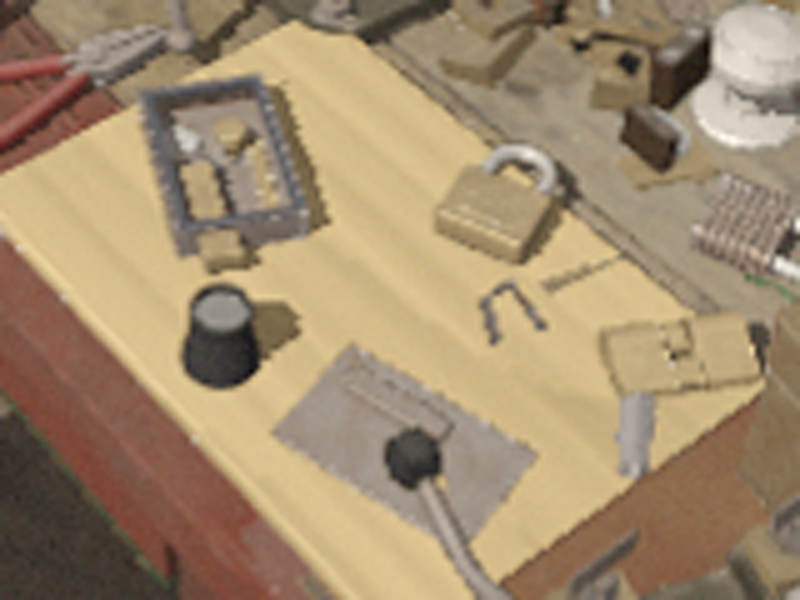

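View pics/d_nest.png

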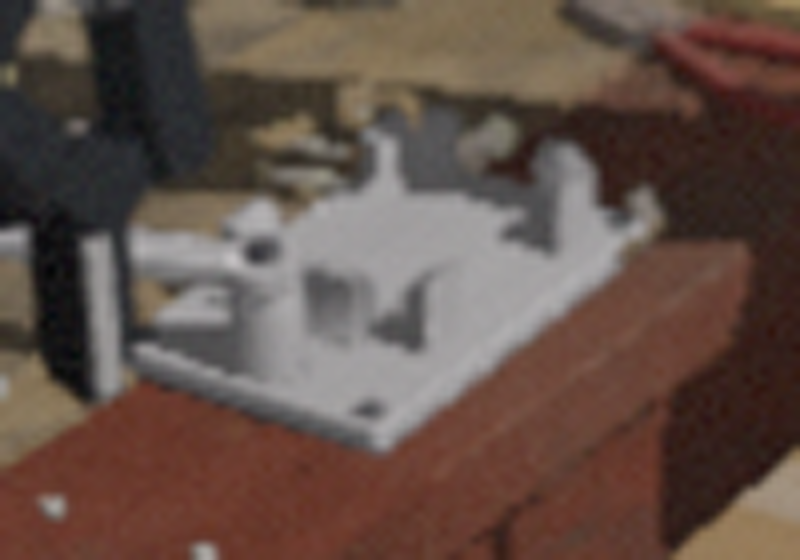

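Run:
```python
from h import *
i=cams.camera_info('scene'); d=cams.camera_info('side')
def p(t,ox,oy,s,z,c=i):
    for u,v in t: print(np.round(onz(c,ox+u/s,oy+v/s,z),1))
print('nest scene L,B,R z10');p([(122,298),(312,464),(497,376)],200,125,6,10)
print('knob top z81');p([(340,52)],200,125,6,81)
print('nest side L, bottom');p([(133,345),(380,437),(640,245)],240,220,8,10,d)
print('case rim z30 TL,TR,BR,BL');p([(140,92),(258,75),(310,222),(180,245)],290,205,5,30)
print('bolt tip z~21');p([(228,255)],290,205,5,21)
print('cover z14: top,right,bottom?,left');p([(352,345),(538,457),(470,540),(275,430)],290,205,5,14)
print('rib ends z20');p([(350,380),(448,430)],290,205,5,20)
print('ball lever');p([(415,455)],290,205,5,60)
```

```text
nest scene L,B,R z10
[362.4 257.6  10. ]
[375.3  95.4  10. ]
[473.7  97.6  10. ]
knob top z81
[506.  282.5  81. ]
nest side L, bottom
[464.5 262.9  10. ]
[359.6 262.7  10. ]
[362.6 112.3  10. ]
case rim z30 TL,TR,BR,BL
[455.4 -92.2  30. ]
[ 508.5 -117.6   30. ]
[ 466.9 -206.8   30. ]
[ 411.5 -182.2   30. ]
bolt tip z~21
[ 430.  -193.7   21. ]
cover z14: top,right,bottom?,left
[ 445.1 -262.2   14. ]
[ 468.2 -352.6   14. ]
[ 418.3 -364.7   14. ]
[ 389.8 -276.8   14. ]
rib ends z20
[ 428.7 -279.4   20. ]
[ 444.3 -323.3   20. ]
ball lever
[ 403.2 -344.3   60. ]
```

```bash
cat >> h.py <<'E'
def pose():
    s=readout.state(); return s['ee_pos'].copy(), R.from_quat(s['ee_rot'])
def theta(r): 
    m=r.as_matrix(); return np.degrees(np.arctan2(m[1,0],m[0,0]))
def down(th):
    t=np.radians(th); return R.from_matrix(np.array([[np.cos(t),np.sin(t),0],[np.sin(t),-np.cos(t),0],[0,0,-1]]))
def plan(target,th,n,start=None):
    """straight move; print rows as travel(m)/turn(rad)"""
    p,r=pose() if start is None else start
    t=np.array(target,float); tr=down(th); out=[]
    for k in range(n):
        m=n-k
        d=r.inv().apply((t-p)/m)/1000; w=(r.inv()*tr).as_rotvec()/m
        d=np.round(d,4); w=np.round(w,3)
        out.append((d.tolist(),w.tolist())); p=p+r.apply(d*1000); r=r*R.from_rotvec(w)
    for d,w in out: print(d,w)
    print('end',np.round(p,1),round(theta(r),1), 'tilt', np.round(r.as_matrix()[:2,2],4))
    return p,r
E
python3 - <<'E'
from h import *
plan([418,150,250],0,12)
E
```

```text
[-0.032, 0.0297, -0.0024] [0.0, 0.0, 0.106]
[-0.0287, 0.0329, -0.0024] [0.0, 0.0, 0.106]
[-0.025, 0.0357, -0.0024] [0.0, 0.0, 0.106]
[-0.0211, 0.0382, -0.0024] [0.0, 0.0, 0.106]
[-0.017, 0.0402, -0.0023] [0.0, 0.0, 0.106]
[-0.0126, 0.0417, -0.0024] [0.0, 0.0, 0.106]
[-0.0081, 0.0428, -0.0023] [0.0, 0.0, 0.106]
[-0.0035, 0.0435, -0.0024] [0.0, 0.0, 0.106]
[0.0011, 0.0436, -0.0023] [0.0, 0.0, 0.106]
[0.0057, 0.0432, -0.0024] [0.0, 0.0, 0.107]
[0.0102, 0.0424, -0.0023] [0.001, 0.0, 0.106]
[0.0147, 0.0411, -0.0024] [0.0, 0.001, 0.107]
end [418. 150. 250.] -0.0 tilt [ 0.0003 -0.0004]
```

carry_out(plan=[{"travel": [-0.032,0.0297,-0.0024],"turn": [0,0,0.106],"jaw": 0.085},{"travel": [-0.0287,0.0329,-0.0024],"turn": [0,0,0.106],"jaw": 0.085},{"travel": [-0.025,0.0357,-0.0024],"turn": [0,0,0.106],"jaw": 0.085},{"travel": [-0.0211,0.0382,-0.0024],"turn": [0,0,0.106],"jaw": 0.085},{"travel": [-0.017,0.0402,-0.0024],"turn": [0,0,0.106],"jaw": 0.085},{"travel": [-0.0126,0.0417,-0.0024],"turn": [0,0,0.106],"jaw": 0.085},{"travel": [-0.0081,0.0428,-0.0024],"turn": [0,0,0.106],"jaw": 0.085},{"travel": [-0.0035,0.0435,-0.0024],"turn": [0,0,0.106],"jaw": 0.085},{"travel": [0.0011,0.0436,-0.0024],"turn": [0,0,0.106],"jaw": 0.085},{"travel": [0.0057,0.0432,-0.0024],"turn": [0,0,0.107],"jaw": 0.085},{"travel": [0.0102,0.0424,-0.0024],"turn": [0,0,0.106],"jaw": 0.085},{"travel": [0.0147,0.0411,-0.0024],"turn": [0,0,0.107],"jaw": 0.085}])

```text
time_s: 1.35
ee_pos: [418.4, 148.8, 250.9]
ee_rot: [1.0, -0.002, 0.0, -0.0]
contact_force: [0.1, 1.7, 0.3]
opening: 0.996
```

carry_out(plan=[{"travel": [0,0,0],"turn": [0,0,0],"jaw": 0.085},{"travel": [0,0,0],"turn": [0,0,0],"jaw": 0.085},{"travel": [0,0,0],"turn": [0,0,0],"jaw": 0.085}])

```text
time_s: 1.65
ee_pos: [417.5, 151.6, 250.5]
ee_rot: [1.0, 0.001, -0.0, -0.0]
contact_force: [-0.1, 0.8, 0.3]
opening: 0.996
```

Run:
```python
from h import *
p,r=pose(); print(p,theta(r),r.as_matrix()[:2,2], readout.state()['joint_pos'])
i,im=snap('wrist','w1'); np.save('w1.npy',i['cam_to_world'])
print(i['cam_to_world'])
```

```text
[417.45832367 151.60082532 250.50921962] 0.13509964289892148 [-0.00060708  0.00034432] [-4.12698895e-01  6.70366125e-02  4.52360114e-03  2.01916672e+00
 -9.88194789e-04  1.05581074e+00 -4.05340673e-01]
[[ 9.99994624e-01  3.20514470e-03 -6.92438393e-04  4.16870524e+02]
 [ 2.91637889e-03 -9.65862947e-01 -2.59037185e-01  2.16595198e+02]
 [-1.49905225e-03  2.59033773e-01 -9.65867101e-01  4.02561705e+02]
 [ 0.00000000e+00  0.00000000e+00  0.00000000e+00  1.00000000e+00]]
```

View pics/w1.png

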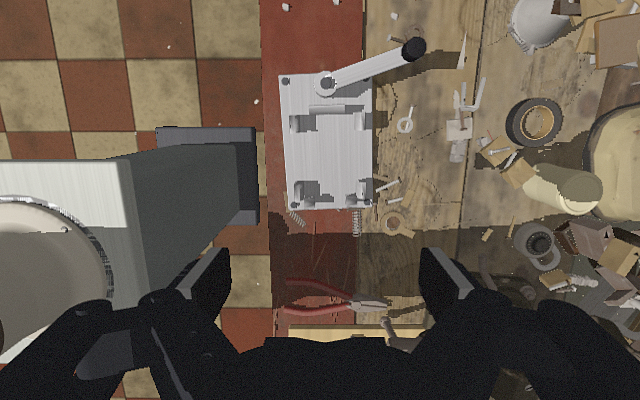

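Run:
```python
from h import *
im=cv2.imread('pics/w1.png'); crop(im,270,60,115,155,5.1,'w1n'); crop(im,270,60,115,75,6.9,'w1a'); crop(im,270,140,115,75,6.9,'w1b')
```

```text
(no output)
```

View pics/w1a.png

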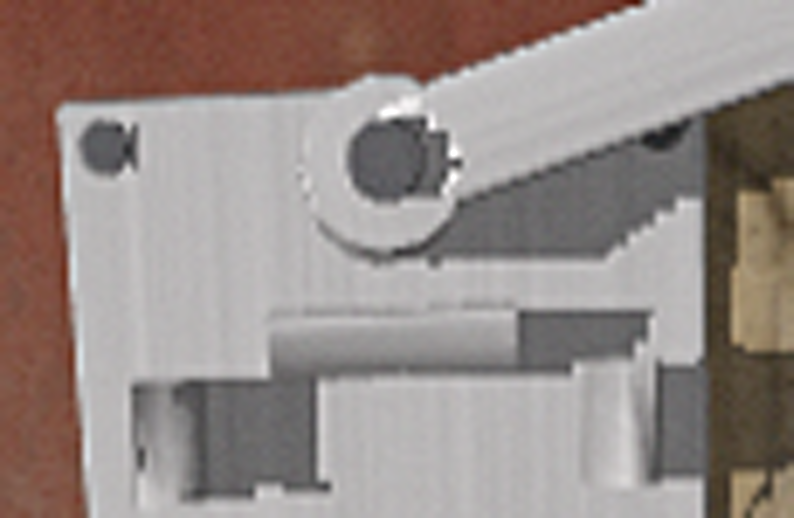

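View pics/w1b.png

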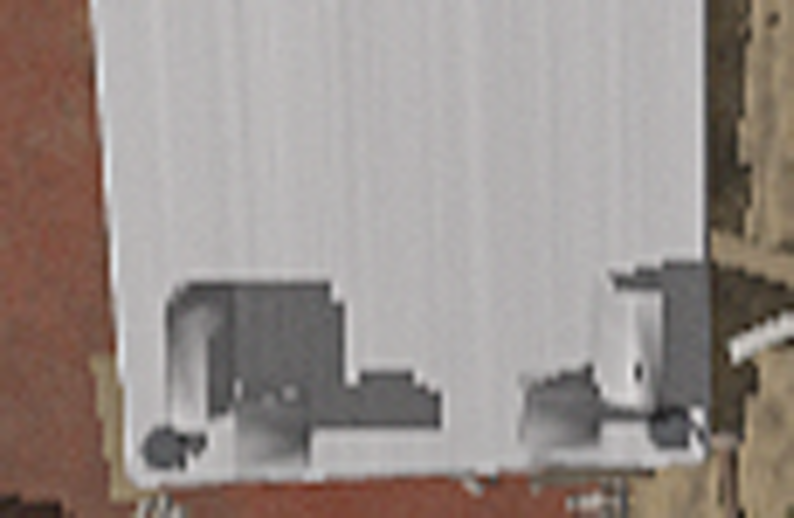

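```bash
cat > nestfit.py <<'E'
from h import *
i=cams.camera_info('wrist'); i['cam_to_world']=np.load('w1.npy')
A=lambda u,v:(270+u/6.9-0.4,60+v/6.9-0.4)
B=lambda u,v:(270+u/6.9-0.4,140+v/6.9-0.4)
pts=[A(60,104),A(706,68),B(706,458),B(130,484)]
P=np.array([onz(i,*q,10) for q in pts]); print(np.round(P,1))
print([round(np.linalg.norm(P[k]-P[(k+1)%4]),1) for k in range(4)])
# nest pts: TL -> (x+55? )
N=np.array([[55,-104],[-55,-104],[-55,62],[55,62]],float)
c=N.mean(0);C=P[:,:2].mean(0)
H=(N-c).T@(P[:,:2]-C); U,S,V=np.linalg.svd(H); Rm=(V.T@U.T); print('det',np.linalg.det(Rm),'yaw',np.degrees(np.arctan2(Rm[1,0],Rm[0,0])))
t=C-Rm@c; print('origin',t,'seat',t+Rm@[0,-7.5],'pivot',t+Rm@[0,-88])
print('resid',np.round(P[:,:2]-(N@Rm.T+t),1))
print('screws',[np.round(onz(i,*q,10),1) for q in (A(104,148),B(168,447),B(670,428))])
print('pivot z ~45', onz(i,*A(385,158),47))
E
python3 nestfit.py
```

```text
[[362.3 262.3  10. ]
 [471.1 268.3  10. ]
 [477.8 103.5  10. ]
 [369.9  98.1  10. ]]
[np.float64(109.0), np.float64(164.9), np.float64(108.1), np.float64(164.4)]
det 1.0000000000000007 yaw -177.35182858063826
origin [421.24866139 162.05463684] seat [420.90213997 169.54662742] pivot [417.18281003 249.96065968]
resid [[ 0.8 -1.1]
 [-0.3 -0.2]
 [-1.2  0.9]
 [ 0.7  0.5]]
screws [array([369.5, 255.3,  10. ]), array([377.2, 105.3,  10. ]), array([470.9, 109.3,  10. ])]
pivot z ~45 [417.1694306  250.25259542  47.        ]
```

Run:
```python
from h import *
print([ (a,getattr(robot,a)) for a in dir(robot) if not a.startswith('_')])
plan([435,-230,270],-10,10)
```

```text
[('MotionError', <class 'station.MotionError'>), ('nose_length', 25.0)]
[0.0016, 0.0382, -0.002] [-0.0, 0.0, 0.018]
[0.0023, 0.0382, -0.002] [-0.0, 0.0, 0.018]
[0.003, 0.0381, -0.002] [-0.0, 0.0, 0.018]
[0.0037, 0.038, -0.0019] [-0.0, 0.0, 0.018]
[0.0044, 0.038, -0.002] [-0.0, 0.0, 0.018]
[0.0051, 0.0379, -0.0019] [-0.0, 0.0, 0.018]
[0.0058, 0.0378, -0.002] [-0.0, 0.0, 0.017]
[0.0064, 0.0377, -0.0019] [-0.0, 0.0, 0.018]
[0.0071, 0.0375, -0.002] [-0.0, 0.0, 0.017]
[0.0077, 0.0374, -0.0019] [-0.0, 0.001, 0.018]
end [ 435.1 -230.   270. ] -10.0 tilt [0.0004 0.0001]
```

carry_out(plan=[{"travel": [0.0016,0.0382,-0.002],"turn": [0,0,0.018],"jaw": 0.085},{"travel": [0.0023,0.0382,-0.002],"turn": [0,0,0.018],"jaw": 0.085},{"travel": [0.003,0.0381,-0.002],"turn": [0,0,0.018],"jaw": 0.085},{"travel": [0.0037,0.038,-0.002],"turn": [0,0,0.018],"jaw": 0.085},{"travel": [0.0044,0.038,-0.002],"turn": [0,0,0.018],"jaw": 0.085},{"travel": [0.0051,0.0379,-0.002],"turn": [0,0,0.018],"jaw": 0.085},{"travel": [0.0058,0.0378,-0.002],"turn": [0,0,0.017],"jaw": 0.085},{"travel": [0.0064,0.0377,-0.002],"turn": [0,0,0.018],"jaw": 0.085},{"travel": [0.0071,0.0375,-0.002],"turn": [0,0,0.017],"jaw": 0.085},{"travel": [0.0077,0.0374,-0.002],"turn": [0,0,0.018],"jaw": 0.085},{"travel": [0,0,0],"turn": [0,0,0],"jaw": 0.085},{"travel": [0,0,0],"turn": [0,0,0],"jaw": 0.085}])

```text
time_s: 2.9
ee_pos: [434.9, -230.7, 270.3]
ee_rot: [0.996, -0.089, -0.0, -0.0]
contact_force: [1.4, 0.8, -1.3]
opening: 0.995
```

Run:
```python
from h import *
p,r=pose(); print(p,theta(r),r.as_matrix()[:2,2])
i,im=snap('wrist','w2'); np.save('w2.npy',i['cam_to_world'])
```

```text
[ 434.8766379  -230.70610352  270.29936384] -10.159078250013376 [-0.00077586  0.00049861]
```

View pics/w2.png

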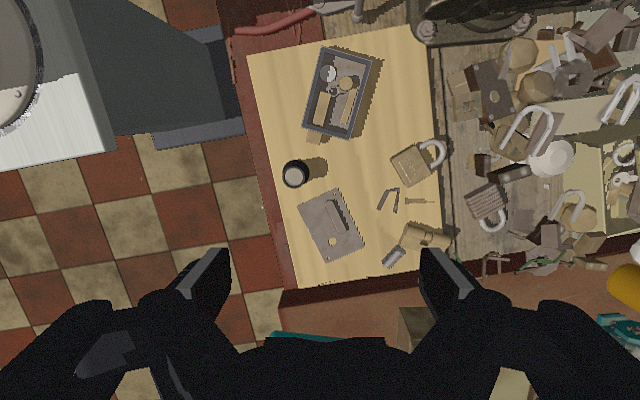

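Run:
```python
from h import *
im=cv2.imread('pics/w2.png'); crop(im,290,35,100,115,5.2,'w2c'); crop(im,285,175,95,95,6.2,'w2p')
```

```text
(no output)
```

View pics/w2c.png

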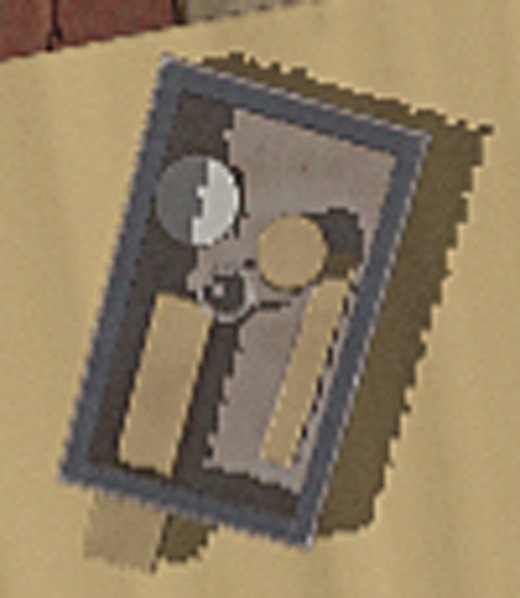

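View pics/w2p.png

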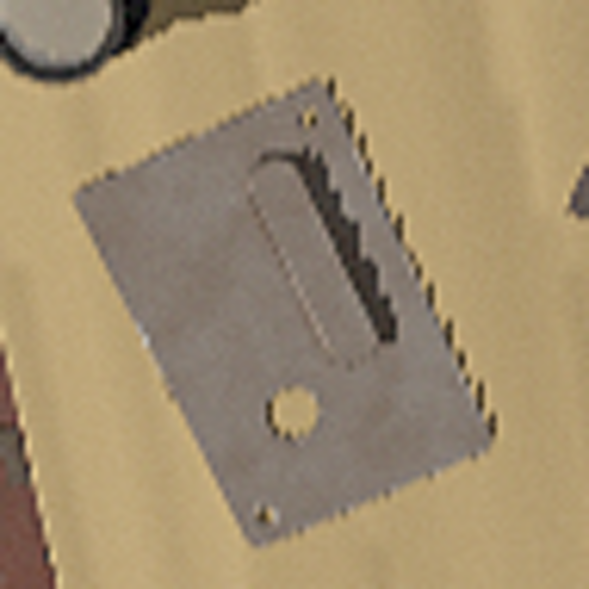

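```bash
cat > fit2.py <<'E'
from h import *
i=cams.camera_info('wrist'); i['cam_to_world']=np.load('w2.npy')
def fit(N,P,l):
    N=np.array(N,float);P=np.array(P)[:,:2];c=N.mean(0);C=P.mean(0)
    H=(N-c).T@(P-C);U,S,V=np.linalg.svd(H);Rm=V.T@U.T;t=C-Rm@c
    print(l,'det',round(np.linalg.det(Rm)),'yaw',np.degrees(np.arctan2(Rm[1,0],Rm[0,0])),'org',np.round(t,1),'res',np.round(P-(N@Rm.T+t),1).tolist(),'len',[round(np.linalg.norm(P[k]-P[k-1]),1) for k in range(len(P))])
    return Rm,t
if __name__=='__main__':
    C=lambda u,v:(290+u/5.2-.4,35+v/5.2-.4); D=lambda u,v:(285+u/6.2-.4,175+v/6.2-.4)
    P=[onz(i,*C(*q),30) for q in ((168,60),(428,135),(308,548),(62,478))]
    Rm,t=fit([[31,-55],[-31,-55],[-31,40],[31,40]],P,'case'); print('mid',t+Rm@[0,-7.5])
    P=[onz(i,*D(*q),14) for q in ((330,82),(494,440),(258,547),(78,193))]
    Rm,t=fit([[30,47],[30,-47],[-30,-47],[-30,47]],P,'cover'); print('rib',t+Rm@[12,12])
    print('rib img',[np.round(onz(i,*D(*q),20),1) for q in ((275,165),(357,360))])
E
python3 fit2.py
```

```text
case det 1 yaw 154.4895673691937 org [ 459.5 -152.4] res [[0.7, -1.5], [-1.3, -0.0], [-0.7, 1.2], [1.4, 0.4]] len [np.float64(92.9), np.float64(59.6), np.float64(93.7), np.float64(59.8)]
mid [ 462.69869931 -145.66861489]
cover det 1 yaw 14.86185031098382 org [ 429.  -312.8] res [[0.4, -1.5], [-1.1, 1.8], [0.2, 0.5], [0.5, -0.8]] len [np.float64(59.7), np.float64(90.5), np.float64(59.1), np.float64(92.6)]
rib [ 437.5401815  -298.16865196]
rib img [array([ 431.8, -275.6,   20. ]), array([ 441.9, -322.2,   20. ])]
```

Run:
```python
from h import *
i=cams.camera_info('wrist'); i['cam_to_world']=np.load('w2.npy')
for z in (20,100,180): print(z,onz(i,415,42,z)[:2],onz(i,411,2,z)[:2])
print('cup top z45',onz(i,295,173,45)[:2])
plan([463,-146,150],-25.5,6)
```

```text
20 [ 563.82980172 -103.58503255] [563.88220988 -61.13215154]
100 [ 540.4128615  -116.14510658] [540.45484972 -82.1328312 ]
180 [ 516.99592128 -128.70518062] [ 517.02748955 -103.13351086]
cup top z45 [ 398.41491398 -226.84823159]
[0.0022, -0.0145, 0.02] [-0.0, 0.0, 0.045]
[0.0015, -0.0146, 0.0201] [-0.0, 0.0, 0.045]
[0.0009, -0.0147, 0.02] [-0.0, 0.0, 0.045]
[0.0002, -0.0147, 0.0201] [-0.0, 0.0, 0.045]
[-0.0005, -0.0147, 0.02] [-0.0, 0.001, 0.045]
[-0.0011, -0.0146, 0.0201] [-0.001, 0.0, 0.045]
end [ 463. -146.  150.] -25.5 tilt [-0.0003 -0.0003]
```

carry_out(plan=[{"travel": [0.0022,-0.0145,0.02],"turn": [0,0,0.045],"jaw": 0.085},{"travel": [0.0015,-0.0146,0.02],"turn": [0,0,0.045],"jaw": 0.085},{"travel": [0.0009,-0.0147,0.02],"turn": [0,0,0.045],"jaw": 0.085},{"travel": [0.0002,-0.0147,0.02],"turn": [0,0,0.045],"jaw": 0.085},{"travel": [-0.0005,-0.0147,0.02],"turn": [0,0,0.045],"jaw": 0.085},{"travel": [-0.0011,-0.0146,0.02],"turn": [0,0,0.045],"jaw": 0.085},{"travel": [0,0,0],"turn": [0,0,0],"jaw": 0.085},{"travel": [0,0,0],"turn": [0,0,0],"jaw": 0.085}])

```text
time_s: 3.75
ee_pos: [462.8, -146.6, 150.8]
ee_rot: [0.976, -0.22, -0.001, -0.0]
contact_force: [0.4, 0.1, 0.5]
opening: 0.992
```

Run:
```python
from h import *
p,r=pose(); print(p,theta(r),r.as_matrix()[:2,2])
i,im=snap('wrist','w3'); np.save('w3.npy',i['cam_to_world'])
crop(im,210,110,230,170,3.4,'w3c')
```

```text
[ 462.82472925 -146.55475913  150.76690415] -25.404456981630958 [-0.0009862   0.00036328]
```

View pics/w3c.png

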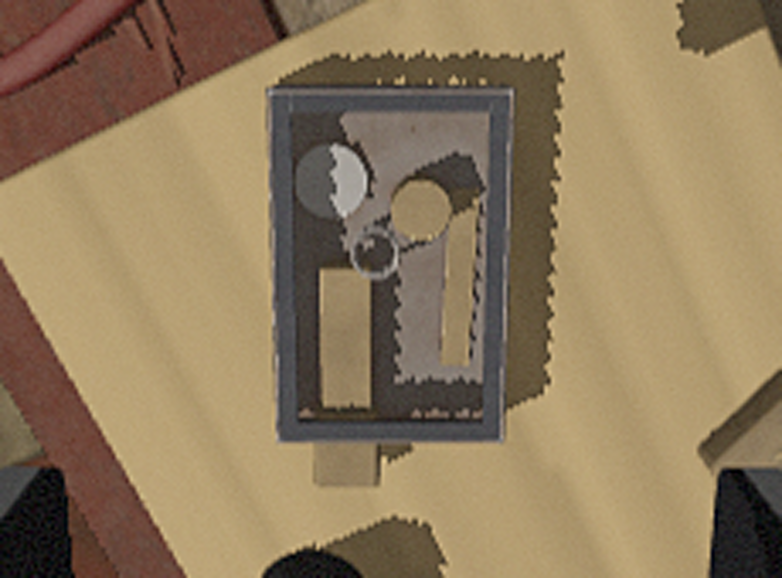

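Run:
```python
from h import *
from fit2 import fit
i=cams.camera_info('wrist'); i['cam_to_world']=np.load('w3.npy')
C=lambda u,v:(210+u/3.4-.4,110+v/3.4-.4)
P=[onz(i,*C(*q),30) for q in ((268,90),(513,90),(505,440),(279,440))]
Rm,t=fit([[31,-55],[-31,-55],[-31,40],[31,40]],P,'case'); print('mid',t+Rm@[0,-7.5])
for q in ((314,486),(380,486)):
  for z in (24,28): print('bolt',z,np.round(Rm.T@(onz(i,*C(*q),z)[:2]-t),1))
# nest slot
j=cams.camera_info('wrist'); j['cam_to_world']=np.load('w1.npy')
B=lambda u,v:(270+u/6.9-0.4,140+v/6.9-0.4)
y=np.radians(-177.35);Rn=np.array([[np.cos(y),-np.sin(y)],[np.sin(y),np.cos(y)]]);tn=np.array([421.25,162.05])
for q,z in (((235,410),38),((310,410),38),((310,425),10),((525,385),38),((600,372),38),((440,428),10),((600,415),10)): print(q,z,np.round(Rn.T@(onz(j,*B(*q),z)[:2]-tn),1))
```

```text
case det 1 yaw 154.80956705506628 org [ 459.6 -152.4] res [[0.1, -0.8], [-0.8, -0.6], [0.1, 0.7], [0.7, 0.6]] len [np.float64(93.5), np.float64(61.1), np.float64(93.4), np.float64(61.4)]
mid [ 462.76631839 -145.575669  ]
bolt 24 [21.9 55.5]
bolt 28 [21.6 53.7]
bolt 24 [ 3.4 55.5]
bolt 28 [ 3.3 53.7]
(235, 410) 38 [31.4 40.7]
(310, 410) 38 [18.5 41.3]
(310, 425) 10 [19.9 51.5]
(525, 385) 38 [-18.7  38.4]
(600, 372) 38 [-31.7  36.6]
(440, 428) 10 [-4.3 53.1]
(600, 415) 10 [-34.1  51.9]
```

Run:
```python
from h import *
plan([462.8,-145.6,41],-25.2,5)
```

```text
[-0.0003, -0.0003, 0.0221] [-0.0, -0.0, -0.001]
[-0.0003, -0.0003, 0.0221] [-0.0, -0.0, -0.001]
[-0.0002, -0.0003, 0.0221] [-0.0, -0.0, -0.001]
[-0.0003, -0.0004, 0.0221] [-0.0, -0.0, -0.001]
[-0.0002, -0.0003, 0.022] [-0.0, -0.001, -0.001]
end [ 462.8 -145.6   41. ] -25.2 tilt [-0.0003  0.0003]
```

carry_out(plan=[{"travel": [-0.0003,-0.0003,0.022],"turn": [0,0,0],"jaw": 0.085},{"travel": [-0.0003,-0.0003,0.022],"turn": [0,0,-0.001],"jaw": 0.085},{"travel": [-0.0003,-0.0003,0.022],"turn": [0,0,-0.001],"jaw": 0.085},{"travel": [-0.0003,-0.0003,0.022],"turn": [0,0,-0.001],"jaw": 0.085},{"travel": [-0.0002,-0.0003,0.022],"turn": [0,0,-0.001],"jaw": 0.085},{"travel": [0,0,0],"turn": [0,0,0],"jaw": 0.085},{"travel": [0,0,0],"turn": [0,0,0],"jaw": 0.085}])

```text
time_s: 4.5
ee_pos: [462.8, -146.8, 41.7]
ee_rot: [0.975, -0.22, 0.0, 0.0]
contact_force: [0.3, 0.4, -1.2]
opening: 0.991
```

Run:
```python
from h import *
p,r=pose(); print(p,theta(r),readout.state()['contact_force'])
i,im=snap('wrist','w4'); i,im2=snap('scene'); crop(im2,290,190,130,100,6,'s4')
```

```text
[ 462.77736103 -146.75646271   41.66075153] -25.46299694905861 [ 0.32771771  0.40294468 -1.16573337]
```

View pics/w4.png

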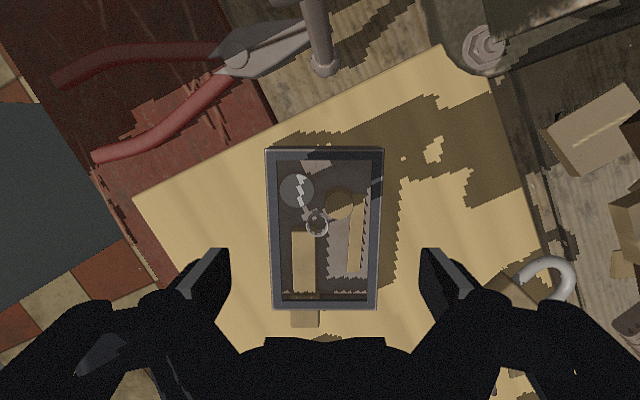

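View pics/s4.png

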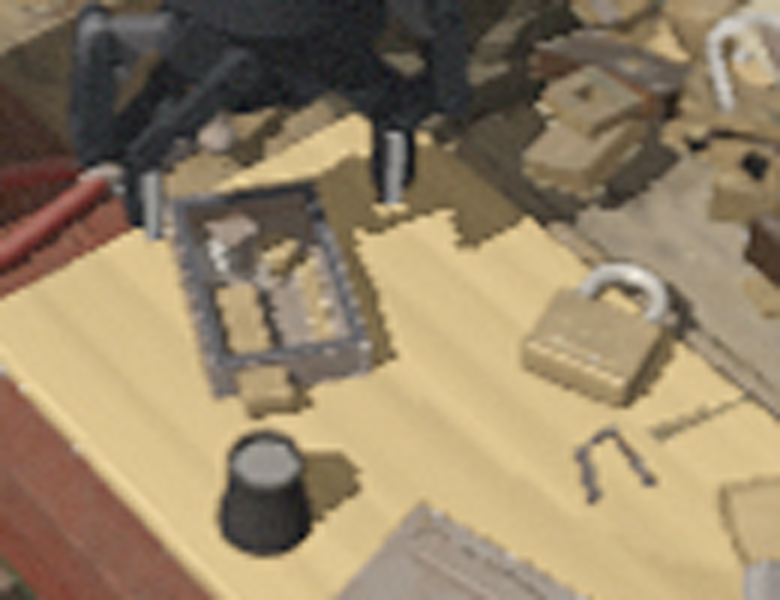

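Run:
```python
from h import *
from fit2 import fit
p,r=pose(); i=cams.camera_info('wrist')
for s in (-42,0,42): print(s,proj(i,p+r.apply([s,0,10])),proj(i,p+r.apply([s,0,25])))
P=[onz(i,*q,30) for q in ((265,149),(384.5,149),(379,309),(272,309))]
Rm,t=fit([[31,-55],[-31,-55],[-31,40],[31,40]],P,'case');m=t+Rm@[0,-7.5]; print('mid',m, 'in tool', r.inv().apply(np.array([*m,21])-p))
j=cams.camera_info('scene')
for s in (-42,42): print('scene crop',(proj(j,p+r.apply([s,0,25]))-[290,190])*6)
print('case mid crop',(proj(j,[*m,30])-[290,190])*6)
```

```text
-42 [248.63250511 237.3657418 ] [254.49305217 227.93517837]
0 [325.18723893 237.46830828] [325.16137108 228.01772759]
42 [401.76900749 237.49724893] [395.85288941 228.05339431]
case det 1 yaw 154.76377415208086 org [ 460.7 -152.8] res [[-0.0, -0.2], [-0.4, -0.3], [0.9, -0.2], [-0.4, 0.7]] len [np.float64(94.3), np.float64(61.7), np.float64(94.4), np.float64(63.6)]
mid [ 463.92552639 -146.00629809] in tool [-0.03153467 -0.73125683 21.27382087]
scene crop [162.57260335 307.32146938]
scene crop [369.73985688 275.48567216]
case mid crop [266.53380907 267.48430226]
```

carry_out(plan=[{"travel": [0,-0.0007,0.0033],"turn": [0,0,-0.002],"jaw": 0.085},{"travel": [0,0,0.0033],"turn": [0,0,-0.002],"jaw": 0.085},{"travel": [0,0,0],"turn": [0,0,0],"jaw": 0.075},{"travel": [0,0,0],"turn": [0,0,0],"jaw": 0.065},{"travel": [0,0,0],"turn": [0,0,0],"jaw": 0.05},{"travel": [0,0,0],"turn": [0,0,0],"jaw": 0.05},{"travel": [0,0,0],"turn": [0,0,0],"jaw": 0.05},{"travel": [0,0,0],"turn": [0,0,0],"jaw": 0.05}], force=60)

```text
time_s: 5.4
ee_pos: [462.6, -145.3, 34.1]
ee_rot: [0.976, -0.218, -0.0, -0.0]
contact_force: [0.3, 0.5, -0.1]
opening: 0.583
```

Run:
```python
from h import *
p,r=pose(); s=readout.state();print(p,theta(r),s['contact_force'],s['opening'])
i,im=snap('wrist','w5'); i,im2=snap('scene'); crop(im2,290,190,130,100,6,'s5')
```

```text
[ 462.57148812 -145.33981127   34.08935815] -25.21171817064553 [ 0.27754645  0.46888121 -0.12142155] 0.5829743270157534
```

View pics/w5.png

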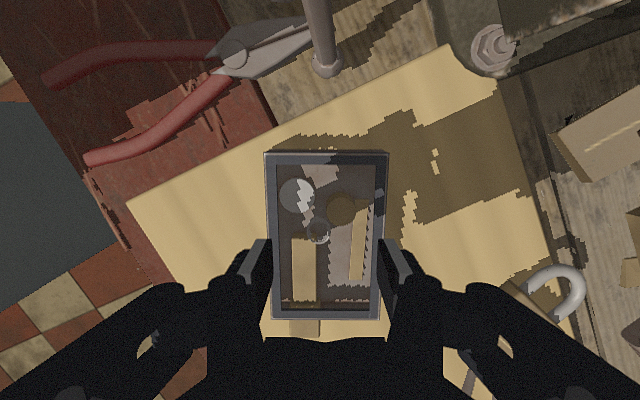

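View pics/s5.png

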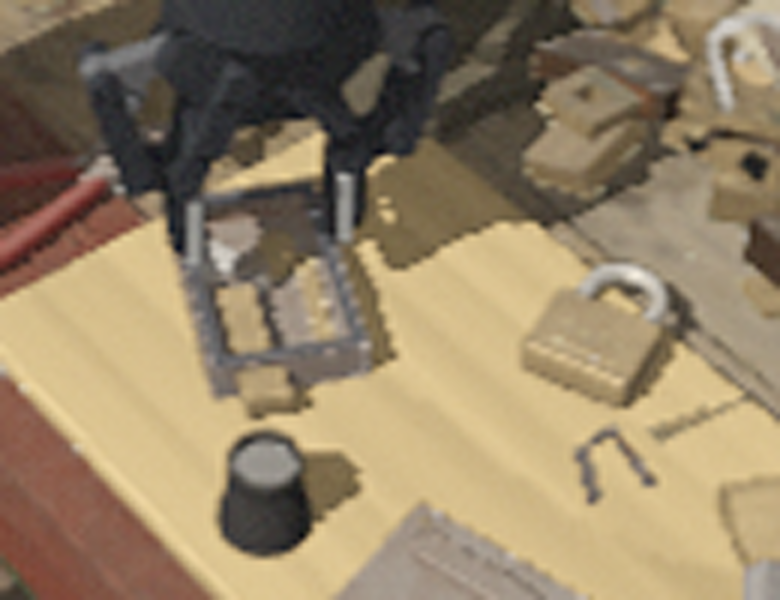

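Run:
```python
from h import *
p,r=pose(); i=cams.camera_info('wrist'); j=cams.camera_info('scene')
for s in (-25,25,-31,31):
  for z in (-5,0,5,10,20): print(s,z,'wrist',np.round(proj(i,p+r.apply([s,0,z]))),'scene crop',np.round((proj(j,p+r.apply([s,0,z]))-[290,190])*6))
im=cv2.imread('pics/w5.png'); crop(im,220,210,210,130,3.7,'w5c')
```

```text
-25 -5 wrist [275. 249.] scene crop [200. 261.]
-25 0 wrist [277. 245.] scene crop [200. 270.]
-25 5 wrist [278. 241.] scene crop [201. 279.]
-25 10 wrist [280. 237.] scene crop [201. 288.]
-25 20 wrist [282. 231.] scene crop [201. 306.]
25 -5 wrist [375. 249.] scene crop [325. 242.]
25 0 wrist [374. 245.] scene crop [325. 251.]
25 5 wrist [372. 241.] scene crop [325. 260.]
25 10 wrist [371. 238.] scene crop [324. 269.]
25 20 wrist [368. 231.] scene crop [324. 287.]
-31 -5 wrist [264. 249.] scene crop [185. 264.]
-31 0 wrist [265. 245.] scene crop [185. 273.]
-31 5 wrist [267. 241.] scene crop [185. 281.]
-31 10 wrist [269. 237.] scene crop [186. 290.]
-31 20 wrist [272. 231.] scene crop [186. 308.]
31 -5 wrist [387. 249.] scene crop [340. 240.]
31 0 wrist [385. 245.] scene crop [340. 249.]
31 5 wrist [383. 241.] scene crop [339. 258.]
31 10 wrist [382. 238.] scene crop [339. 267.]
31 20 wrist [379. 231.] scene crop [338. 284.]
```

View pics/w5c.png

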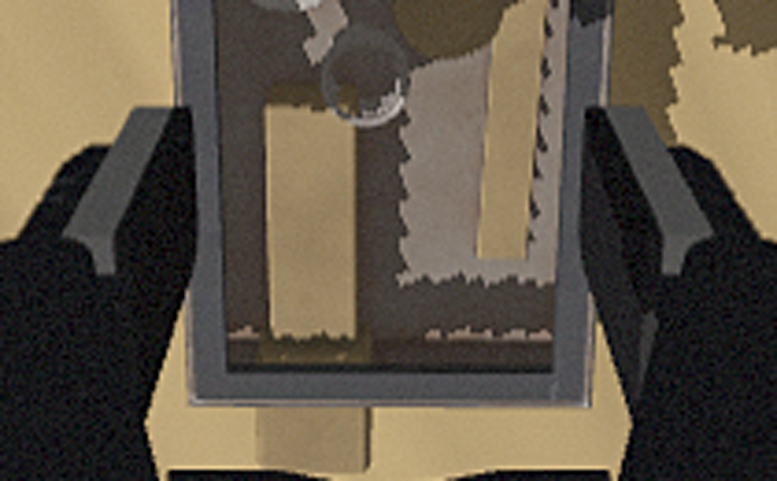

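Run:
```python
from h import *
p,r=pose(); i=cams.camera_info('wrist')
for s in (-31,-25):
  for z in (-5,0,5,10,15,20): print(s,z,'wrist -11:',np.round(proj(i,p+r.apply([s,-11,z]))),'+11',np.round(proj(i,p+r.apply([s,11,z]))))
print(readout.state()['opening'],readout.state()['joint_efforts'])
```

```text
-31 -5 wrist -11: [262. 228.] +11 [265. 268.]
-31 0 wrist -11: [264. 225.] +11 [266. 264.]
-31 5 wrist -11: [266. 221.] +11 [268. 260.]
-31 10 wrist -11: [268. 218.] +11 [270. 256.]
-31 15 wrist -11: [269. 216.] +11 [271. 252.]
-31 20 wrist -11: [271. 213.] +11 [272. 249.]
-25 -5 wrist -11: [275. 228.] +11 [276. 268.]
-25 0 wrist -11: [276. 225.] +11 [278. 264.]
-25 5 wrist -11: [278. 221.] +11 [279. 260.]
-25 10 wrist -11: [279. 218.] +11 [280. 256.]
-25 15 wrist -11: [280. 216.] +11 [282. 252.]
-25 20 wrist -11: [281. 213.] +11 [283. 249.]
0.5844961633086181 [-1.33255071e-03 -4.51574564e+01  4.25507694e+00 -1.69281936e+01
  8.22679431e-03  1.97200927e-03 -4.16403441e-05]
```

carry_out(plan=[{"travel": [0,0,0],"turn": [0,0,0],"jaw": 0.045},{"travel": [0,0,0],"turn": [0,0,0],"jaw": 0.04}])

```text
time_s: 5.7
ee_pos: [462.6, -145.3, 34.1]
ee_rot: [0.976, -0.218, -0.0, 0.0]
contact_force: [-0.1, 0.7, 0.0]
opening: 0.467
```

Run:
```python
from h import *
s=readout.state();print(s['opening'],s['contact_force'],s['ee_pos'])
i,im=snap('wrist','w6');crop(im,200,130,240,180,3.3,'w6c'); i,im2=snap('scene'); crop(im2,290,190,130,100,6,'s6')
i,im2=snap('side','d6')
```

```text
0.4666497313033145 [-0.09433498  0.68386177  0.01353791] [ 462.55785993 -145.34009572   34.06597859]
```

View pics/w6c.png

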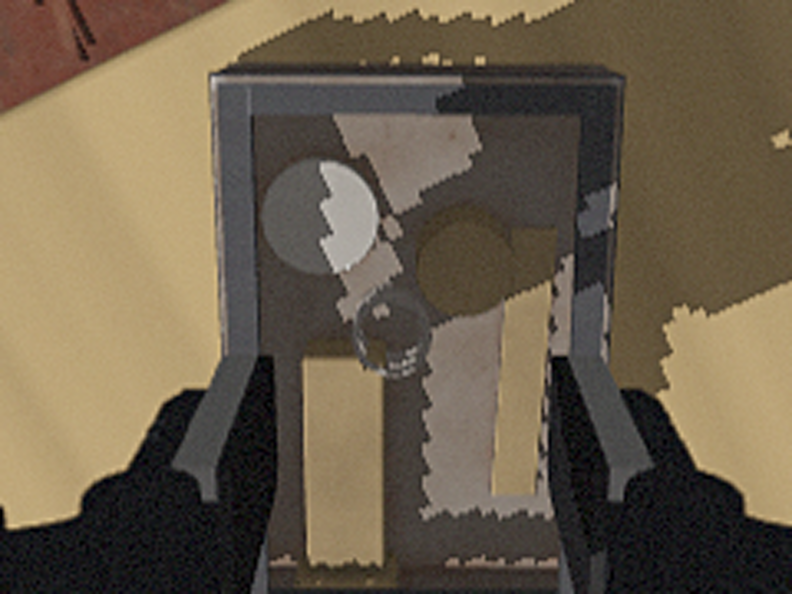

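View pics/s6.png

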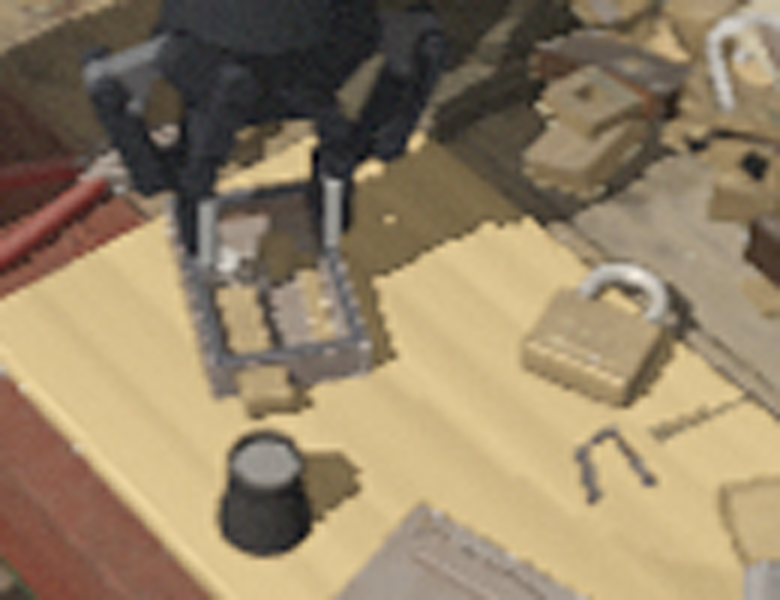

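View pics/d6.png

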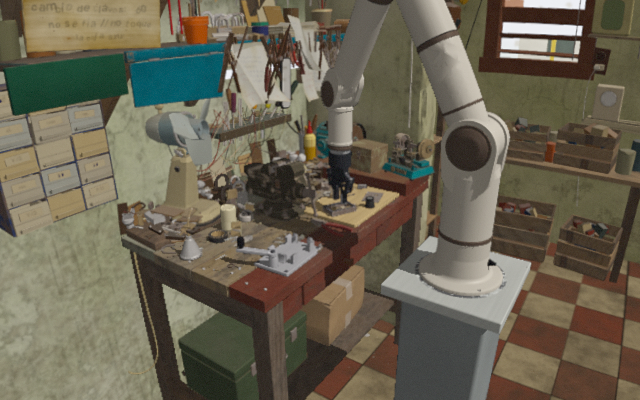

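Run:
```python
from h import *
p,r=pose(); i=cams.camera_info('wrist'); j=cams.camera_info('scene')
def ty(c,u,v,y):
    o,d=ray(c,u,v); o=r.inv().apply(o-p); d=r.inv().apply(d); k=(y-o[1])/d[1]; return np.round(o+k*d,1)
for u,v in ((272,358),(225,358),(550,358),(603,358)): print('wrist',[ty(i,200+u/3.3,130+v/3.3,y) for y in (-11,11)])
for u,v in ((208,268),(333,246)): print('scene',[ty(j,290+u/6,190+v/6,y) for y in (-11,0,11)])
print(r.inv().apply(i['cam_to_world'][:3,3]-p))
```

```text
wrist [array([-19.3, -11. , -18.7]), array([-27.1,  11. ,  35.7])]
wrist [array([-25.8, -11. , -18.8]), array([-36.2,  11. ,  35.7])]
wrist [array([ 18.7, -11. , -18.6]), array([26.4, 11. , 35.8])]
wrist [array([ 26. , -11. , -18.6]), array([36.6, 11. , 35.8])]
scene [array([-19.7, -11. ,  10.9]), array([-22. ,   0. ,  -0.6]), array([-24.2,  11. , -12.1])]
scene [array([ 31.3, -11. ,   9.3]), array([28.2,  0. , -2.2]), array([ 25.1,  11. , -13.7])]
[  -0.24128991  -64.87045273 -152.02383577]
```

carry_out(plan=[{"travel": [0,0,0],"turn": [0,0,0],"jaw": 0.085},{"travel": [0,0,0],"turn": [0,0,0],"jaw": 0.085},{"travel": [0,0,0],"turn": [0,0,0],"jaw": 0.085},{"travel": [0,0,0],"turn": [0,0,0],"jaw": 0.085},{"travel": [0,0,0.004],"turn": [0,0,0],"jaw": 0.085},{"travel": [0,0,0.004],"turn": [0,0,0],"jaw": 0.085},{"travel": [0,0,0.004],"turn": [0,0,0],"jaw": 0.085}])

```text
time_s: 6.55
ee_pos: [462.5, -145.3, 21.6]
ee_rot: [0.976, -0.218, -0.0, 0.0]
contact_force: [-0.1, 0.4, -0.0]
opening: 0.992
```

Run:
```python
from h import *
s=readout.state();print(s['opening'],s['contact_force'],s['ee_pos'])
i,im=snap('wrist','w7'); i,im2=snap('scene'); crop(im2,290,190,130,100,6,'s7')
```

```text
0.99156725654028 [-0.10856285  0.39801803 -0.00668968] [ 462.45187371 -145.28436771   21.61860603]
```

View pics/s7.png

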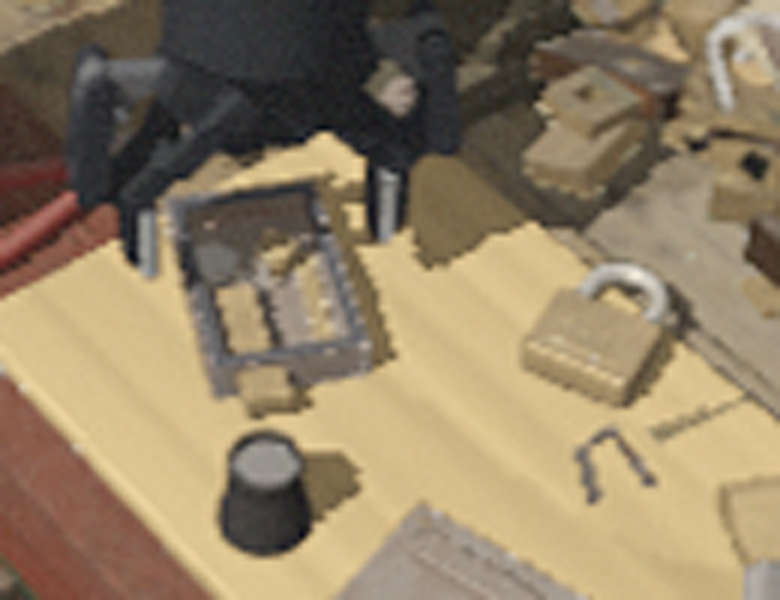

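View pics/w7.png

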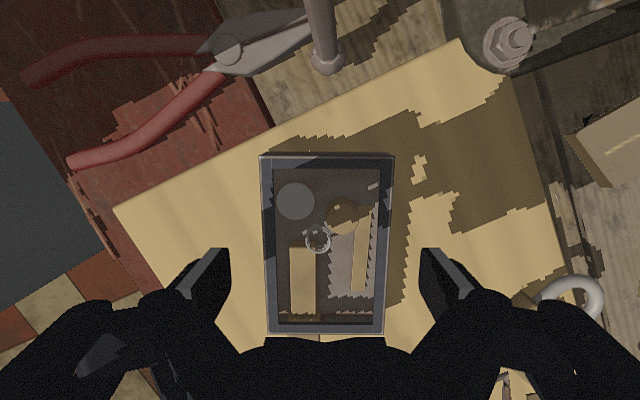

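Run:
```python
from h import *
from fit2 import fit
p,r=pose(); i=cams.camera_info('wrist'); j=cams.camera_info('scene')
P=[onz(i,*q,30) for q in ((260.5,157),(395,156),(385,333),(267,333))]
Rm,t=fit([[31,-55],[-31,-55],[-31,40],[31,40]],P,'case');m=t+Rm@[0,-7.5]; print('mid',m, 'in tool', r.inv().apply(np.array([*m,21])-p))
def ty(c,u,v,y):
    o,d=ray(c,u,v); o=r.inv().apply(o-p); d=r.inv().apply(d); k=(y-o[1])/d[1]; return np.round(o+k*d,1)
for u,v in ((148,277),(387,243)): print('scene',[ty(j,290+u/6,190+v/6,y) for y in (-11,0,11)])
for u,v in ((230,250),(420,250)): print('wrist',[ty(i,u,v,y) for y in (-11,0,11)])
```

```text
case det 1 yaw 154.62034834825104 org [ 459.4 -152.3] res [[0.2, -1.2], [-0.5, -0.2], [0.5, 0.7], [-0.2, 0.7]] len [np.float64(93.4), np.float64(60.9), np.float64(93.8), np.float64(62.7)]
mid [ 462.61707501 -145.57091678] in tool [0.80773669 0.06437243 0.30678361]
scene [array([-43.3, -11. ,  -2. ]), array([-45.2,   0. , -13.6]), array([-47. ,  11. , -25.1])]
scene [array([ 54.3, -11. ,  -0.7]), array([ 50.8,   0. , -12.2]), array([ 47.4,  11. , -23.8])]
wrist [array([-39.4, -11. , -31.4]), array([-47.4,   0. ,  -6.8]), array([-55.4,  11. ,  17.8])]
wrist [array([ 39.2, -11. , -31.3]), array([47.3,  0. , -6.6]), array([55.3, 11. , 18.1])]
```

carry_out(plan=[{"travel": [0,0,0.004],"turn": [0,0,0],"jaw": 0.085},{"travel": [0,0,0.004],"turn": [0,0,0],"jaw": 0.085},{"travel": [0,0,0.003],"turn": [0,0,0],"jaw": 0.085},{"travel": [0,0,0],"turn": [0,0,0],"jaw": 0.085}])

```text
time_s: 7.05
ee_pos: [462.2, -145.2, 10.6]
ee_rot: [0.976, -0.218, -0.0, 0.0]
contact_force: [0.5, 0.5, -0.1]
opening: 0.993
```

Run:
```python
from h import *
s=readout.state();print(s['opening'],s['contact_force'],s['ee_pos'])
i,im2=snap('scene'); crop(im2,290,190,130,100,6,'s8')
i,im2=snap('side'); crop(im2,310,160,100,75,8,'d8')
```

```text
0.9928998401793359 [ 0.53999433  0.51344067 -0.10297782] [ 462.1677483  -145.239557     10.56394023]
```

View pics/s8.png

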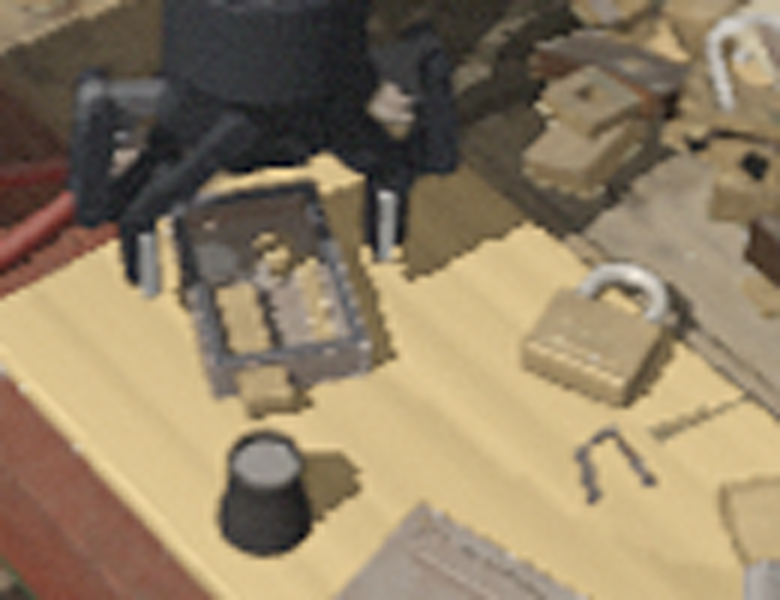

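View pics/d8.png

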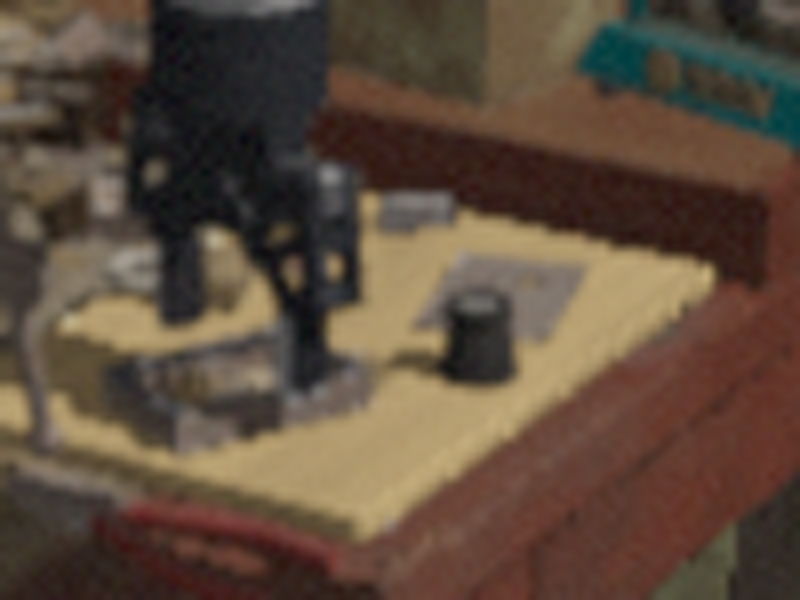

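Run:
```python
from h import *
p,r=pose(); d=cams.camera_info('side'); j=cams.camera_info('scene')
def ty(c,u,v,y):
    o,dd=ray(c,u,v); o=r.inv().apply(o-p); dd=r.inv().apply(dd); k=(y-o[1])/dd[1]; return np.round(o+k*dd,1)
for u,v in ((148,295),(387,260)): print('scene',[ty(j,290+u/6,190+v/6,y) for y in (-11,0,11)])
for u,v in ((312,387),(180,320)): print('side',[ty(d,310+u/8,160+v/8,y) for y in (-11,0,11)])
```

```text
scene [array([-44.1, -11. ,  -2.1]), array([-46. ,   0. , -13.8]), array([-47.8,  11. , -25.5])]
scene [array([ 54.1, -11. ,  -1. ]), array([ 50.7,   0. , -12.8]), array([ 47.2,  11. , -24.5])]
side [array([-75.3, -11. , -41.2]), array([-59. ,   0. , -32.7]), array([-42.6,  11. , -24.3])]
side [array([ 24. , -11. , -35.5]), array([ 41.8,   0. , -26.9]), array([ 59.7,  11. , -18.4])]
```

carry_out(plan=[{"travel": [0.0003,0.0003,0.0045],"turn": [0,0,0],"jaw": 0.085},{"travel": [0,0,0.004],"turn": [0,0,0],"jaw": 0.085},{"travel": [0,0,0.004],"turn": [0,0,0],"jaw": 0.085},{"travel": [0,0,0],"turn": [0,0,0],"jaw": 0.075},{"travel": [0,0,0],"turn": [0,0,0],"jaw": 0.06},{"travel": [0,0,0],"turn": [0,0,0],"jaw": 0.05},{"travel": [0,0,0],"turn": [0,0,0],"jaw": 0.05},{"travel": [0,0,0],"turn": [0,0,0],"jaw": 0.05},{"travel": [0,0,0],"turn": [0,0,0],"jaw": 0.05}], force=60)

```text
time_s: 8.05
ee_pos: [462.7, -145.8, -1.2]
ee_rot: [0.976, -0.218, -0.0, -0.0]
contact_force: [-1.5, -0.4, 5.8]
opening: 0.716
```

Run:
```python
from h import *
s=readout.state();print(s['opening']*85.4,s['contact_force'],s['ee_pos'],theta(R.from_quat(s['ee_rot'])))
i,im=snap('wrist','w9');np.save('w9.npy',i['cam_to_world']); crop(im,200,120,240,180,3.3,'w9c'); i,im2=snap('scene'); crop(im2,290,190,130,100,6,'s9')
```

```text
61.15567963012424 [-1.52330825 -0.42391111  5.81152592] [ 462.69875607 -145.78663109   -1.17625044] -25.215758715276905
```

View pics/w9c.png

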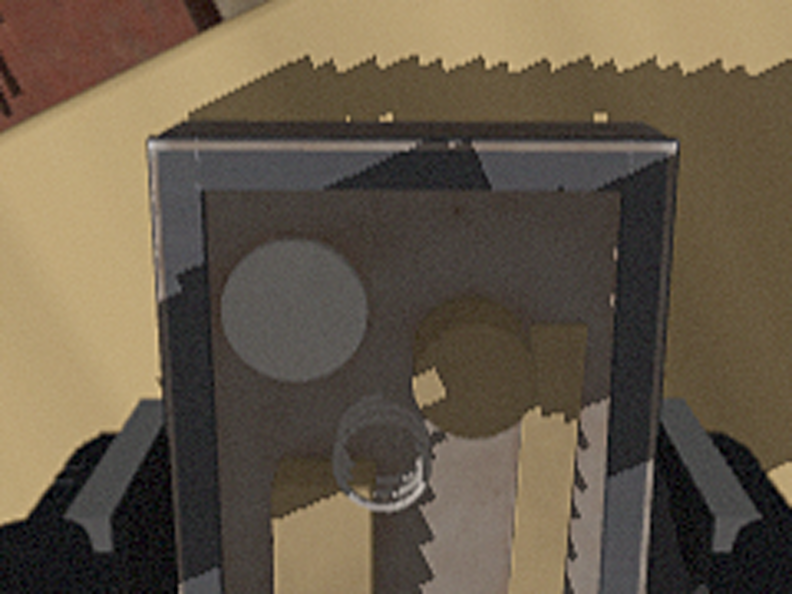

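View pics/s9.png

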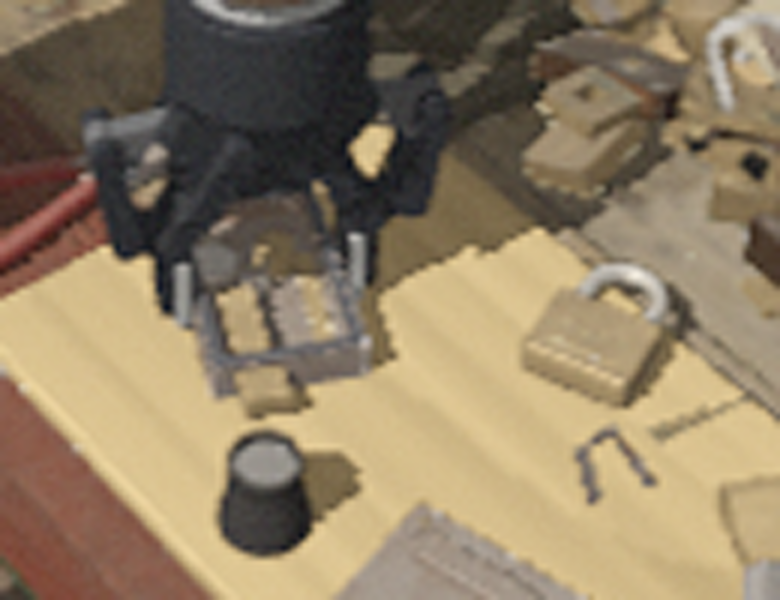

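Run:
```python
from h import *
p,r=pose(); i=cams.camera_info('wrist'); i['cam_to_world']=np.load('w9.npy')
for u,v in ((150,143),(676,143)): print(np.round(r.inv().apply(onz(i,200+u/3.3-.4,120+v/3.3-.4,30)-p),1))
plan([462.7,-145.8,60],-25.2,3)
```

```text
[-30.9 -47.1 -31.2]
[ 30.4 -47.1 -31.2]
[0.0, -0.0, -0.0204] [-0.0, 0.0, -0.0]
[0.0, -0.0, -0.0204] [-0.0, 0.0, -0.0]
[0.0, -0.0, -0.0204] [-0.0, 0.0, -0.0]
end [ 462.7 -145.8   60. ] -25.2 tilt [0.     0.0001]
```

carry_out(plan=[{"travel": [0,0,-0.01],"turn": [0,0,0],"jaw": 0.05},{"travel": [0,0,-0.02],"turn": [0,0,0],"jaw": 0.05},{"travel": [0,0,-0.035],"turn": [0,0,0],"jaw": 0.05},{"travel": [0,0,-0.04],"turn": [0,0,0],"jaw": 0.05},{"travel": [0,0,-0.04],"turn": [0,0,0],"jaw": 0.05},{"travel": [0,0,-0.04],"turn": [0,0,0],"jaw": 0.05},{"travel": [0,0,-0.02],"turn": [0,0,0],"jaw": 0.05},{"travel": [0,0,-0.005],"turn": [0,0,0],"jaw": 0.05}], force=70)

```text
time_s: 8.95
ee_pos: [464.0, -146.0, 211.2]
ee_rot: [0.976, -0.218, 0.002, -0.0]
contact_force: [1.1, 0.4, -5.0]
opening: 0.714
```

Run:
```python
from h import *
s=readout.state();print(s['opening']*85.4,s['contact_force'],s['ee_pos'],theta(R.from_quat(s['ee_rot'])))
i,im=snap('wrist','w10')
plan([421,170,211],2.65,10)
```

```text
60.98802692452998 [ 1.06379269  0.42281658 -5.04765303] [ 464.04517886 -146.01290948  211.20476506] -25.20594391673439
[-0.0173, -0.0268, -0.0001] [-0.0, -0.0, -0.049]
[-0.0159, -0.0276, -0.0001] [-0.0, -0.0, -0.049]
[-0.0146, -0.0283, -0.0001] [-0.0, -0.0, -0.049]
[-0.0132, -0.029, -0.0001] [-0.0, -0.0, -0.048]
[-0.0118, -0.0296, -0.0001] [-0.0, -0.001, -0.049]
[-0.0103, -0.0301, -0.0001] [-0.0, -0.0, -0.048]
[-0.0088, -0.0306, -0.0001] [-0.0, -0.001, -0.049]
[-0.0073, -0.031, -0.0] [-0.0, -0.0, -0.048]
[-0.0059, -0.0313, -0.0001] [-0.0, -0.001, -0.049]
[-0.0043, -0.0316, -0.0] [-0.0, -0.0, -0.048]
end [421. 170. 211.] 2.6 tilt [0.     0.0004]
```

View pics/w10.png

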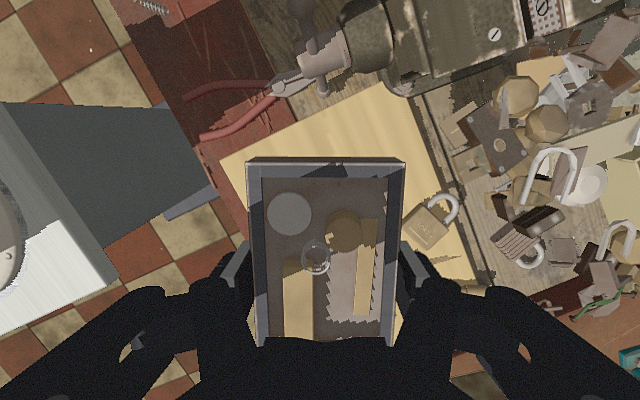

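Run:
```python
from h import *
plan([421,90,211],2.65,8)
```

```text
[-0.0173, -0.0244, -0.0001] [-0.0, -0.0, -0.061]
[-0.0158, -0.0254, -0.0001] [-0.0, -0.0, -0.061]
[-0.0143, -0.0263, -0.0001] [-0.0, -0.001, -0.061]
[-0.0126, -0.0272, -0.0001] [-0.0, -0.0, -0.061]
[-0.0109, -0.0279, -0.0001] [-0.0, -0.001, -0.061]
[-0.0092, -0.0285, -0.0001] [-0.0, -0.0, -0.06]
[-0.0075, -0.029, -0.0001] [-0.0, -0.001, -0.061]
[-0.0058, -0.0294, -0.0001] [-0.0, -0.0, -0.06]
end [421.  90. 211.] 2.6 tilt [0.0001 0.0005]
```

carry_out(plan=[{"travel": [-0.0173,-0.0244,0],"turn": [0,0,-0.061],"jaw": 0.05},{"travel": [-0.0158,-0.0254,0],"turn": [0,0,-0.061],"jaw": 0.05},{"travel": [-0.0143,-0.0263,0],"turn": [0,0,-0.061],"jaw": 0.05},{"travel": [-0.0126,-0.0272,0],"turn": [0,0,-0.061],"jaw": 0.05},{"travel": [-0.0109,-0.0279,0],"turn": [0,0,-0.061],"jaw": 0.05},{"travel": [-0.0092,-0.0285,0],"turn": [0,0,-0.06],"jaw": 0.05},{"travel": [-0.0075,-0.029,0],"turn": [0,0,-0.061],"jaw": 0.05},{"travel": [-0.0058,-0.0294,0],"turn": [0,0,-0.06],"jaw": 0.05},{"travel": [0,0,0],"turn": [0,0,0],"jaw": 0.05},{"travel": [0,0,0],"turn": [0,0,0],"jaw": 0.05}])

```text
time_s: 10.0
ee_pos: [418.8, 90.1, 206.8]
ee_rot: [1.0, 0.024, -0.002, 0.001]
contact_force: [-1.1, 0.2, -3.8]
opening: 0.715
```

Run:
```python
from h import *
s=readout.state();print(s['opening']*85.4,s['contact_force'],s['ee_pos'],theta(R.from_quat(s['ee_rot'])))
i,im=snap('wrist','w11');np.save('w11.npy',i['cam_to_world']); crop(im,255,0,130,170,3.5,'w11n')
```

```text
61.08186373098921 [-1.13252082  0.18456731 -3.82138002] [418.75088622  90.14833405 206.82417732] 2.7344866130376593
```

View pics/w11n.png

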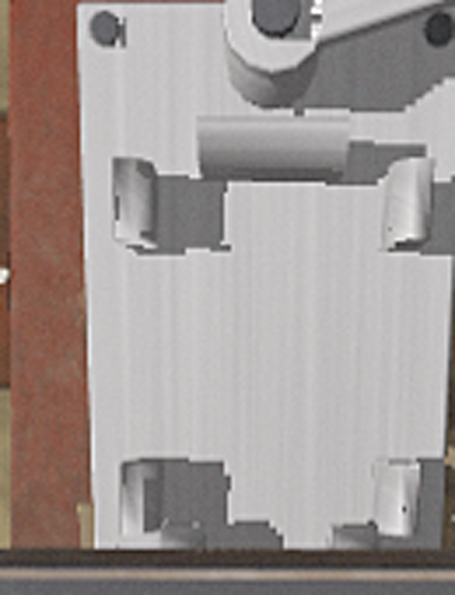

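Run:
```python
from h import *
j=cams.camera_info('wrist'); j['cam_to_world']=np.load('w11.npy')
B=lambda u,v:(255+u/3.5-0.4,v/3.5-0.4)
y=np.radians(-177.35);Rn=np.array([[np.cos(y),-np.sin(y)],[np.sin(y),np.cos(y)]]);tn=np.array([421.25,162.05])
def q(n,u,v,z): print(n,(u,v),z,np.round(Rn.T@(onz(j,*B(u,v),z)[:2]-tn),1))
for u,v in ((78.5,5),(87,255),(97,540)): q('left edge',u,v,10)
for u,v in ((451,260),(446,400),(441,545)): q('right edge',u,v,10)
q('TL',78.5,4,10)
q('end block floor line y-56.5',285,183,10)
q('top of end block',270,117,38)
q('screwTL',105,28,10); q('screwTR',439,28,10)
q('left guide inner low',157,530,10);q('left guide inner low',156,245,10)
q('right guide inner low',384,247,10)
```

```text
left edge (78.5, 5) 10 [  54.4 -101.9]
left edge (87, 255) 10 [ 54.1 -35.8]
left edge (97, 540) 10 [53.8 48.1]
right edge (451, 260) 10 [-53.3 -34.6]
right edge (446, 400) 10 [-53.8   5.4]
right edge (441, 545) 10 [-54.3  49.4]
TL (78.5, 4) 10 [  54.4 -102.1]
end block floor line y-56.5 (285, 183) 10 [ -4.1 -55.5]
top of end block (270, 117) 38 [  0.8 -66.7]
screwTL (105, 28) 10 [ 47.1 -96. ]
screwTR (439, 28) 10 [-47.  -96.2]
left guide inner low (157, 530) 10 [34.9 45. ]
left guide inner low (156, 245) 10 [ 33.7 -38.6]
right guide inner low (384, 247) 10 [-33.4 -38.2]
```

Run:
```python
from h import *
s=plan([420.9,169.6,120],2.8,4)
plan([420.9,169.6,40],2.8,3,s)
```

```text
[0.0014, -0.0201, 0.0217] [0.0, 0.001, -0.001]
[0.0014, -0.02, 0.0218] [0.0, 0.001, -0.001]
[0.0014, -0.0201, 0.0217] [0.001, 0.001, -0.001]
[0.0015, -0.02, 0.0218] [0.0, 0.0, -0.0]
end [420.9 169.6 120. ] 2.8 tilt [-0.     -0.0002]
[-0.0, -0.0, 0.0267] [0.0, 0.0, -0.0]
[-0.0, -0.0, 0.0267] [0.0, 0.0, -0.0]
[-0.0, -0.0, 0.0266] [0.0, 0.0, -0.0]
end [420.9 169.6  40. ] 2.8 tilt [-0.     -0.0002]
```

carry_out(plan=[{"travel": [0.0014,-0.02,0.0217],"turn": [0,0.001,-0.001],"jaw": 0.05},{"travel": [0.0014,-0.02,0.0217],"turn": [0,0.001,-0.001],"jaw": 0.05},{"travel": [0.0014,-0.02,0.0217],"turn": [0,0.001,-0.001],"jaw": 0.05},{"travel": [0.0014,-0.02,0.0217],"turn": [0,0,0],"jaw": 0.05},{"travel": [0,0,0.026],"turn": [0,0,0],"jaw": 0.05},{"travel": [0,0,0.026],"turn": [0,0,0],"jaw": 0.05},{"travel": [0,0,0.026],"turn": [0,0,0],"jaw": 0.05},{"travel": [0,0,0],"turn": [0,0,0],"jaw": 0.05},{"travel": [0,0,0],"turn": [0,0,0],"jaw": 0.05}])

```text
time_s: 10.95
ee_pos: [422.2, 168.9, 43.4]
ee_rot: [1.0, 0.024, 0.001, 0.001]
contact_force: [0.7, 0.6, -3.6]
opening: 0.712
```

Run:
```python
from h import *
s=readout.state();print(s['opening']*85.4,s['contact_force'],s['ee_pos'],theta(R.from_quat(s['ee_rot'])),R.from_quat(s['ee_rot']).as_matrix()[:2,2])
i,im=snap('wrist','w12'); i,im2=snap('scene'); crop(im2,200,110,130,100,6,'s12'); i,im2=snap('side'); crop(im2,240,210,100,75,8,'d12')
```

```text
60.80442945236515 [ 0.69415461  0.61342141 -3.61861674] [422.21954852 168.90178387  43.41724441] 2.6980311761736155 [ 0.00119715 -0.00127087]
```

View pics/w12.png

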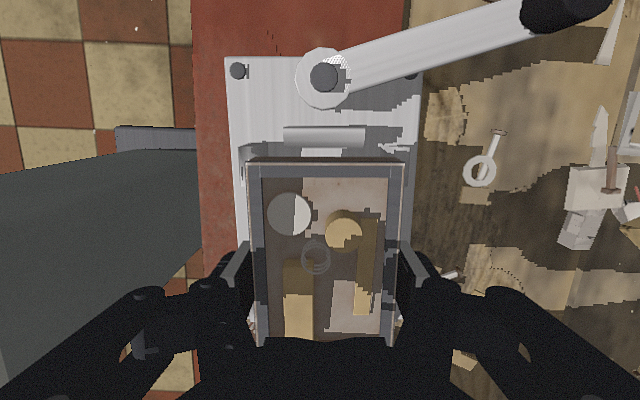

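View pics/s12.png

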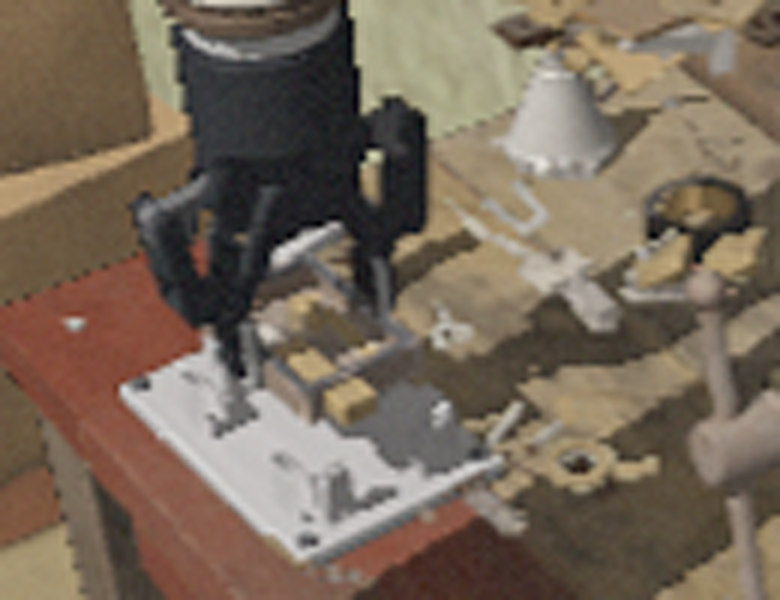

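View pics/d12.png

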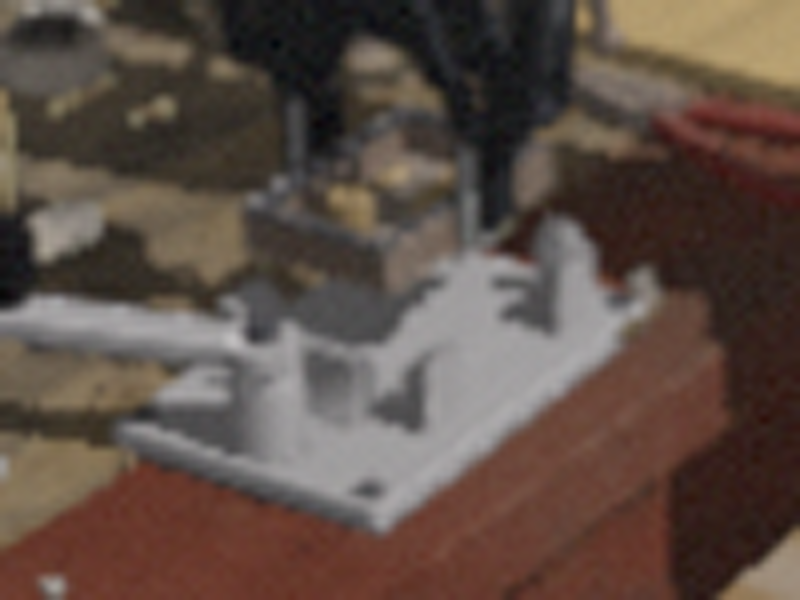

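Run:
```python
from h import *
im=cv2.imread('pics/w12.png'); crop(im,220,45,210,150,3.8,'w12c')
```

```text
(no output)
```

View pics/w12c.png

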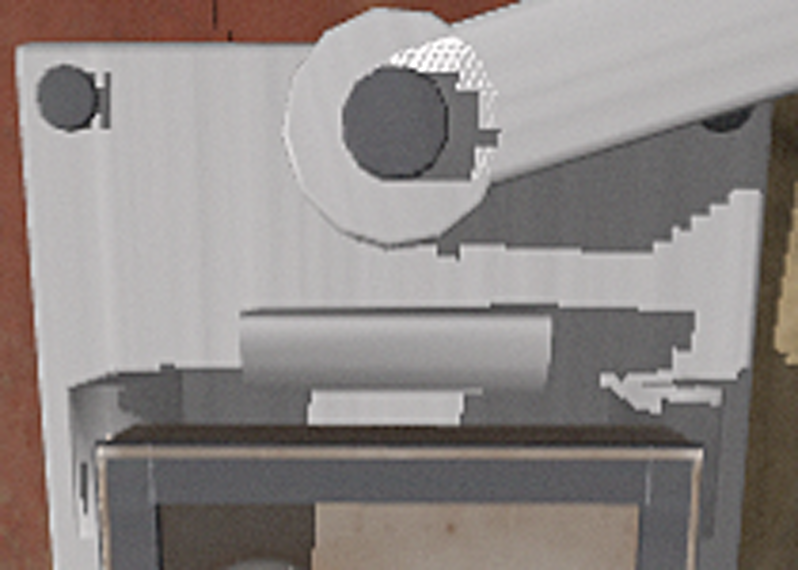

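Run:
```python
from h import *
i=cams.camera_info('wrist');p,r=pose()
B=lambda u,v:(220+u/3.8-0.4,45+v/3.8-0.4)
def q(n,u,v,z): 
    w=onz(i,*B(u,v),z); print(n,z,np.round(w,1),'tool',np.round(r.inv().apply(w-p),1))
q('TL',15,45,10)
for u,v in ((28,240),(41,430)): q('L',u,v,10)
for u,v in ((765,200),(748,440)): q('R',u,v,10)
q('screwL',67,98,10);q('screwR',725,100,10)
q('pivot',395,123,50)
for z in (74,75): q('caseL',97,452,z);q('caseR',702,448,z)
q('blk back L',240,312,38);q('blk back R',550,308,38);
q('blk front top?',395,390,38); q('floor edge?',395,390,10)
```

```text
TL 10 [363.4 263.9  10. ] tool [-56.1 -96.3  34.9]
L 10 [364.5 236.8  10. ] tool [-56.2 -69.2  34.8]
L 10 [365.7 208.3  10. ] tool [-56.4 -40.7  34.8]
R 10 [474.2 247.9  10. ] tool [ 53.8 -75.   35.4]
R 10 [476.  212.1  10. ] tool [ 53.9 -39.2  35.4]
screwL 10 [370.7 257.   10. ] tool [-49.  -89.1  34.9]
screwR 10 [466.6 261.5  10. ] tool [ 46.9 -88.9  35.4]
pivot 50 [418.7 251.4  50. ] tool [ -1.1 -81.2  -4.9]
caseL 74 [389.7 215.5  74. ] tool [-31.7 -46.8 -29.1]
caseR 74 [451.9 218.9  74. ] tool [ 30.6 -47.2 -28.7]
caseL 75 [390.  215.7  75. ] tool [-31.4 -46.9 -30.1]
caseR 75 [451.7 219.   75. ] tool [ 30.3 -47.3 -29.7]
blk back L 38 [399.8 228.8  38. ] tool [-21.2 -59.6   7. ]
blk back R 38 [439.8 231.3  38. ] tool [ 18.9 -60.1   7.2]
blk front top? 38 [420.3 219.8  38. ] tool [ -1.2 -49.6   7.1]
floor edge? 10 [420.5 217.1  10. ] tool [ -1.3 -46.9  35.1]
```

carry_out(plan=[{"travel": [-0.0011,-0.0007,0.005],"turn": [0,0,0],"jaw": 0.05},{"travel": [0,0,0.005],"turn": [0,0,0],"jaw": 0.05},{"travel": [0,0,0.004],"turn": [0,0,0],"jaw": 0.05},{"travel": [0,0,0],"turn": [0,0,0],"jaw": 0.05},{"travel": [0,0,0],"turn": [0,0,0],"jaw": 0.05},{"travel": [0,0,0],"turn": [0,0,0],"jaw": 0.05}])

```text
time_s: 11.7
ee_pos: [421.5, 170.9, 29.8]
ee_rot: [1.0, 0.025, 0.002, -0.0]
contact_force: [0.1, 0.7, -3.9]
opening: 0.715
```

Run:
```python
from h import *
s=readout.state();print(s['opening']*85.4,s['contact_force'],s['ee_pos'],theta(R.from_quat(s['ee_rot'])),R.from_quat(s['ee_rot']).as_matrix()[:2,2])
i,im=snap('wrist','w13');np.save('w13.npy',i['cam_to_world']); crop(im,220,45,210,150,3.8,'w13c'); i,im2=snap('scene'); crop(im2,200,125,130,100,6,'s13');
```

```text
61.04306204075394 [ 0.12968435  0.68913386 -3.91636989] [421.45301876 170.94414776  29.82147533] 2.812118377032584 [0.00300322 0.00017333]
```

View pics/w13c.png

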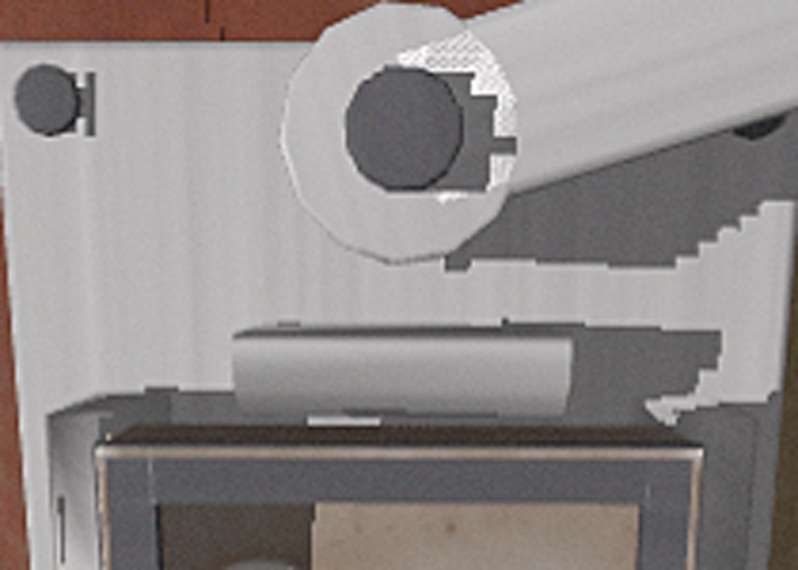

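View pics/s13.png

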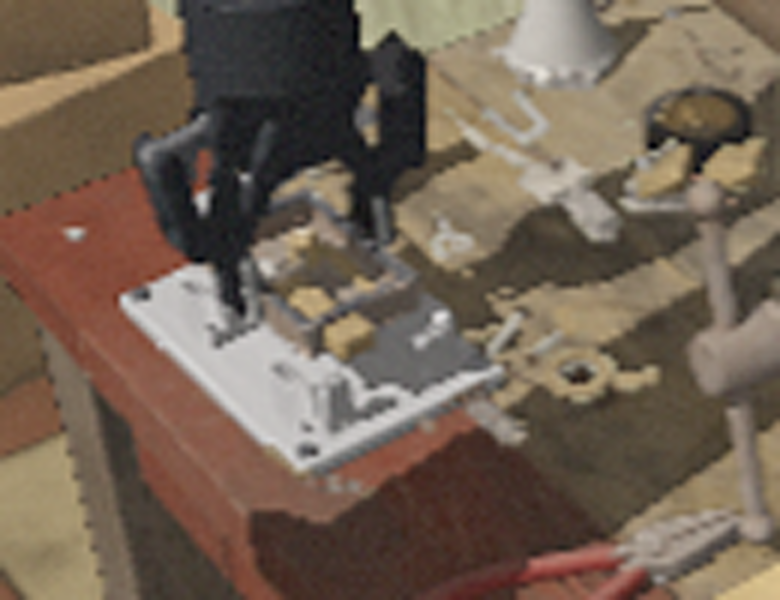

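Run:
```python
from h import *
i=cams.camera_info('wrist');i['cam_to_world']=np.load('w13.npy');p,r=pose()
B=lambda u,v:(220+u/3.8-0.4,45+v/3.8-0.4)
def q(n,u,v,z): 
    w=onz(i,*B(u,v),z); print(n,z,np.round(w,1),'tool',np.round(r.inv().apply(w-p),1))
for u,v in ((6,240),(24,430)): q('L',u,v,10)
for u,v in ((795,230),(775,420)): q('R',u,v,10)
q('screwL',47,100,10);q('pivot',405,128,50)
for z in (61,): q('caseL',97,452,z);q('caseR',703,448,z)
q('blk back L',234,335,38);q('blk back R',573,337,38);
j=cams.camera_info('scene')
# end blocks: nest pts projections for check
y=np.radians(-177.2);Rn=np.array([[np.cos(y),-np.sin(y)],[np.sin(y),np.cos(y)]]);tn=np.array([421.2,162])
for x in (19,32.5,-19,-32.5): print(x,(proj(j,[*(Rn@[x,41.5]+tn),38])-[200,125])*6)
for c in ((0,),(3.4,),(21.9,)): print('bolt tip proj at x',c,(proj(j,[*(Rn@[c[0],55]+tn),61-18+18])-[200,125])*6,(proj(j,[*(Rn@[c[0],55]+tn),43])-[200,125])*6)
```

```text
L 10 [363.5 237.   10. ] tool [-54.8 -68.9  19.7]
L 10 [365.2 210.9  10. ] tool [-54.4 -42.7  19.7]
R 10 [471.8 243.7  10. ] tool [ 53.7 -70.3  20.1]
R 10 [472.4 217.6  10. ] tool [ 53.  -44.2  20.1]
screwL 10 [369.5 255.4  10. ] tool [-47.9 -86.9  19.8]
pivot 50 [417.5 249.9  50. ] tool [ -0.1 -79.1 -20.1]
caseL 61 [388.  216.4  61. ] tool [-31.2 -47.1 -31.2]
caseR 61 [449.1 219.9  61. ] tool [ 30.  -47.5 -31. ]
blk back L 38 [398.6 227.3  38. ] tool [-20.1 -57.5  -8.2]
blk back R 38 [438.4 229.1  38. ] tool [ 19.7 -57.3  -8. ]
19 [334.67846713 362.53959504]
32.5 [308.90085413 374.88354474]
-19 [405.62270469 328.55828408]
-32.5 [430.27041149 316.74937148]
bolt tip proj at x (0,) [381.78958543 319.16418121] [385.90348777 351.02639375]
bolt tip proj at x (3.4,) [375.31632613 322.23384138] [379.50489274 354.11068476]
bolt tip proj at x (21.9,) [339.74812673 339.09845268] [344.35048743 371.05426447]
```

carry_out(plan=[{"travel": [-0.0005,0.0013,0.002],"turn": [0,0,0.007],"jaw": 0.05},{"travel": [0,0,0.002],"turn": [0,0,0],"jaw": 0.05},{"travel": [0,0,0.001],"turn": [0,0,0],"jaw": 0.05},{"travel": [0,0,0],"turn": [0,0,0],"jaw": 0.05},{"travel": [0,0,0],"turn": [0,0,0],"jaw": 0.05},{"travel": [0,0,0],"turn": [0,0,0],"jaw": 0.05}])

```text
time_s: 12.4
ee_pos: [421.0, 169.6, 24.8]
ee_rot: [1.0, 0.021, 0.002, -0.0]
contact_force: [0.2, -0.2, -4.3]
opening: 0.712
```

Run:
```python
from h import *
for k in range(1):
    s=readout.state();print(s['opening']*85.4,s['contact_force'],s['ee_pos'],theta(R.from_quat(s['ee_rot'])),R.from_quat(s['ee_rot']).as_matrix()[:2,2],s['joint_vel'])
```

```text
60.82285586542948 [ 0.21790897 -0.16417822 -4.27229596] [421.00842776 169.6042924   24.82370632] 2.407331650918163 [0.0030247  0.00022791] [-0.00179171 -0.00339766  0.00094416 -0.00053647 -0.00085343 -0.00026842
  0.00062196]
```

carry_out(plan=[{"travel": [0,0,0.0025],"turn": [0,0,0],"jaw": 0.05},{"travel": [0,0,0.0025],"turn": [0,0,0],"jaw": 0.05},{"travel": [0,0,0.0025],"turn": [0,0,0],"jaw": 0.05},{"travel": [0,0,0],"turn": [0,0,0],"jaw": 0.05}])

```text
time_s: 12.8
ee_pos: [420.8, 169.5, 16.9]
ee_rot: [1.0, 0.021, 0.001, 0.0]
contact_force: [1.0, -0.2, -5.3]
opening: 0.714
```

Run:
```python
from h import *
s=readout.state();print(s['opening']*85.4,s['contact_force'],s['ee_pos'],theta(R.from_quat(s['ee_rot'])),R.from_quat(s['ee_rot']).as_matrix()[:2,2],s['moment'])
i,im=snap('scene'); crop(im,200,125,130,100,6,'s14'); i,im=snap('wrist'); crop(im,220,45,210,150,3.8,'w14')
```

```text
60.99359242003007 [ 0.99882265 -0.22371046 -5.25275236] [420.77481422 169.47347439  16.89430461] 2.413105182344457 [ 2.48516107e-03 -8.66433577e-05] [ 0.02050273 -0.05522743 -0.04484145]
```

View pics/s14.png

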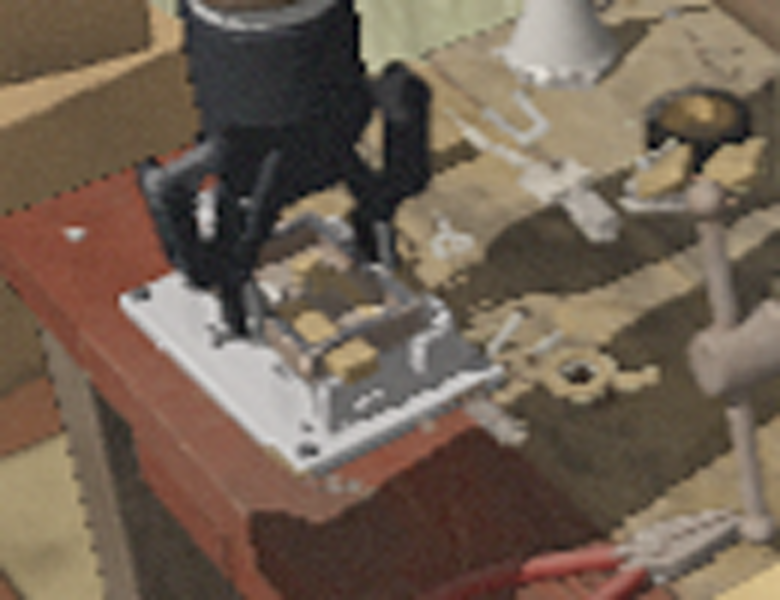

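View pics/w14.png

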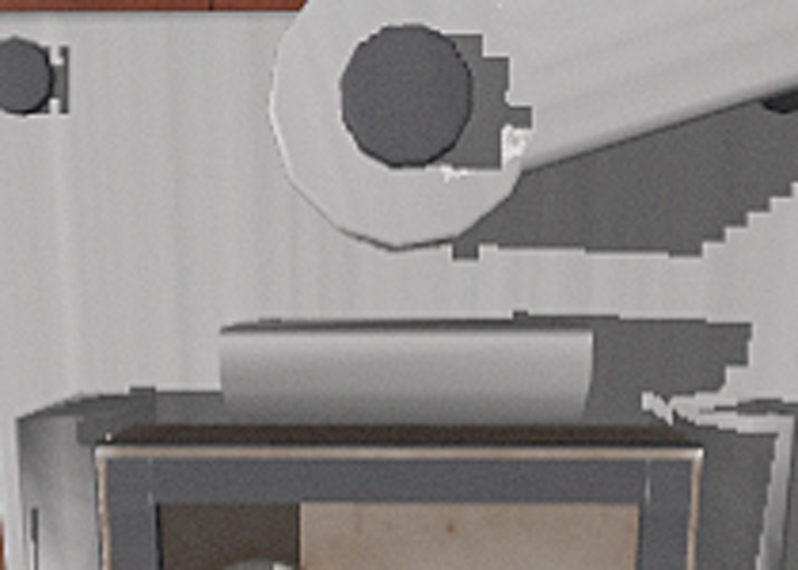

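carry_out(plan=[{"travel": [0,0,0.0025],"turn": [0,0,0],"jaw": 0.05},{"travel": [0,0,0.0025],"turn": [0,0,0],"jaw": 0.05},{"travel": [0,0,0.0025],"turn": [0,0,0],"jaw": 0.05},{"travel": [0,0,0.002],"turn": [0,0,0],"jaw": 0.05}])

```text
time_s: 13.3
ee_pos: [420.9, 169.5, 7.5]
ee_rot: [1.0, 0.021, 0.001, -0.0]
contact_force: [-0.3, 0.4, -4.2]
opening: 0.715
```

Run:
```python
from h import *
s=readout.state();print(s['opening']*85.4,s['contact_force'],s['ee_pos'],theta(R.from_quat(s['ee_rot'])),R.from_quat(s['ee_rot']).as_matrix()[:2,2],s['moment'])
i,im=snap('scene'); crop(im,200,125,130,100,6,'s15')
```

```text
61.074277060749125 [-0.29172161  0.43230082 -4.17634267] [420.88992545 169.51869075   7.51078055] 2.410737992995655 [2.73469319e-03 6.25894350e-05] [-0.01404207 -0.026534   -0.04095818]
```

View pics/s15.png

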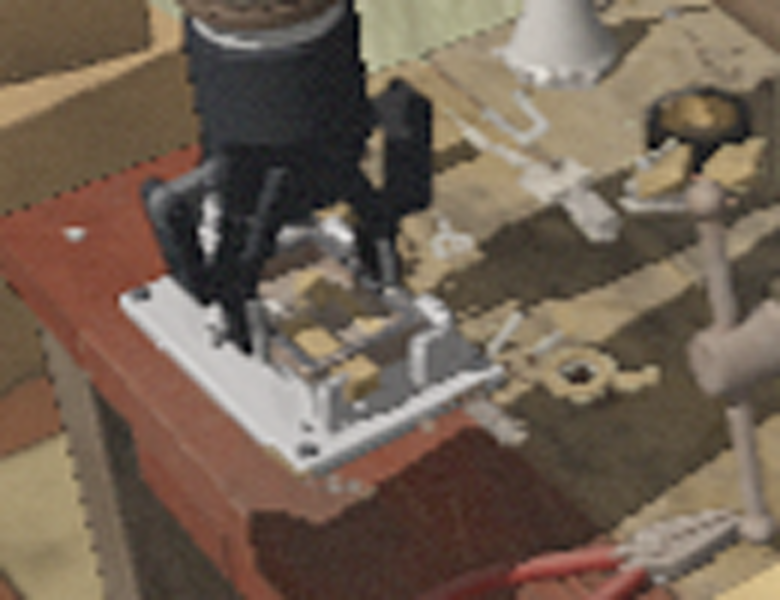

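carry_out(plan=[{"travel": [0,0,0.0025],"turn": [0,0,0],"jaw": 0.05},{"travel": [0,0,0.0025],"turn": [0,0,0],"jaw": 0.05},{"travel": [0,0,0.0025],"turn": [0,0,0],"jaw": 0.05},{"travel": [0,0,0.0015],"turn": [0,0,0],"jaw": 0.05},{"travel": [0,0,0.001],"turn": [0,0,0],"jaw": 0.05},{"travel": [0,0,0],"turn": [0,0,0],"jaw": 0.05}])

```text
time_s: 13.95
ee_pos: [421.0, 169.5, -2.4]
ee_rot: [1.0, 0.021, 0.001, -0.0]
contact_force: [-0.4, 0.1, -4.7]
opening: 0.713
```

Run:
```python
from h import *
s=readout.state();print(s['opening']*85.4,s['contact_force'],s['ee_pos'],theta(R.from_quat(s['ee_rot'])),R.from_quat(s['ee_rot']).as_matrix()[:2,2],s['moment'])
```

```text
60.860416258450655 [-0.37950986  0.10395684 -4.72609119] [420.95180588 169.52814255  -2.35817889] 2.4058455249540747 [2.73553843e-03 6.57941784e-05] [-0.00531639  0.04107902 -0.00699892]
```

carry_out(plan=[{"travel": [0,0,0.0006],"turn": [0,0,0],"jaw": 0.05},{"travel": [0,0,0.0006],"turn": [0,0,0],"jaw": 0.05},{"travel": [0,0,0],"turn": [0,0,0],"jaw": 0.05}])

```text
time_s: 14.25
ee_pos: [421.1, 169.6, -3.0]
ee_rot: [1.0, 0.021, 0.002, -0.0]
contact_force: [-2.1, 0.6, 3.8]
opening: 0.712
```

Run:
```python
from h import *
s=readout.state();print(s['opening']*85.4,s['contact_force'],s['ee_pos'],s['moment'])
```

```text
60.83684669364325 [-2.12686895  0.57126118  3.83235458] [421.14559004 169.62848971  -2.98716939] [-0.13118972  0.50284478  0.03007366]
```

carry_out(plan=[{"travel": [0,0,0],"turn": [0,0,0],"jaw": 0.066},{"travel": [0,0,0],"turn": [0,0,0],"jaw": 0.072},{"travel": [0,0,0],"turn": [0,0,0],"jaw": 0.08},{"travel": [0,0,0],"turn": [0,0,0],"jaw": 0.085},{"travel": [0,0,0],"turn": [0,0,0],"jaw": 0.085},{"travel": [0,0,-0.01],"turn": [0,0,0],"jaw": 0.085},{"travel": [0,0,-0.025],"turn": [0,0,0],"jaw": 0.085},{"travel": [0,0,-0.03],"turn": [0,0,0],"jaw": 0.085},{"travel": [0,0,-0.035],"turn": [0,0,0],"jaw": 0.085},{"travel": [0,0,-0.03],"turn": [0,0,0],"jaw": 0.085},{"travel": [0,0,0],"turn": [0,0,0],"jaw": 0.085},{"travel": [0,0,0],"turn": [0,0,0],"jaw": 0.085}])

```text
time_s: 15.45
ee_pos: [421.2, 169.8, 127.7]
ee_rot: [1.0, 0.021, 0.003, -0.001]
contact_force: [-0.2, 0.5, -0.9]
opening: 0.997
```

Run:
```python
from h import *
s=readout.state();print(s['opening']*85.4,s['contact_force'],s['ee_pos'],s['moment'])
i,im=snap('wrist','w16'); np.save('w16.npy',i['cam_to_world']);crop(im,235,50,180,230,2.6,'w16c'); i,im=snap('scene'); crop(im,200,125,130,100,6,'s16'); i,im2=snap('side'); crop(im2,240,220,100,75,8,'d16')
```

```text
85.14396795533844 [-0.17490516  0.48530143 -0.947001  ] [421.1669514  169.83966038 127.71763229] [ 0.00886784 -0.01768262  0.02874311]
```

View pics/w16c.png

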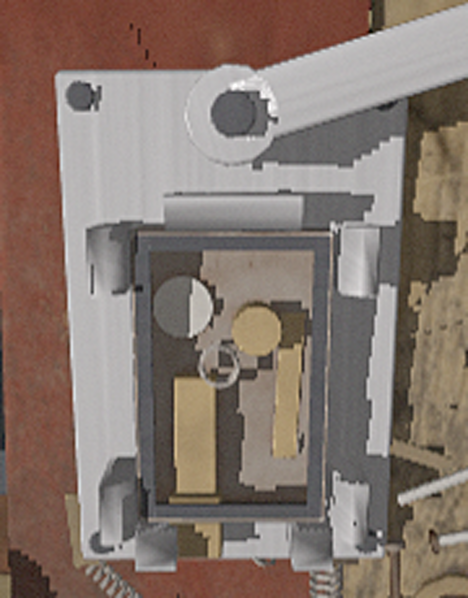

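View pics/s16.png

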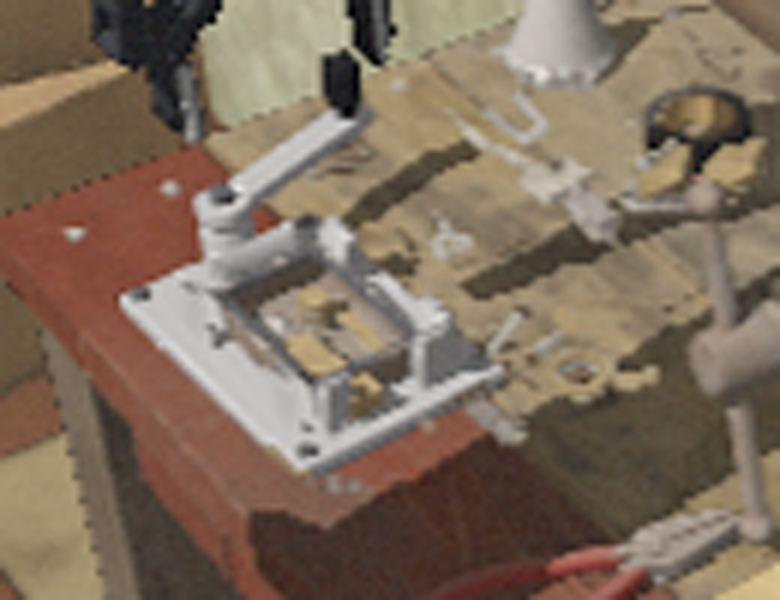

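View pics/d16.png

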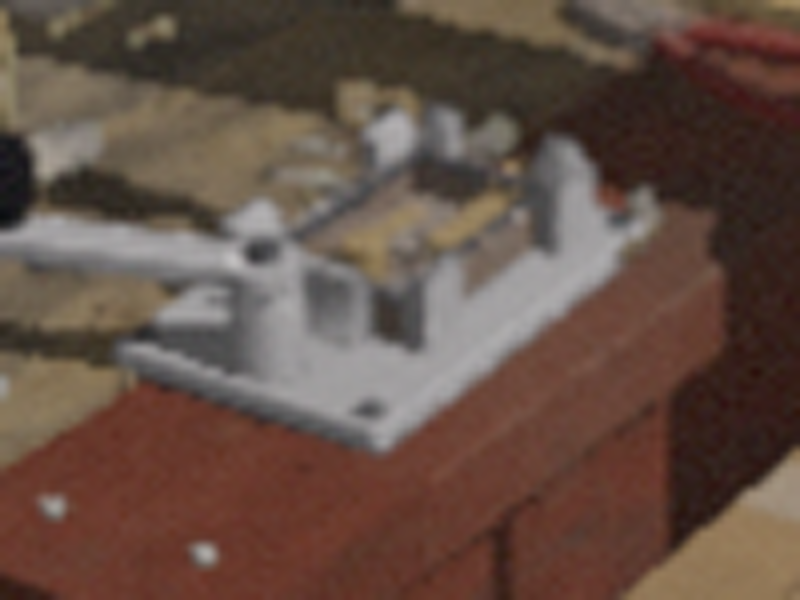

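Run:
```python
from h import *
from fit2 import fit
i=cams.camera_info('wrist'); i['cam_to_world']=np.load('w16.npy')
C=lambda u,v:(235+u/2.6-.4,50+v/2.6-.4)
P=[onz(i,*C(*q),28) for q in ((136,236),(331,235),(324,521),(141,521))]
Rm,t=fit([[31,-55],[-31,-55],[-31,40],[31,40]],P,'case'); print('mid',t+Rm@[0,-7.5])
P=[onz(i,*C(*q),10) for q in ((55,71),(80,556),(388,557))]
Rm,t=fit([[55,-104],[55,62],[-55,62]],P,'nest'); print('seat',t+Rm@[0,-7.5])
print(plan([430,100,230],2.6,4))
s=(np.array([430,100,230.]),down(2.6))
plan([437.5,-298,250],14.9,10,s)
```

```text
case det 1 yaw -177.68083154530146 org [421.1 161.9] res [[1.7, -1.1], [-1.5, -0.8], [-0.8, 0.9], [0.6, 0.9]] len [np.float64(93.0), np.float64(58.9), np.float64(93.4), np.float64(60.6)]
mid [420.75506609 169.44290868]
nest det 1 yaw -177.39291187019197 org [421.4 162.4] res [[0.2, -1.4], [-0.5, 1.2], [0.3, 0.2]] len [np.float64(197.9), np.float64(163.4), np.float64(110.7)]
seat [421.07047266 169.8595378 ]
[0.0019, 0.0174, -0.0261] [0.0, -0.0, -0.001]
[0.0019, 0.0174, -0.026] [0.0, -0.0, -0.001]
[0.0018, 0.0174, -0.0261] [0.0, -0.001, -0.001]
[0.0018, 0.0173, -0.026] [0.001, -0.0, -0.0]
end [430. 100. 230.] 2.6 tilt [0.     0.0002]
(array([430.0207528 , 100.03578051, 229.9800161 ]), Rotation.from_matrix(array([[ 9.98989685e-01,  4.49400434e-02,  3.13449634e-05],
                            [ 4.49400367e-02, -9.98989668e-01,  1.89841775e-04],
                            [ 3.98447922e-05, -1.88241331e-04, -9.99999981e-01]])))
[-0.0011, 0.0398, -0.002] [0.0, 0.0, -0.021]
[-0.0019, 0.0398, -0.002] [0.0, 0.0, -0.022]
[-0.0028, 0.0397, -0.002] [0.0, 0.0, -0.021]
[-0.0036, 0.0396, -0.002] [0.0, 0.0, -0.022]
[-0.0045, 0.0396, -0.002] [0.0, 0.0, -0.021]
[-0.0053, 0.0394, -0.002] [0.0, 0.0, -0.022]
[-0.0061, 0.0393, -0.002] [0.0, 0.0, -0.021]
[-0.007, 0.0392, -0.002] [0.0, 0.0, -0.022]
[-0.0078, 0.039, -0.002] [0.0, 0.0, -0.021]
[-0.0087, 0.0389, -0.002] [0.0, 0.0, -0.022]
end [ 437.5 -298.   250. ] 14.9 tilt [0. 0.]
```

carry_out(plan=[{"travel": [0.0019,0.0174,-0.026],"turn": [0,0,0],"jaw": 0.085},{"travel": [0.0019,0.0174,-0.026],"turn": [0,0,0],"jaw": 0.085},{"travel": [0.0018,0.0174,-0.026],"turn": [0,0,0],"jaw": 0.085},{"travel": [0.0018,0.0174,-0.026],"turn": [0,0,0],"jaw": 0.085},{"travel": [-0.0011,0.0398,-0.002],"turn": [0,0,-0.021],"jaw": 0.085},{"travel": [-0.0019,0.0398,-0.002],"turn": [0,0,-0.022],"jaw": 0.085},{"travel": [-0.0028,0.0397,-0.002],"turn": [0,0,-0.021],"jaw": 0.085},{"travel": [-0.0036,0.0396,-0.002],"turn": [0,0,-0.022],"jaw": 0.085},{"travel": [-0.0045,0.0396,-0.002],"turn": [0,0,-0.021],"jaw": 0.085},{"travel": [-0.0053,0.0394,-0.002],"turn": [0,0,-0.022],"jaw": 0.085},{"travel": [-0.0061,0.0393,-0.002],"turn": [0,0,-0.021],"jaw": 0.085}])

```text
time_s: 16.7
ee_pos: [433.9, -179.6, 243.5]
ee_rot: [0.995, 0.096, 0.0, -0.0]
contact_force: [1.0, 0.0, -0.1]
opening: 0.998
```

Run:
```python
from h import *
s=readout.state();print(s['contact_force'],s['ee_pos'])
i,im=snap('scene','sf17'); crop(im,330,250,160,120,5,'s17')
for z in (40,80,120,160,200): print(z,onz(i,373,296,z)[:2])
i,im=snap('side'); crop(im,320,100,130,100,6,'d17')
```

```text
[ 0.99536591  0.0185428  -0.14108998] [ 433.8978851  -179.62448376  243.46570679]
40 [ 414.06506285 -334.32196801]
80 [ 392.28552033 -354.22485331]
120 [ 370.50597781 -374.1277386 ]
160 [ 348.72643529 -394.0306239 ]
200 [ 326.94689276 -413.9335092 ]
```

View pics/d17.png

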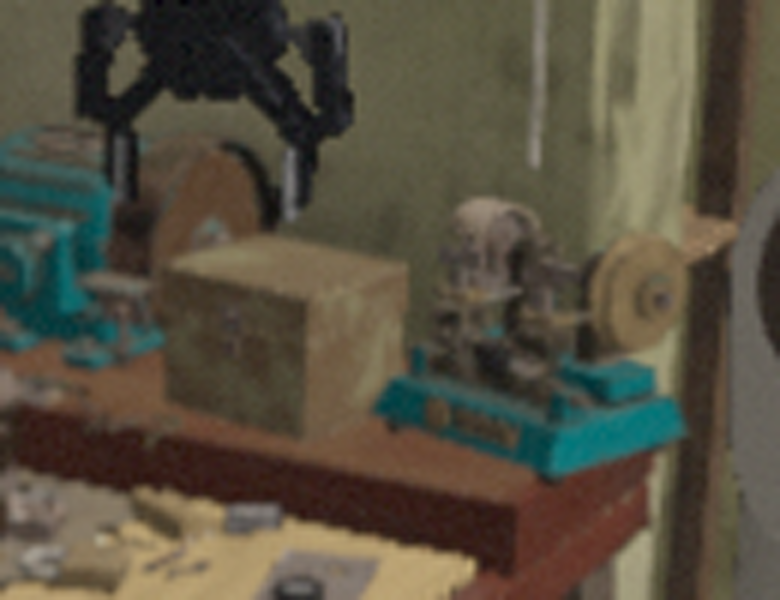

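View pics/s17.png

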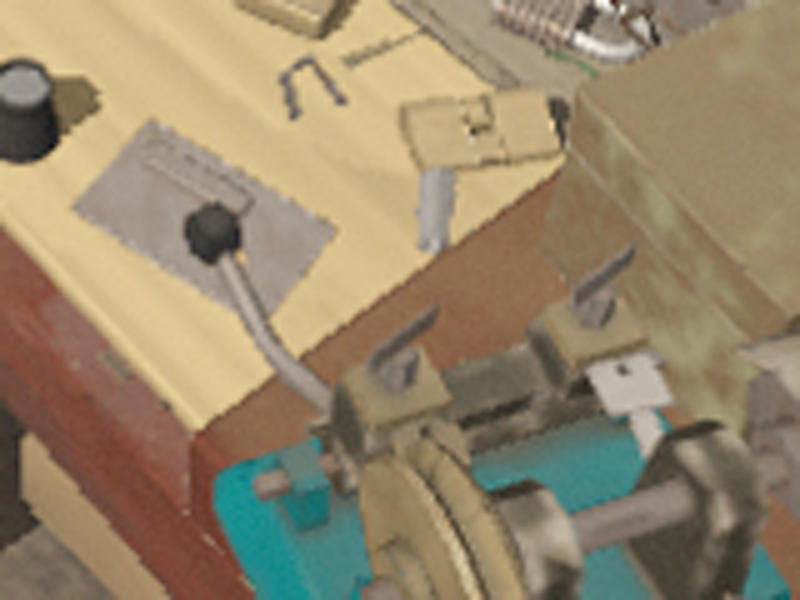

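Run:
```python
from h import *
i=cams.camera_info('scene');w=cams.camera_info('wrist'); w['cam_to_world']=np.load('w2.npy'); d=cams.camera_info('side')
for z in (20,40,60,80,100,120,160,200):
    p=onz(i,373,296,z); print(z,p[:2].round(),'w2',proj(w,p).round(),'side crop',((proj(d,p)-[320,100])*6).round())
im=cv2.imread('pics/w2.png'); crop(im,230,180,200,170,3.8,'w2z')
```

```text
20 [ 425. -324.] w2 [330. 236.] side crop [327. 568.]
40 [ 414. -334.] w2 [323. 250.] side crop [353. 535.]
60 [ 403. -344.] w2 [316. 265.] side crop [378. 502.]
80 [ 392. -354.] w2 [308. 282.] side crop [403. 469.]
100 [ 381. -364.] w2 [300. 300.] side crop [429. 436.]
120 [ 371. -374.] w2 [291. 319.] side crop [454. 402.]
160 [ 349. -394.] w2 [269. 364.] side crop [506. 335.]
200 [ 327. -414.] w2 [243. 418.] side crop [558. 266.]
```

View pics/w2z.png

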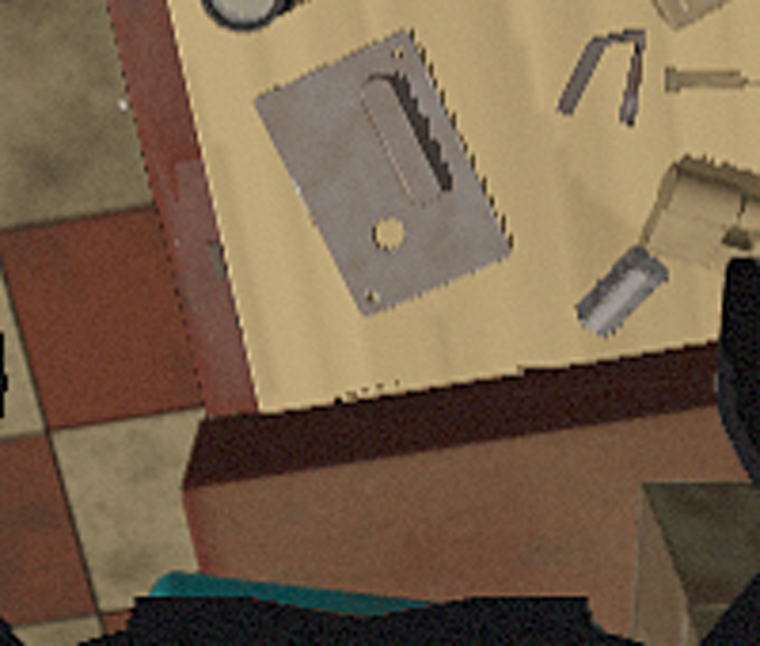

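Run:
```python
from h import *
plan([437.3,-298.4,140],14.5,5)
```

```text
[-0.0035, 0.0225, 0.0209] [0.001, -0.0, -0.014]
[-0.0038, 0.0225, 0.0208] [0.0, -0.0, -0.014]
[-0.0041, 0.0225, 0.0208] [0.001, -0.0, -0.014]
[-0.0044, 0.0224, 0.0208] [0.001, -0.0, -0.013]
[-0.0046, 0.0223, 0.0208] [0.0, -0.001, -0.014]
end [ 437.3 -298.4  140. ] 14.5 tilt [-0.0002 -0.0001]
```

carry_out(plan=[{"travel": [-0.0035,0.0225,0.0208],"turn": [0,0,-0.014],"jaw": 0.085},{"travel": [-0.0038,0.0225,0.0208],"turn": [0,0,-0.014],"jaw": 0.085},{"travel": [-0.0041,0.0225,0.0208],"turn": [0,0,-0.014],"jaw": 0.085},{"travel": [-0.0044,0.0224,0.0208],"turn": [0,0,-0.013],"jaw": 0.085},{"travel": [-0.0046,0.0223,0.0208],"turn": [0,0,-0.014],"jaw": 0.085},{"travel": [0,0,0],"turn": [0,0,0],"jaw": 0.085},{"travel": [0,0,0],"turn": [0,0,0],"jaw": 0.085},{"travel": [0,0,0],"turn": [0,0,0],"jaw": 0.085}])

```text
time_s: 17.6
ee_pos: [440.0, -290.9, 140.6]
ee_rot: [0.991, 0.131, 0.001, -0.0]
contact_force: [0.7, 0.4, 0.0]
opening: 0.992
```

Run:
```python
from h import *
p,r=pose();print(p,theta(r),r.as_matrix()[:2,2])
i,im=snap('wrist','w18');np.save('w18.npy',i['cam_to_world']); crop(im,240,120,170,150,4,'w18c')
```

```text
[ 440.04555341 -290.94268845  140.56420627] 15.013440411960909 [0.00263514 0.00102446]
```

View pics/w18c.png

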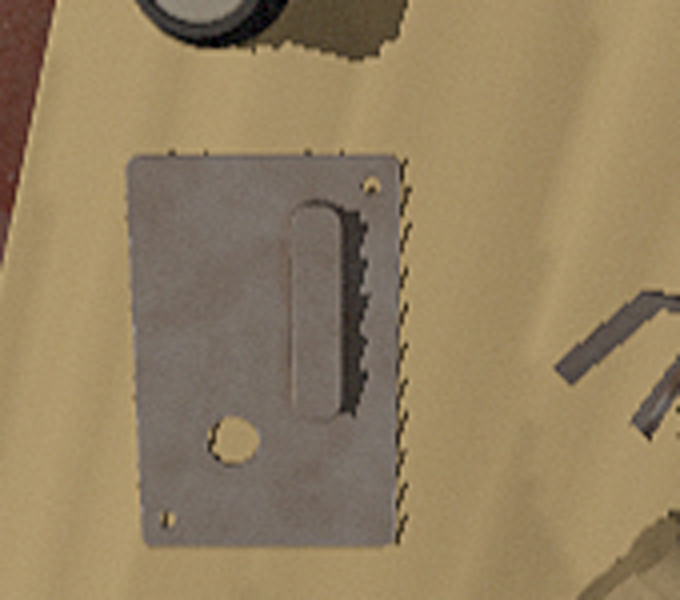

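Run:
```python
from h import *
from fit2 import fit
i=cams.camera_info('wrist'); i['cam_to_world']=np.load('w18.npy')
C=lambda u,v:(240+u/4-.4,120+v/4-.4)
P=[onz(i,*C(*q),14) for q in ((400,156),(397,547),(144,547),(128,157))]
Rm,t=fit([[30,47],[30,-47],[-30,-47],[-30,47]],P,'cover'); print('rib',t+Rm@[12,12])
for q in ((291,210),(343,210),(293,410),(341,410)): 
    w=onz(i,*C(*q),20); print(w.round(1),'cover frame',(Rm.T@(w[:2]-t)).round(1))
for q in ((316,200),(317,422)): 
    w=onz(i,*C(*q),20); print(w.round(1),'cover frame',(Rm.T@(w[:2]-t)).round(1))
```

```text
cover det 1 yaw 15.111299149647927 org [ 428.4 -313.4] res [[0.0, -0.2], [0.2, 0.2], [-0.4, 0.2], [0.1, -0.3]] len [np.float64(59.9), np.float64(93.7), np.float64(60.6), np.float64(93.5)]
rib [ 436.82250393 -298.67826057]
[ 424.8 -277.2   20. ] cover frame [ 6.  35.9]
[ 435.8 -274.2   20. ] cover frame [17.4 35.9]
[ 436.8 -321.6   20. ] cover frame [  6.  -10.1]
[ 447.3 -318.7   20. ] cover frame [ 16.9 -10.1]
[ 429.5 -273.6   20. ] cover frame [11.5 38.1]
[ 442.8 -322.9   20. ] cover frame [ 11.4 -13. ]
```

Run:
```python
from h import *
plan([436.8,-298.7,15],15.1,5)
```

```text
[-0.0012, 0.0013, 0.0252] [0.0, -0.001, -0.0]
[-0.0011, 0.0013, 0.0252] [0.0, -0.001, -0.0]
[-0.0011, 0.0013, 0.0252] [0.0, -0.001, -0.0]
[-0.0011, 0.0013, 0.0252] [0.0, -0.0, -0.001]
[-0.0012, 0.0013, 0.0252] [0.0, -0.001, -0.0]
end [ 436.8 -298.7   15. ] 15.1 tilt [-0.0004 -0.0004]
```

carry_out(plan=[{"travel": [-0.0011,0.0013,0.025],"turn": [0,-0.001,0],"jaw": 0.05},{"travel": [-0.0011,0.0013,0.025],"turn": [0,-0.001,0],"jaw": 0.03},{"travel": [-0.0011,0.0013,0.025],"turn": [0,-0.001,0],"jaw": 0.024},{"travel": [-0.0011,0.0013,0.025],"turn": [0,0,0],"jaw": 0.024},{"travel": [-0.0011,0.0013,0.022],"turn": [0,0,0],"jaw": 0.024},{"travel": [0,0,0],"turn": [0,0,0],"jaw": 0.024},{"travel": [0,0,0],"turn": [0,0,0],"jaw": 0.024},{"travel": [0,0,0],"turn": [0,0,0],"jaw": 0.024}], force=30)

```text
time_s: 18.45
ee_pos: [437.6, -300.2, 20.1]
ee_rot: [0.991, 0.13, 0.001, 0.001]
contact_force: [0.1, -0.1, 0.6]
opening: 0.285
```

Run:
```python
from h import *
p,r=pose();s=readout.state();print(p,theta(r),r.as_matrix()[:2,2],s['contact_force'],s['opening']*85.4)
i,im=snap('wrist','w19');np.save('w19.npy',i['cam_to_world']); crop(im,200,100,250,180,3.2,'w19c')
i,im=snap('scene'); crop(im,330,230,120,90,6,'s19')
```

```text
[ 437.62536972 -300.18271939   20.14849469] 14.992102961915359 [ 0.00249578 -0.00164063] [ 0.13501047 -0.08997085  0.55143099] 24.361403258006828
```

View pics/w19c.png

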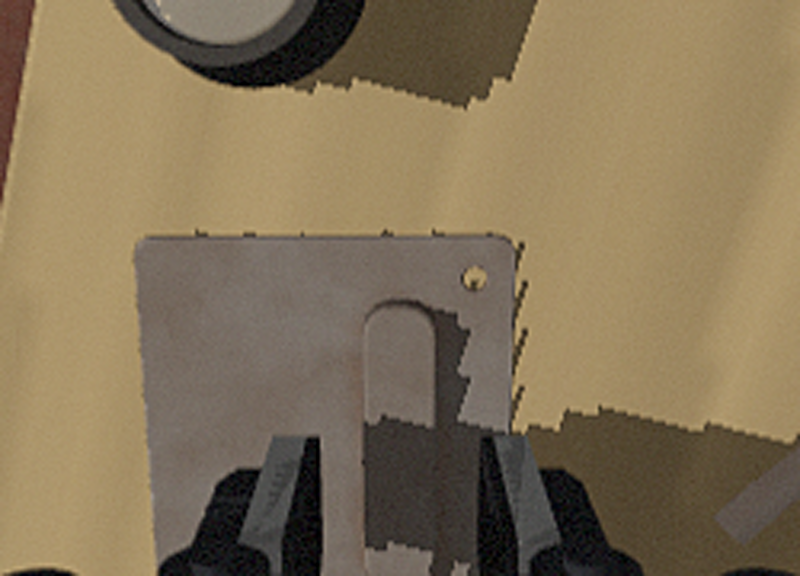

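View pics/s19.png

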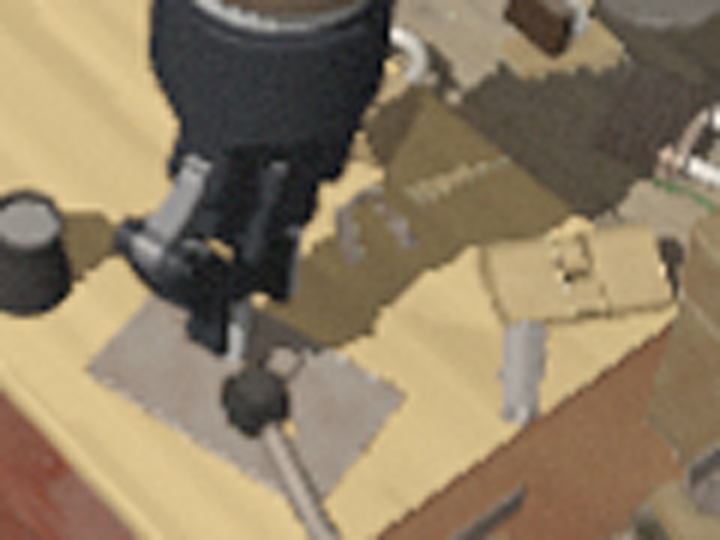

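carry_out(plan=[{"travel": [0,-0.001,0.006],"turn": [0,0,0],"jaw": 0.024},{"travel": [0,0,0.005],"turn": [0,0,0],"jaw": 0.024},{"travel": [0,0,0.002],"turn": [0,0,0],"jaw": 0.024},{"travel": [0,0,0],"turn": [0,0,0],"jaw": 0.024},{"travel": [0,0,0],"turn": [0,0,0],"jaw": 0.024}])

```text
time_s: 19.05
ee_pos: [435.8, -299.0, 5.4]
ee_rot: [0.992, 0.13, -0.0, 0.0]
contact_force: [-0.1, 1.0, 0.6]
opening: 0.284
```

carry_out(plan=[{"travel": [0,0,0.0015],"turn": [0,0,0],"jaw": 0.024},{"travel": [0,0,0],"turn": [0,0,0],"jaw": 0.024}])

```text
time_s: 19.25
ee_pos: [436.1, -299.2, 4.6]
ee_rot: [0.992, 0.13, 0.0, 0.0]
contact_force: [-1.1, 0.9, 5.7]
opening: 0.277
```

carry_out(plan=[{"travel": [0,0,0.0015],"turn": [0,0,0],"jaw": 0.024},{"travel": [0,0,0],"turn": [0,0,0],"jaw": 0.024}])

```text
time_s: 19.45
ee_pos: [436.2, -299.2, 4.6]
ee_rot: [0.992, 0.13, 0.0, -0.0]
contact_force: [-6.1, 4.1, 21.6]
opening: 0.276
```

Run:
```python
from h import *
p,r=pose();s=readout.state();print(p,theta(r),r.as_matrix()[:2,2],s['contact_force'],s['opening']*85.4)
i,im=snap('scene'); crop(im,330,230,120,90,6,'s20')
i,im=snap('side'); crop(im,340,150,90,70,8,'d20')
```

```text
[ 436.16265964 -299.23275956    4.56174647] 14.926532920331406 [0.00095247 0.00025782] [-6.09242654  4.07124347 21.6408248 ] 23.59873300899415
```

View pics/s20.png

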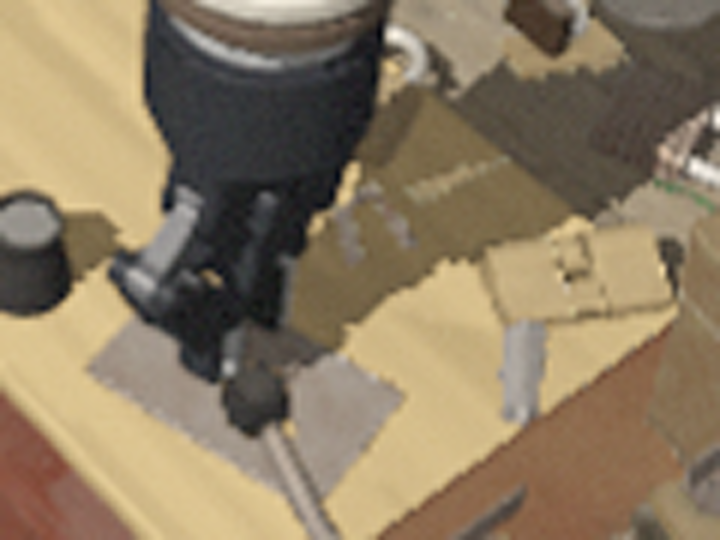

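View pics/d20.png

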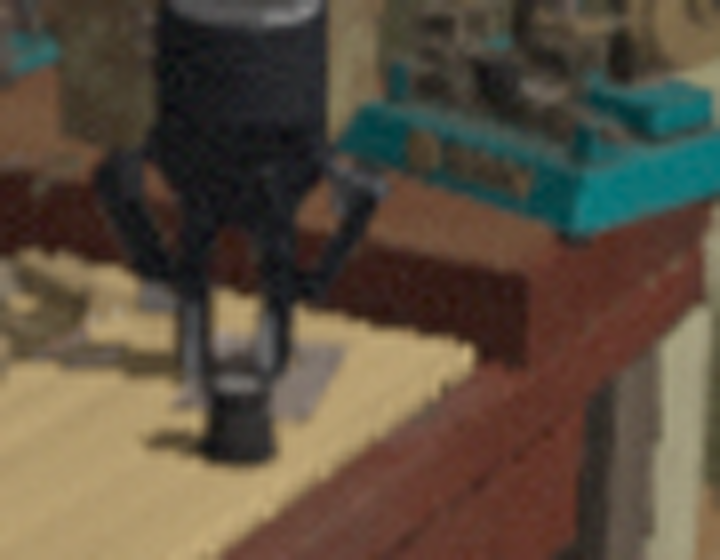

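carry_out(plan=[{"travel": [0,0,-0.0025],"turn": [0,0,0],"jaw": 0.024},{"travel": [0,0,-0.0012],"turn": [0,0,0],"jaw": 0.024},{"travel": [0,0,0],"turn": [0,0,0],"jaw": 0.024},{"travel": [0,0,0],"turn": [0,0,0],"jaw": 0.018},{"travel": [0,0,0],"turn": [0,0,0],"jaw": 0.014},{"travel": [0,0,0],"turn": [0,0,0],"jaw": 0.008},{"travel": [0,0,0],"turn": [0,0,0],"jaw": 0.005},{"travel": [0,0,0],"turn": [0,0,0],"jaw": 0.005},{"travel": [0,0,0],"turn": [0,0,0],"jaw": 0.005}], force=45)

```text
time_s: 20.45
ee_pos: [436.1, -298.9, 6.2]
ee_rot: [0.991, 0.13, 0.0, 0.0]
contact_force: [0.3, -1.0, 0.3]
opening: 0.118
```

Run:
```python
from h import *
p,r=pose();s=readout.state();print(p,theta(r),r.as_matrix()[:2,2],s['contact_force'],s['opening']*85.4)
i,im=snap('wrist','w21');np.save('w21.npy',i['cam_to_world']); crop(im,200,100,250,180,3.2,'w21c')
```

```text
[ 436.10608539 -298.9200419     6.19941117] 14.958729215749331 [ 0.00013169 -0.00056832] [ 0.33868959 -1.00893618  0.27406806] 10.116188952278087
```

View pics/w21c.png

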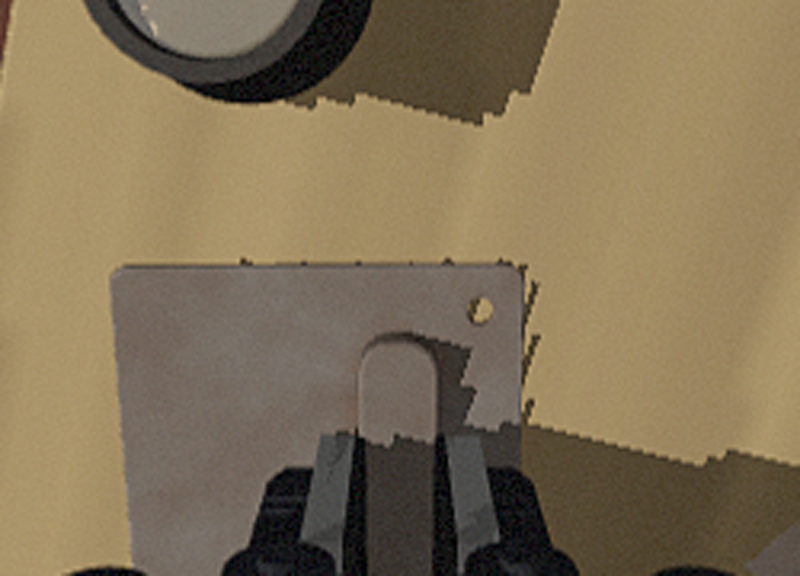

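Run:
```python
from h import *
p,r=pose(); i=cams.camera_info('wrist'); i['cam_to_world']=np.load('w21.npy')
for u,v in ((112,267),(523,266)): print(np.round(r.inv().apply(onz(i,200+u/3.2-.4,100+v/3.2-.4,14)-p),1))
for u,v in ((359,380),(437,380)): print('rib',np.round(r.inv().apply(onz(i,200+u/3.2-.4,100+v/3.2-.4,20)-p),1))
```

```text
[-42.6 -34.7  -7.8]
[ 17.2 -34.9  -7.8]
rib [ -6.5 -19.4 -13.8]
rib [  4.7 -19.4 -13.8]
```

carry_out(plan=[{"travel": [0,0,-0.005],"turn": [0,0,0],"jaw": 0.005},{"travel": [0,0,-0.015],"turn": [0,0,0],"jaw": 0.005},{"travel": [0,0,-0.03],"turn": [0,0,0],"jaw": 0.005},{"travel": [0,0,-0.04],"turn": [0,0,0],"jaw": 0.005},{"travel": [0,0,-0.04],"turn": [0,0,0],"jaw": 0.005},{"travel": [0,0,-0.04],"turn": [0,0,0],"jaw": 0.005},{"travel": [0,0,-0.03],"turn": [0,0,0],"jaw": 0.005},{"travel": [0,0,-0.01],"turn": [0,0,0],"jaw": 0.005},{"travel": [0,0,0],"turn": [0,0,0],"jaw": 0.005}])

```text
time_s: 21.4
ee_pos: [436.7, -299.4, 218.3]
ee_rot: [0.992, 0.13, 0.002, 0.001]
contact_force: [1.0, 0.8, -1.3]
opening: 0.116
```

Run:
```python
from h import *
p,r=pose();s=readout.state();print(p,theta(r),r.as_matrix()[:2,2],s['contact_force'],s['opening']*85.4)
i,im=snap('wrist','w22');np.save('w22.npy',i['cam_to_world']); crop(im,200,100,250,180,3.2,'w22c')
```

```text
[ 436.7393989  -299.41039243  218.30734533] 14.946020963436842 [ 0.003781  -0.0018598] [ 1.03827527  0.82438975 -1.30092921] 9.874331266747204
```

View pics/w22c.png

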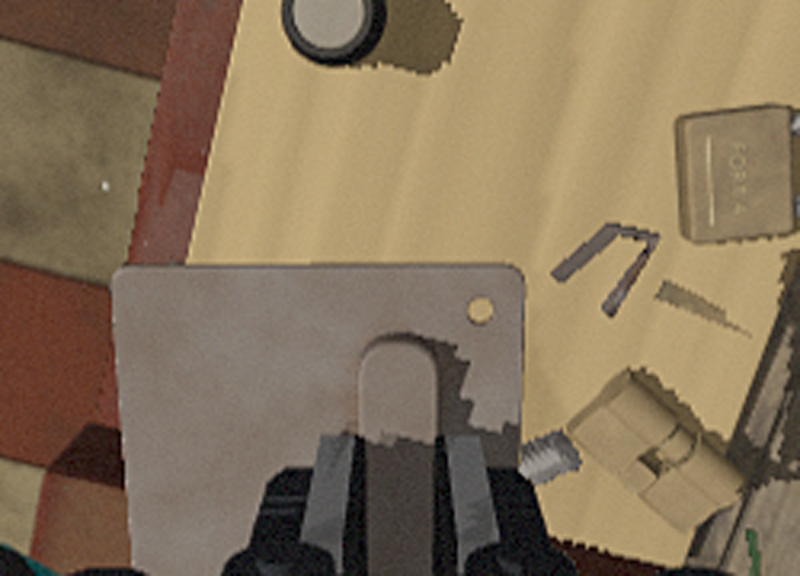

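Run:
```python
from h import *
plan([432.5,182.2,215],2.6,12)
```

```text
[0.0101, -0.0388, 0.0001] [0.0, -0.0, 0.018]
[0.0094, -0.039, 0.0001] [0.0, -0.0, 0.018]
[0.0087, -0.0391, 0.0001] [0.0, -0.0, 0.018]
[0.008, -0.0393, 0.0001] [0.0, -0.0, 0.018]
[0.0072, -0.0394, 0.0001] [0.0, -0.0, 0.018]
[0.0065, -0.0395, 0.0001] [0.0, -0.0, 0.018]
[0.0058, -0.0396, 0.0001] [0.0, -0.0, 0.018]
[0.0051, -0.0398, 0.0001] [0.0, -0.0, 0.018]
[0.0044, -0.0398, 0.0001] [0.0, -0.0, 0.018]
[0.0037, -0.0399, 0.0001] [0.0, -0.0, 0.018]
[0.003, -0.04, 0.0001] [0.0, -0.0, 0.018]
[0.0022, -0.04, 0.0002] [0.001, -0.001, 0.018]
end [432.5 182.2 215. ] 2.6 tilt [-0.0001  0.0004]
```

carry_out(plan=[{"travel": [0.0101,-0.0388,0],"turn": [0,0,0.018],"jaw": 0.005},{"travel": [0.0094,-0.039,0],"turn": [0,0,0.018],"jaw": 0.005},{"travel": [0.0087,-0.0391,0],"turn": [0,0,0.018],"jaw": 0.005},{"travel": [0.008,-0.0393,0],"turn": [0,0,0.018],"jaw": 0.005},{"travel": [0.0072,-0.0394,0],"turn": [0,0,0.018],"jaw": 0.005},{"travel": [0.0065,-0.0395,0],"turn": [0,0,0.018],"jaw": 0.005},{"travel": [0.0058,-0.0396,0],"turn": [0,0,0.018],"jaw": 0.005},{"travel": [0.0051,-0.0398,0],"turn": [0,0,0.018],"jaw": 0.005},{"travel": [0.0044,-0.0398,0],"turn": [0,0,0.018],"jaw": 0.005},{"travel": [0.0037,-0.0399,0],"turn": [0,0,0.018],"jaw": 0.005},{"travel": [0.003,-0.04,0],"turn": [0,0,0.018],"jaw": 0.005},{"travel": [0.0022,-0.04,0],"turn": [0,0,0.018],"jaw": 0.005}])

```text
time_s: 22.65
ee_pos: [430.9, 182.9, 213.8]
ee_rot: [1.0, 0.022, -0.002, 0.001]
contact_force: [0.6, -0.8, -0.8]
opening: 0.117
```

carry_out(plan=[{"travel": [0,0,0],"turn": [0,0,0],"jaw": 0.005},{"travel": [0,0,0],"turn": [0,0,0],"jaw": 0.005},{"travel": [0,0,0],"turn": [0,0,0],"jaw": 0.005}])

```text
time_s: 22.95
ee_pos: [431.7, 180.5, 214.5]
ee_rot: [1.0, 0.022, -0.001, 0.001]
contact_force: [0.4, -0.4, -0.9]
opening: 0.115
```

Run:
```python
from h import *
p,r=pose();print(p,theta(r),r.as_matrix()[:2,2])
s=plan([432.5,182.2,70],2.6,5)
```

```text
[431.74586085 180.45300517 214.53136765] 2.5201717519968256 [-0.00264018 -0.00253964]
[0.0002, -0.0004, 0.0289] [0.0, 0.001, -0.0]
[0.0002, -0.0004, 0.0289] [0.001, 0.0, -0.0]
[0.0002, -0.0004, 0.0289] [0.0, 0.001, -0.0]
[0.0002, -0.0004, 0.0289] [0.001, 0.0, -0.001]
[0.0003, -0.0003, 0.0289] [0.0, 0.001, -0.0]
end [432.5 182.2  70. ] 2.6 tilt [ 0.0003 -0.0004]
```

carry_out(plan=[{"travel": [0.0002,-0.0004,0.029],"turn": [0,0.001,0],"jaw": 0.005},{"travel": [0.0002,-0.0004,0.029],"turn": [0.001,0,0],"jaw": 0.005},{"travel": [0.0002,-0.0004,0.029],"turn": [0,0.001,0],"jaw": 0.005},{"travel": [0.0002,-0.0004,0.029],"turn": [0.001,0,0],"jaw": 0.005},{"travel": [0.0002,-0.0004,0.029],"turn": [0,0,0],"jaw": 0.005},{"travel": [0,0,0],"turn": [0,0,0],"jaw": 0.005},{"travel": [0,0,0],"turn": [0,0,0],"jaw": 0.005},{"travel": [0,0,0],"turn": [0,0,0],"jaw": 0.005}])

```text
time_s: 23.75
ee_pos: [434.9, 183.9, 72.3]
ee_rot: [1.0, 0.022, 0.002, -0.001]
contact_force: [-0.4, -0.2, -1.1]
opening: 0.115
```

Run:
```python
from h import *
p,r=pose();s=readout.state();print(p,theta(r),r.as_matrix()[:2,2],s['contact_force'])
i,im=snap('wrist','w23');np.save('w23.npy',i['cam_to_world']); crop(im,200,40,220,170,3.6,'w23c')
i,im=snap('scene'); crop(im,200,125,130,100,6,'s23')
s=plan([432.5,182.2,45],2.6,2)
```

```text
[434.86990465 183.88669257  72.29707964] 2.512321859394383 [0.00389174 0.00223474] [-0.37893896 -0.17726708 -1.08946702]
[-0.0013, 0.0011, 0.0138] [-0.001, -0.002, -0.0]
[-0.0014, 0.001, 0.0137] [-0.002, -0.003, -0.001]
end [432.5 182.2  45. ] 2.6 tilt [-0.0003 -0.0004]
```

View pics/w23c.png

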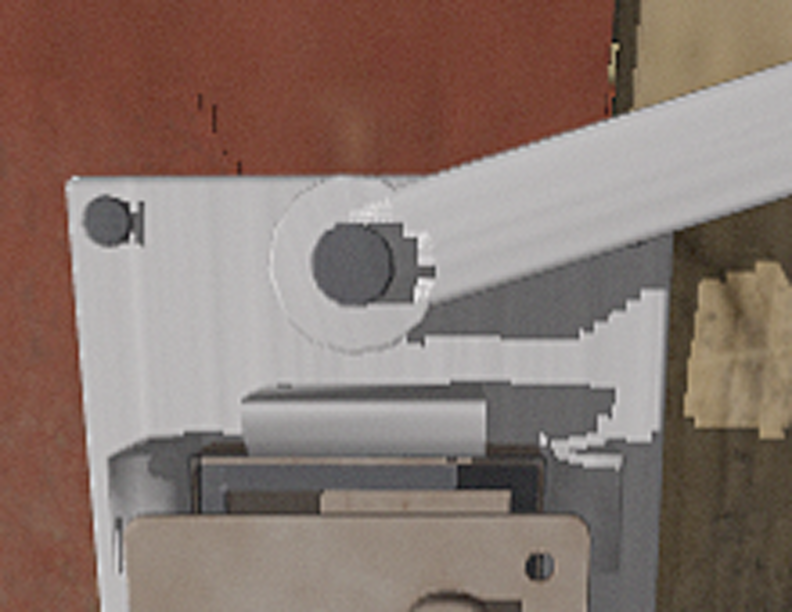

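View pics/s23.png

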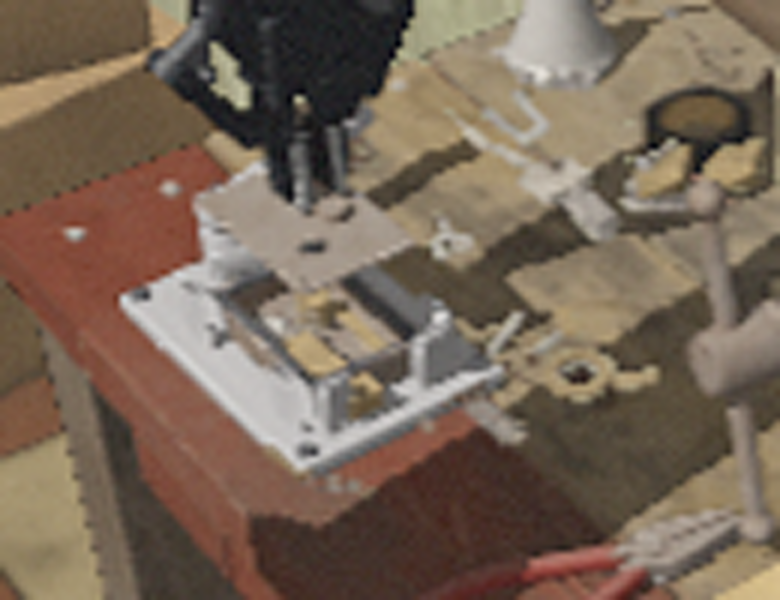

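Run:
```python
from h import *
p,r=pose(); i=cams.camera_info('wrist'); i['cam_to_world']=np.load('w23.npy')
C=lambda u,v:(200+u/3.6-.4,40+v/3.6-.4)
def q(n,u,v,z): 
    w=onz(i,*C(u,v),z); print(n,w.round(1),'tool',np.round(r.inv().apply(w-p),1))
q('covL',127,519,80);q('covR',590,518,80);q('caseL',193,460,28);q('caseR',548,456,28)
q('screw',107,221,10);q('piv',353,263,50)
```

```text
covL [390.9 216.1  80. ] tool [-42.6 -33.7  -7.6]
covR [450.8 218.9  80. ] tool [ 17.4 -33.8  -7.3]
caseL [388.3 215.4  28. ] tool [-45.5 -33.   44.4]
caseR [449.9 218.8  28. ] tool [ 16.2 -33.6  44.7]
screw [369.4 255.2  10. ] tool [-62.6 -73.5  62.4]
piv [417.1 249.6  50. ] tool [-15.1 -65.9  22.6]
```

carry_out(plan=[{"travel": [-0.0013,0.0011,0.013],"turn": [-0.001,-0.002,0],"jaw": 0.005},{"travel": [-0.0011,0.0006,0.012],"turn": [-0.001,-0.002,0],"jaw": 0.005},{"travel": [0,0,0],"turn": [0,0,0],"jaw": 0.005},{"travel": [0,0,0],"turn": [0,0,0],"jaw": 0.005},{"travel": [0,0,0],"turn": [0,0,0],"jaw": 0.005}])

```text
time_s: 24.35
ee_pos: [431.4, 182.3, 45.9]
ee_rot: [1.0, 0.023, -0.001, 0.0]
contact_force: [-0.1, -0.5, -0.8]
opening: 0.116
```

Run:
```python
from h import *
p,r=pose();s=readout.state();print(p,theta(r),r.as_matrix()[:2,2],s['contact_force'])
i,im=snap('wrist','w24');np.save('w24.npy',i['cam_to_world']); crop(im,200,40,220,170,3.6,'w24c')
```

```text
[431.4275635  182.31213482  45.88742327] 2.5835552184495647 [-0.00208817 -0.000825  ] [-0.11911981 -0.49296291 -0.82221915]
```

View pics/w24c.png

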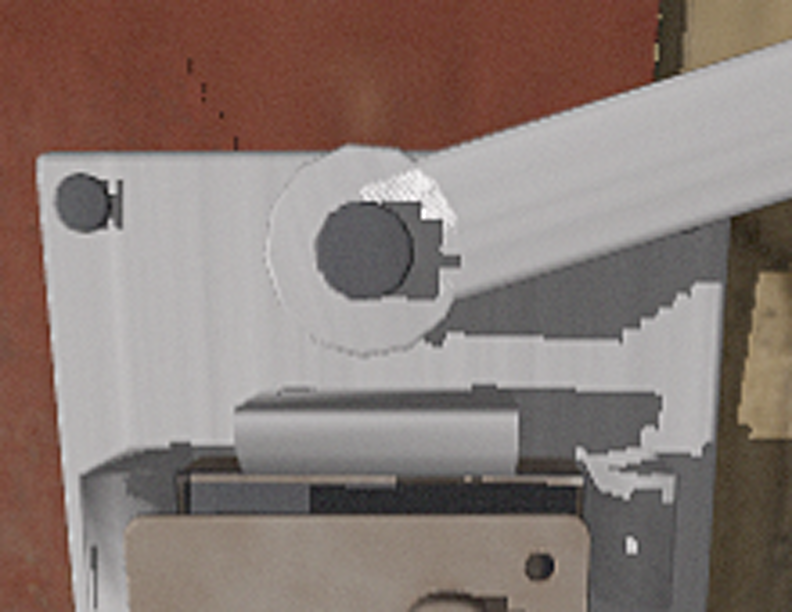

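carry_out(plan=[{"travel": [0.0011,-0.0002,0.004],"turn": [0,0.001,0],"jaw": 0.005},{"travel": [0,0,0.004],"turn": [0,0.001,0],"jaw": 0.005},{"travel": [0,0,0.003],"turn": [0,0,0],"jaw": 0.005},{"travel": [0,0,0],"turn": [0,0,0],"jaw": 0.005},{"travel": [0,0,0],"turn": [0,0,0],"jaw": 0.005},{"travel": [0,0,0],"turn": [0,0,0],"jaw": 0.005}])

```text
time_s: 25.0
ee_pos: [432.6, 182.6, 35.0]
ee_rot: [1.0, 0.022, 0.0, 0.0]
contact_force: [0.2, 0.4, -0.8]
opening: 0.116
```

Run:
```python
from h import *
p,r=pose();s=readout.state();print(p,theta(r),r.as_matrix()[:2,2],s['contact_force'])
i,im=snap('wrist','w25');np.save('w25.npy',i['cam_to_world']); crop(im,200,40,220,170,3.6,'w25c')
i,im=snap('scene'); crop(im,200,125,130,100,6,'s25')
```

```text
[432.555788   182.56547505  35.01290399] 2.578140128183458 [ 0.0001621  -0.00057195] [ 0.15095121  0.41012902 -0.83257492]
```

View pics/w25c.png

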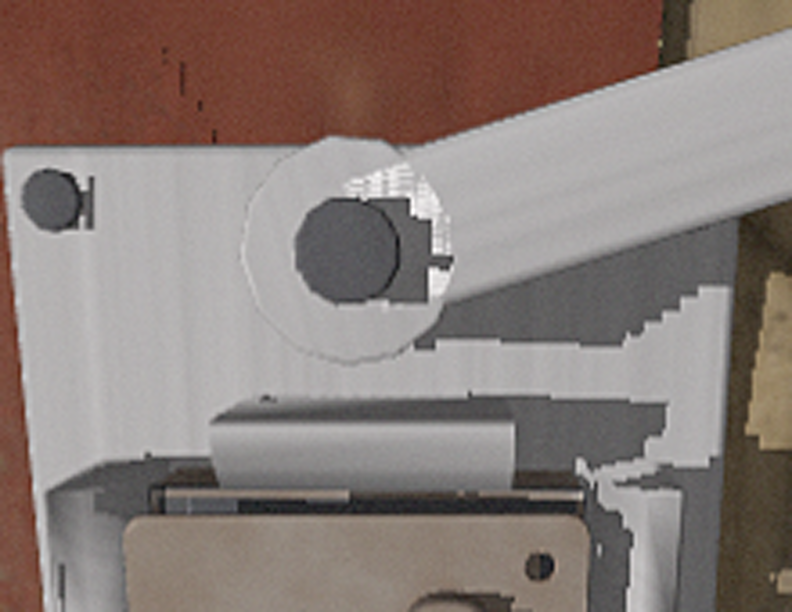

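View pics/s25.png

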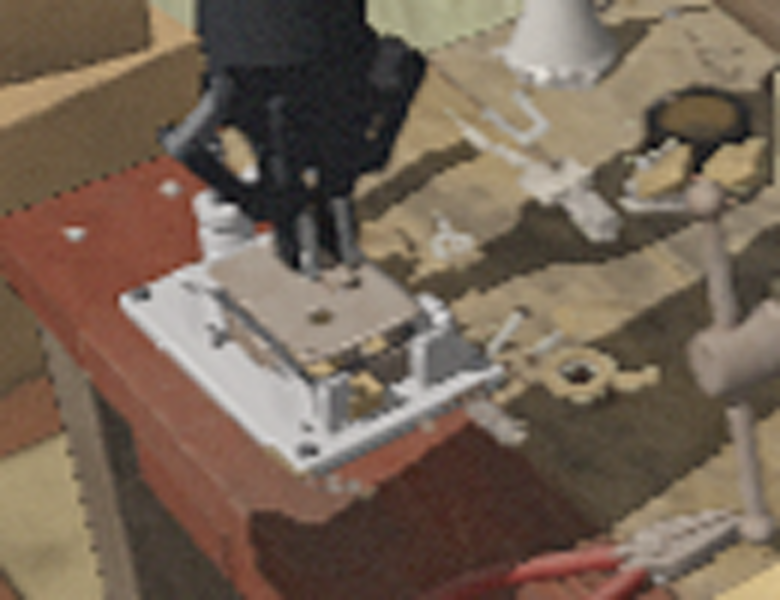

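Run:
```python
from h import *
p,r=pose(); i=cams.camera_info('wrist'); i['cam_to_world']=np.load('w25.npy')
C=lambda u,v:(200+u/3.6-.4,40+v/3.6-.4)
def q(n,u,v,z): 
    w=onz(i,*C(u,v),z); print(n,w.round(1),'tool',np.round(r.inv().apply(w-p),1))
q('covL',124,518,42.8);q('covR',590,518,42.8);q('caseL',151,490,28);q('caseR',584,488,28)
```

```text
covL [388.2 214.9  42.8] tool [-42.9 -34.3  -7.7]
covR [448.5 217.6  42.8] tool [ 17.4 -34.3  -7.7]
caseL [388.  215.8  28. ] tool [-43.1 -35.2   7. ]
caseR [449.3 218.8  28. ] tool [ 18.3 -35.5   7.1]
```

carry_out(plan=[{"travel": [0.0003,-0.0004,0.0025],"turn": [0,0,0],"jaw": 0.005},{"travel": [0,0,0.0025],"turn": [0,0,0],"jaw": 0.005},{"travel": [0,0,0.0025],"turn": [0,0,0],"jaw": 0.005},{"travel": [0,0,0.002],"turn": [0,0,0],"jaw": 0.005},{"travel": [0,0,0.0015],"turn": [0,0,0],"jaw": 0.005},{"travel": [0,0,0],"turn": [0,0,0],"jaw": 0.005},{"travel": [0,0,0],"turn": [0,0,0],"jaw": 0.005}])

```text
time_s: 25.8
ee_pos: [432.8, 182.9, 23.9]
ee_rot: [1.0, 0.022, -0.0, 0.0]
contact_force: [-0.0, 0.3, -1.3]
opening: 0.117
```

Run:
```python
from h import *
p,r=pose();s=readout.state();print(p,theta(r),r.as_matrix()[:2,2],s['contact_force'],s['moment'])
```

```text
[432.76466074 182.89659136  23.92215258] 2.575089994867027 [-1.28790329e-05 -6.78950679e-04] [-0.0196464   0.33699063 -1.30925174] [-0.02139981 -0.02869958  0.01729288]
```

carry_out(plan=[{"travel": [0,0,0.0008],"turn": [0,0,0],"jaw": 0.005},{"travel": [0,0,0.0008],"turn": [0,0,0],"jaw": 0.005},{"travel": [0,0,0],"turn": [0,0,0],"jaw": 0.005}])

```text
time_s: 26.1
ee_pos: [432.8, 183.0, 22.4]
ee_rot: [1.0, 0.023, 0.0, 0.0]
contact_force: [0.1, 0.1, -0.6]
opening: 0.117
```

Run:
```python
from h import *
p,r=pose();s=readout.state();print(p,s['contact_force'],s['moment'])
i,im=snap('wrist','w26'); crop(im,200,60,220,170,3.6,'w26c')
i,im=snap('scene'); crop(im,200,125,130,100,6,'s26')
```

```text
[432.83218869 183.01541602  22.39958247] [ 0.11982356  0.05376052 -0.63198693] [ 0.03469876 -0.07207975 -0.01446141]
```

View pics/w26c.png

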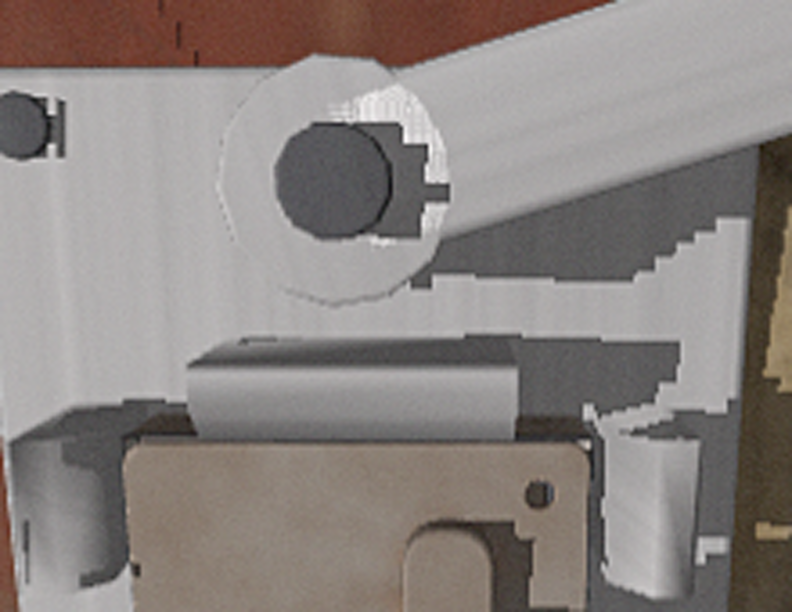

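View pics/s26.png

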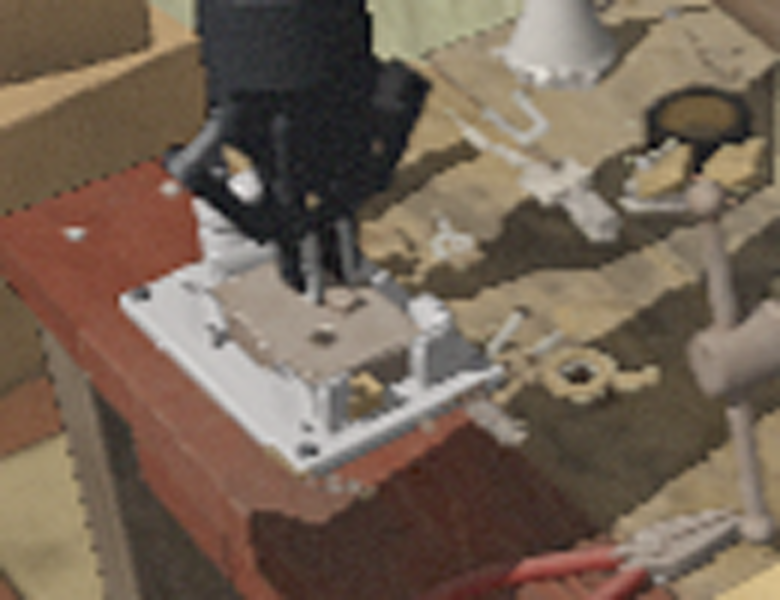

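carry_out(plan=[{"travel": [0,0,0.0006],"turn": [0,0,0],"jaw": 0.005},{"travel": [0,0,0.0005],"turn": [0,0,0],"jaw": 0.005},{"travel": [0,0,0],"turn": [0,0,0],"jaw": 0.005}])

```text
time_s: 26.5
ee_pos: [432.8, 183.0, 22.3]
ee_rot: [1.0, 0.022, 0.0, 0.0]
contact_force: [-4.0, -1.8, 12.3]
opening: 0.119
```

carry_out(plan=[{"travel": [0,0,-0.0005],"turn": [0,0,0],"jaw": 0.012},{"travel": [0,0,0],"turn": [0,0,0],"jaw": 0.018},{"travel": [0,0,0],"turn": [0,0,0],"jaw": 0.026},{"travel": [0,0,0],"turn": [0,0,0],"jaw": 0.03},{"travel": [0,0,0],"turn": [0,0,0],"jaw": 0.03},{"travel": [0,0,-0.006],"turn": [0,0,0],"jaw": 0.03},{"travel": [0,0,-0.02],"turn": [0,0,0],"jaw": 0.03},{"travel": [0,0,-0.03],"turn": [0,0,0],"jaw": 0.03},{"travel": [0,0,-0.035],"turn": [0,0,0],"jaw": 0.03},{"travel": [0,0,-0.03],"turn": [0,0,0],"jaw": 0.03},{"travel": [0,0,0],"turn": [0,0,0],"jaw": 0.03},{"travel": [0,0,0],"turn": [0,0,0],"jaw": 0.03}])

```text
time_s: 27.7
ee_pos: [433.2, 183.3, 143.7]
ee_rot: [1.0, 0.023, 0.001, -0.0]
contact_force: [-0.8, -0.1, -0.8]
opening: 0.355
```

Run:
```python
from h import *
p,r=pose();s=readout.state();print(p,theta(r),s['contact_force'],s['opening']*85.4)
i,im=snap('wrist','w27'); np.save('w27.npy',i['cam_to_world']);crop(im,215,40,240,190,3.1,'w27c')
i,im=snap('scene','sf27'); crop(im,200,125,130,100,6,'s27');i,im2=snap('side'); crop(im2,240,220,100,75,8,'d27')
```

```text
[433.23186845 183.33025696 143.67286763] 2.583498688916584 [-0.78715413 -0.06749424 -0.80514595] 30.341444875532204
```

View pics/w27c.png

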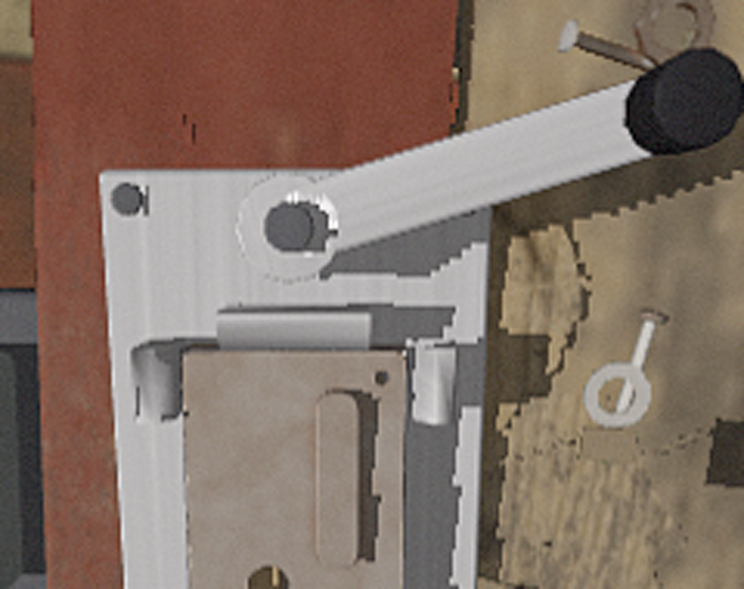

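View pics/s27.png

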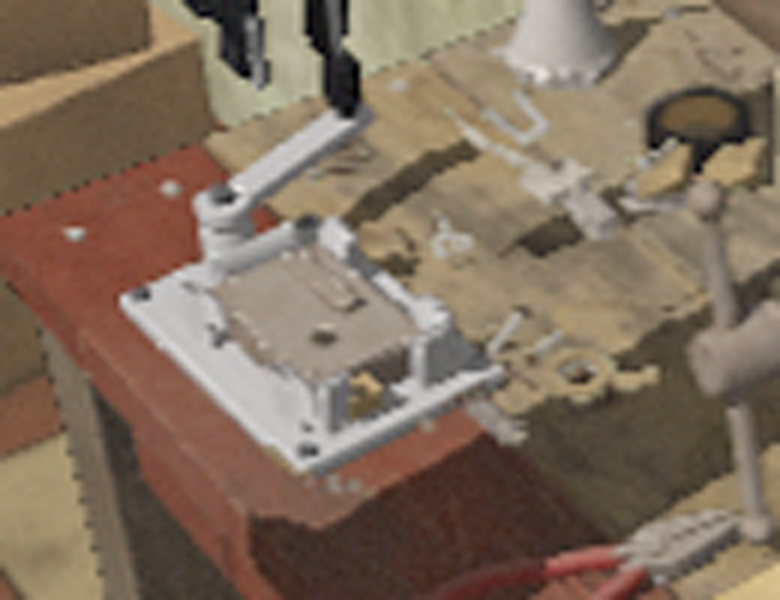

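View pics/d27.png

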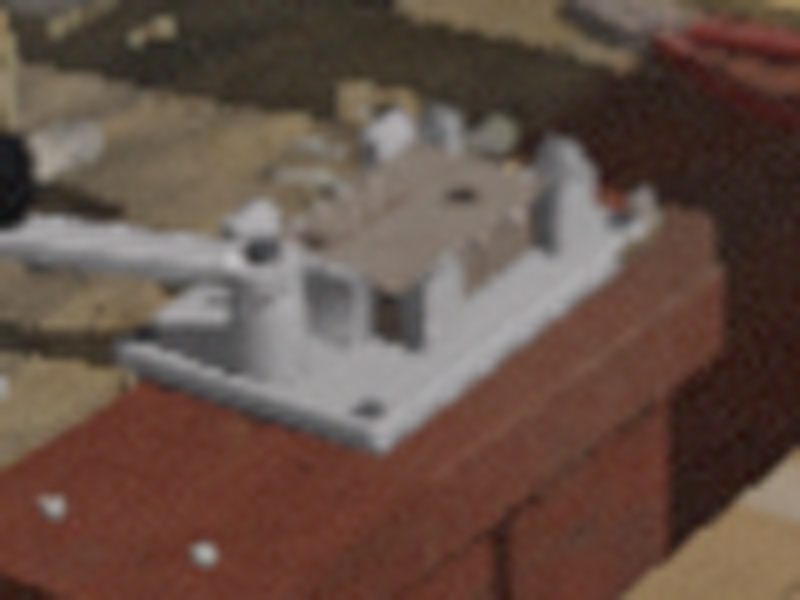

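Run:
```python
from h import *
i=cams.camera_info('wrist'); i['cam_to_world']=np.load('w27.npy')
im=cv2.imread('pics/w27.png'); g=im.max(2)
m=((g<45)*255).astype(np.uint8); m[:, :400]=0; m[100:]=0
n,l,s,c=cv2.connectedComponentsWithStats(m); 
for k in range(1,n):
    if s[k,4]>50: print(s[k],c[k])
C=lambda u,v:(215+u/3.1-.4,40+v/3.1-.4)
piv=np.array([417.2,250.0])
for n,u,v,z in (('top',704,90,81),('bot',665,122,58)):
    w=onz(i,*C(u,v),z); print(n,w.round(1),'r',np.linalg.norm(w[:2]-piv),'phi',np.degrees(np.arctan2(*(w[:2]-piv)[::-1])))
print('piv',onz(i,*C(291,228),50))
crop(im,400,40,60,60,8,'w27k')
print(readout.state()['joint_pos'])
```

```text
[417  56  38  34 679] [435.66863034  74.0544919 ]
top [502.8 280.5  81. ] r 90.82467549353503 phi 19.59781133815662
bot [502.6 276.7  58. ] r 89.47054638175472 phi 17.33053740717012
piv [417.61645861 249.25064323  50.        ]
[-0.56883107  0.25724942  0.12654428  2.08008444 -0.04346591  0.80918619
 -0.37123722]
```

View pics/w27k.png

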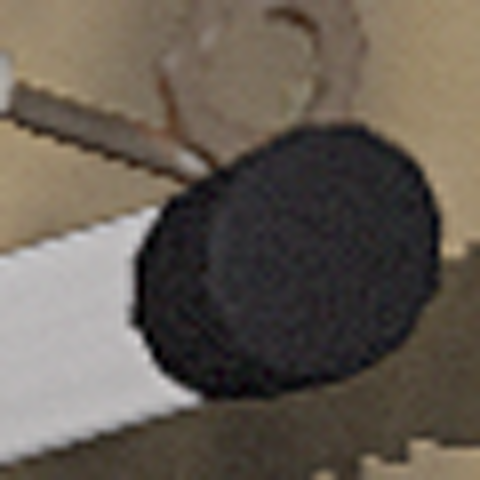

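Run:
```python
from h import *
i=cams.camera_info('wrist'); i['cam_to_world']=np.load('w27.npy')
piv=np.array([417.2,250.0])
w=onz(i,439.9,70.9,81);d=w[:2]-piv;print(w,np.linalg.norm(d),np.degrees(np.arctan2(d[1],d[0])))
w=onz(i,430.5,76,58);d=w[:2]-piv;print(w,np.linalg.norm(d),np.degrees(np.arctan2(d[1],d[0])))
# bar edges line
im=cv2.imread('pics/w27.png')
k=[417.2+90*np.cos(np.radians(18)),250+90*np.sin(np.radians(18)),150]; print(k)
plan(k,108,14)
```

```text
[501.79997763 279.06072545  81.        ] 89.45212115451976 18.957980128200226
[503.33973589 278.66267277  58.        ] 90.78327439403269 18.4046690426883
[np.float64(502.7950864665638), np.float64(277.81152949374524), 150]
[0.0054, -0.0066, -0.0006] [-0.0, 0.0, -0.131]
[0.0062, -0.0058, -0.0006] [-0.0, 0.0, -0.131]
[0.0069, -0.0049, -0.0006] [-0.0, 0.0, -0.131]
[0.0075, -0.004, -0.0006] [-0.0, 0.0, -0.132]
[0.0079, -0.003, -0.0006] [-0.0, 0.0, -0.131]
[0.0083, -0.0019, -0.0006] [-0.0, 0.0, -0.132]
[0.0084, -0.0008, -0.0006] [-0.0, 0.0, -0.131]
[0.0085, 0.0003, -0.0006] [-0.0, 0.0, -0.132]
[0.0084, 0.0014, -0.0006] [-0.0, 0.0, -0.131]
[0.0081, 0.0025, -0.0006] [-0.0, 0.0, -0.132]
[0.0077, 0.0035, -0.0006] [-0.001, 0.0, -0.131]
[0.0072, 0.0045, -0.0007] [-0.0, 0.001, -0.132]
[0.0066, 0.0054, -0.0006] [-0.001, 0.0, -0.131]
[0.0058, 0.0062, -0.0006] [-0.0, 0.001, -0.132]
end [502.8 277.9 150. ] 108.0 tilt [-0.0002  0.0003]
```

carry_out(plan=[{"travel": [0.0054,-0.0066,-0.0006],"turn": [0,0,-0.131],"jaw": 0.045},{"travel": [0.0062,-0.0058,-0.0006],"turn": [0,0,-0.131],"jaw": 0.045},{"travel": [0.0069,-0.0049,-0.0006],"turn": [0,0,-0.131],"jaw": 0.045},{"travel": [0.0075,-0.004,-0.0006],"turn": [0,0,-0.132],"jaw": 0.045},{"travel": [0.0079,-0.003,-0.0006],"turn": [0,0,-0.131],"jaw": 0.045},{"travel": [0.0083,-0.0019,-0.0006],"turn": [0,0,-0.132],"jaw": 0.045},{"travel": [0.0084,-0.0008,-0.0006],"turn": [0,0,-0.131],"jaw": 0.045},{"travel": [0.0085,0.0003,-0.0006],"turn": [0,0,-0.132],"jaw": 0.045},{"travel": [0.0084,0.0014,-0.0006],"turn": [0,0,-0.131],"jaw": 0.045},{"travel": [0.0081,0.0025,-0.0006],"turn": [0,0,-0.132],"jaw": 0.045},{"travel": [0.0077,0.0035,-0.0006],"turn": [0,0,-0.131],"jaw": 0.045},{"travel": [0.0072,0.0045,-0.0006],"turn": [0,0,-0.132],"jaw": 0.045}])

```text
time_s: 29.05
ee_pos: [492.9, 264.3, 148.2]
ee_rot: [0.687, 0.727, -0.002, -0.0]
contact_force: [-0.3, -0.9, -0.0]
opening: 0.529
```

carry_out(plan=[{"travel": [0.0066,0.0054,-0.0006],"turn": [0,0,-0.131],"jaw": 0.045},{"travel": [0.0058,0.0062,-0.0006],"turn": [0,0,-0.132],"jaw": 0.045},{"travel": [0,0,0],"turn": [0,0,0],"jaw": 0.045},{"travel": [0,0,0],"turn": [0,0,0],"jaw": 0.045},{"travel": [0,0,0],"turn": [0,0,0],"jaw": 0.045}])

```text
time_s: 29.55
ee_pos: [503.2, 277.5, 150.3]
ee_rot: [0.589, 0.808, -0.001, -0.0]
contact_force: [-0.5, -0.3, -0.1]
opening: 0.526
```

Run:
```python
from h import *
p,r=pose();s=readout.state();print(p,theta(r),r.as_matrix()[:2,2],s['joint_pos'],s['opening']*85.4)
i,im=snap('wrist','w28'); np.save('w28.npy',i['cam_to_world'])
```

```text
[503.1756501  277.48692173 150.29510603] 107.8352327451052 [-0.0014536  -0.00166657] [-0.36676751  0.42690464 -0.23296056  1.81296116  0.12140858  0.91766267
  1.22839269] 44.942534559302075
```

View pics/w28.png

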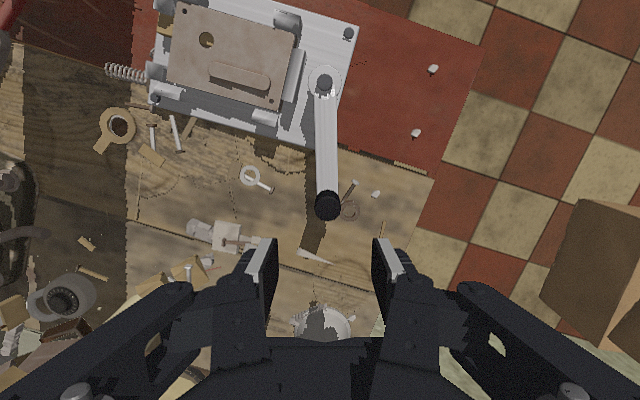

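Run:
```python
from h import *
p,r=pose();i=cams.camera_info('wrist'); i['cam_to_world']=np.load('w28.npy')
im=cv2.imread('pics/w28.png');crop(im,300,180,60,60,8,'w28k')
w=onz(i,328,207,81);print(w,r.inv().apply(w-p)); w=onz(i,325,84,50);print('piv',w, r.inv().apply(w-p))
plan([502.6,278.5,75],108,4)
```

```text
[500.79656566 279.13164781  81.        ] [ 2.30470343 -1.80280896 69.5425928 ]
piv [418.1564551  250.18872456  50.        ] [  0.14782423 -89.29319453 100.66912464]
[0.0003, -0.0001, 0.0189] [-0.0, 0.0, -0.001]
[0.0003, -0.0001, 0.0189] [-0.0, 0.0, -0.0]
[0.0003, -0.0, 0.0189] [-0.001, 0.001, -0.001]
[0.0002, -0.0001, 0.0188] [-0.0, 0.0, -0.0]
end [502.6 278.5  75. ] 108.0 tilt [-0.0004 -0.0002]
```

View pics/w28k.png

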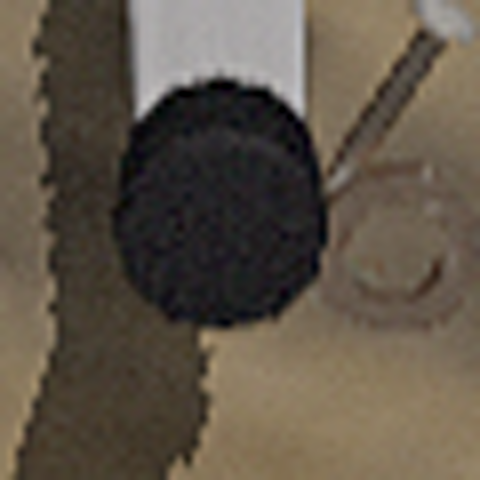

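carry_out(plan=[{"travel": [0.0008,-0.0002,0.022],"turn": [0,0,0],"jaw": 0.045},{"travel": [0.0008,-0.0002,0.022],"turn": [0,0,0],"jaw": 0.045},{"travel": [0.0006,-0.0002,0.022],"turn": [0,0,0],"jaw": 0.045},{"travel": [0,0,0.015],"turn": [0,0,0],"jaw": 0.045},{"travel": [0,0,0],"turn": [0,0,0],"jaw": 0.045},{"travel": [0,0,0],"turn": [0,0,0],"jaw": 0.045},{"travel": [0,0,0],"turn": [0,0,0],"jaw": 0.045}])

```text
time_s: 30.3
ee_pos: [503.5, 280.6, 71.3]
ee_rot: [0.588, 0.809, 0.001, 0.001]
contact_force: [0.0, -0.2, 0.2]
opening: 0.526
```

Run:
```python
from h import *
p,r=pose();s=readout.state();print(p,theta(r),r.as_matrix()[:2,2],s['contact_force'],s['opening']*85.4)
i,im=snap('wrist','w29'); np.save('w29.npy',i['cam_to_world']); crop(im,220,100,210,180,3.4,'w29c')
i,im=snap('scene'); crop(im,200,110,130,100,6,'s29')
```

```text
[503.45247849 280.62270797  71.28475024] 107.98403937052485 [0.00183211 0.0003293 ] [ 0.0372231  -0.15500114  0.1618636 ] 44.9261552659593
```

View pics/w29c.png

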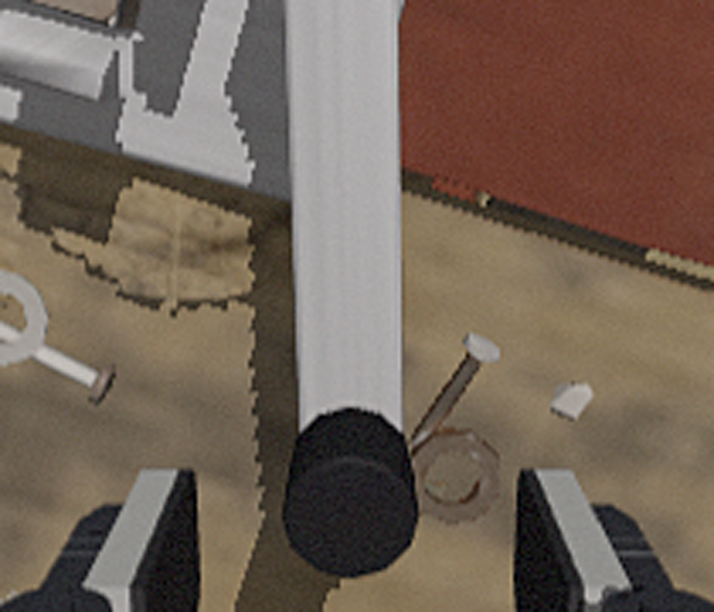

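View pics/s29.png

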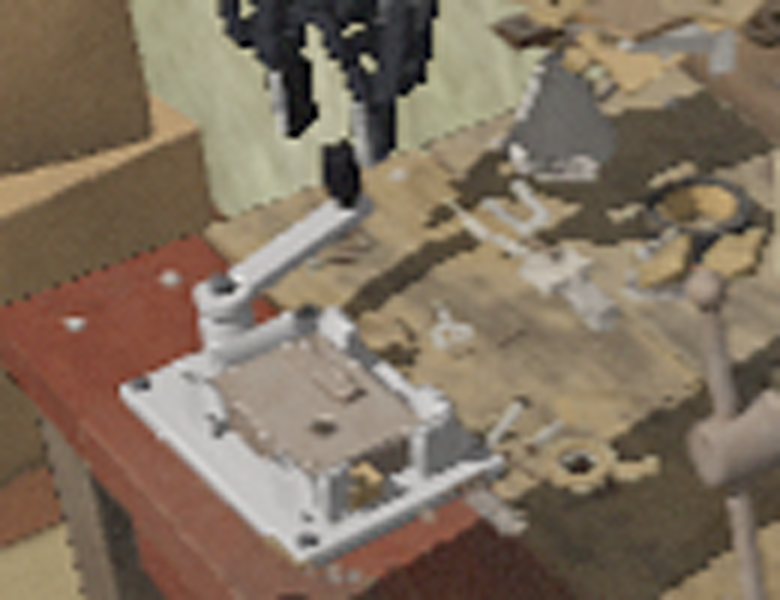

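Run:
```python
from h import *
p,r=pose();i=cams.camera_info('wrist'); i['cam_to_world']=np.load('w29.npy')
w=onz(i,220+350/3.4,100+515/3.4,81);print(w,r.inv().apply(w-p))
```

```text
[501.69039148 279.01347961  81.        ] [-0.99704298 -2.14971617 -9.67835734]
```

Knob at tool (-1, -2). Correct and go down to the knob, then close to a loose cage.

carry_out(plan=[{"travel": [-0.0005,-0.002,0.006],"turn": [0,0,0],"jaw": 0.045},{"travel": [0,0,0.006],"turn": [0,0,0],"jaw": 0.045},{"travel": [0,0,0.005],"turn": [0,0,0],"jaw": 0.04},{"travel": [0,0,0],"turn": [0,0,0],"jaw": 0.03},{"travel": [0,0,0],"turn": [0,0,0],"jaw": 0.024},{"travel": [0,0,0],"turn": [0,0,0],"jaw": 0.023},{"travel": [0,0,0],"turn": [0,0,0],"jaw": 0.023}], force=20)

```text
time_s: 31.1
ee_pos: [501.0, 279.2, 53.3]
ee_rot: [0.588, 0.809, -0.0, 0.0]
contact_force: [0.1, -0.4, 0.4]
opening: 0.269
```

```bash
cat > arc.py <<'E'
from h import *
p,r=pose();s=readout.state();print(p,theta(r),r.as_matrix()[:2,2],s['contact_force'],s['opening']*85.4)
piv=np.array([417.3,249.9]); d=p[:2]-piv; print('r',np.linalg.norm(d),'phi',np.degrees(np.arctan2(d[1],d[0])))
E
python3 arc.py
python3 - <<'E'
from h import *
i,im=snap('wrist','w30'); crop(im,220,120,210,180,3.4,'w30c')
E
```

```text
[500.99701732 279.17777411  53.29308459] 108.00388557979726 [ 0.00038812 -0.0004014 ] [ 0.11013395 -0.42263078  0.36602895] 22.995912376651123
r 88.6700556262257 phi 19.280176986317883
```

View pics/w30c.png

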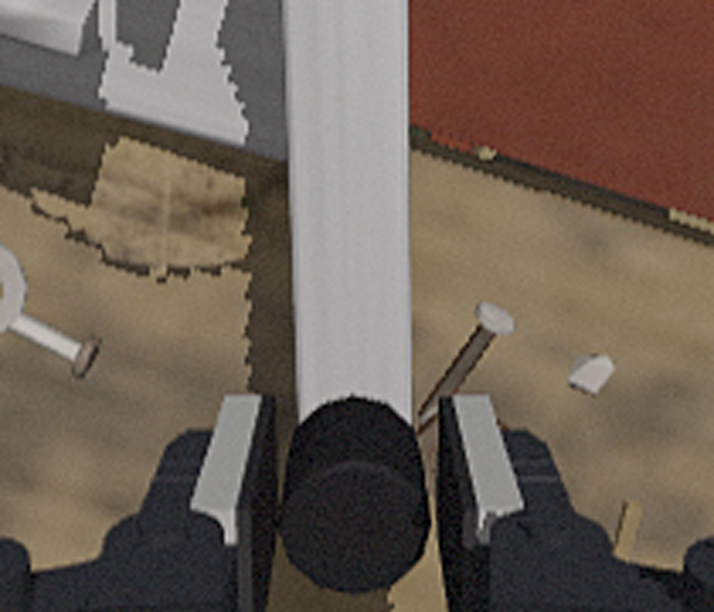

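carry_out(plan=[{"travel": [-0.0045,-0.0001,0],"turn": [0,0,0.05],"jaw": 0.023},{"travel": [-0.0089,-0.0004,0],"turn": [0,0,0.1],"jaw": 0.023},{"travel": [-0.0089,-0.0004,0],"turn": [0,0,0.1],"jaw": 0.023},{"travel": [-0.0089,-0.0004,0],"turn": [0,0,0.1],"jaw": 0.023},{"travel": [-0.0089,-0.0004,0],"turn": [0,0,0.1],"jaw": 0.023},{"travel": [-0.0045,-0.0001,0],"turn": [0,0,0.05],"jaw": 0.023},{"travel": [0,0,0],"turn": [0,0,0],"jaw": 0.023}])

```text
time_s: 31.85
ee_pos: [504.2, 234.3, 53.4]
ee_rot: [0.77, 0.638, -0.0, 0.001]
contact_force: [-0.4, 0.3, 0.4]
opening: 0.271
```

```bash
python3 arc.py
python3 - <<'E'
from h import *
i,im=snap('wrist','w31'); crop(im,180,100,250,180,3.2,'w31c')
E
```

```text
[504.18513772 234.2885403   53.40466761] 79.28152524738059 [ 0.00063425 -0.00093316] [-0.43078825  0.3231488   0.41790653] 23.171029687873073
r 88.2765247959768 phi -10.186173971695275
```

View pics/w31c.png

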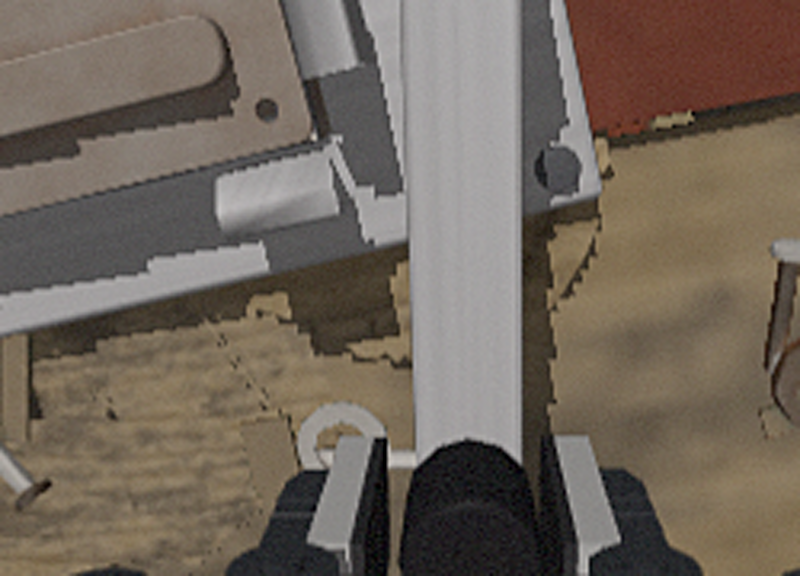

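carry_out(plan=[{"travel": [-0.0045,0.001,0],"turn": [0,0,0.05],"jaw": 0.023},{"travel": [-0.0089,-0.0004,0],"turn": [0,0,0.1],"jaw": 0.023},{"travel": [-0.0089,-0.0004,0],"turn": [0,0,0.1],"jaw": 0.023},{"travel": [-0.0089,-0.0004,0],"turn": [0,0,0.1],"jaw": 0.023},{"travel": [-0.0089,-0.0004,0],"turn": [0,0,0.1],"jaw": 0.023},{"travel": [-0.0089,-0.0004,0],"turn": [0,0,0.1],"jaw": 0.023},{"travel": [-0.0089,-0.0004,0],"turn": [0,0,0.1],"jaw": 0.023},{"travel": [-0.0089,-0.0004,0],"turn": [0,0,0.1],"jaw": 0.023},{"travel": [-0.0089,-0.0004,0],"turn": [0,0,0.1],"jaw": 0.023},{"travel": [-0.0045,-0.0001,0],"turn": [0,0,0.05],"jaw": 0.023},{"travel": [0,0,0],"turn": [0,0,0],"jaw": 0.023}])

```text
time_s: 33.0
ee_pos: [458.7, 172.3, 53.3]
ee_rot: [0.971, 0.241, -0.0, 0.0]
contact_force: [-0.2, -1.0, -0.1]
opening: 0.267
```

```bash
python3 arc.py
python3 - <<'E'
from h import *
i,im=snap('wrist','w32'); crop(im,180,100,250,180,3.2,'w32c')
E
```

```text
[458.7033368  172.32680645  53.26563696] 27.874709596036478 [-0.00018979 -0.00061337] [-0.17053997 -1.00757755 -0.13669955] 22.831412513026606
r 87.93086293044577 phi -61.90970890220055
```

View pics/w32c.png

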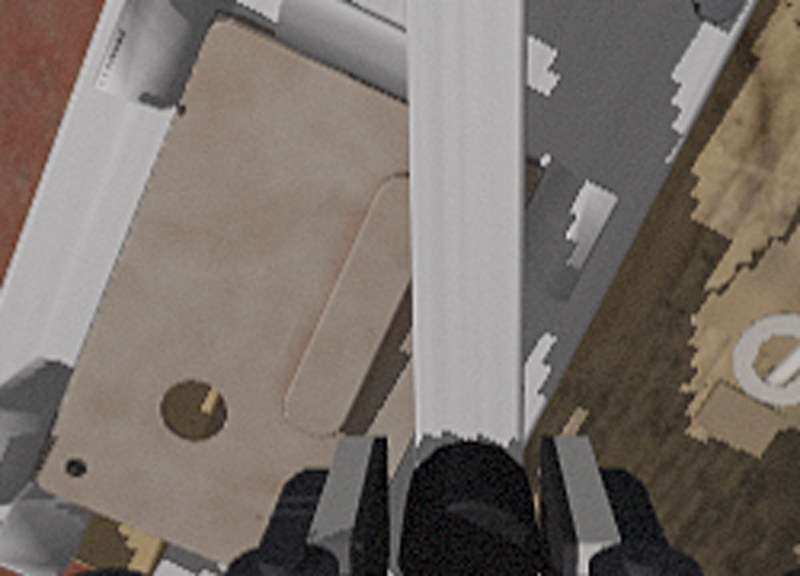

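carry_out(plan=[{"travel": [-0.0045,0.001,0],"turn": [0,0,0.05],"jaw": 0.023},{"travel": [-0.0089,-0.0004,0],"turn": [0,0,0.1],"jaw": 0.023},{"travel": [-0.0089,-0.0004,0],"turn": [0,0,0.1],"jaw": 0.023},{"travel": [-0.0089,-0.0004,0],"turn": [0,0,0.1],"jaw": 0.023},{"travel": [-0.0045,-0.0001,0],"turn": [0,0,0.05],"jaw": 0.023},{"travel": [0,0,0],"turn": [0,0,0],"jaw": 0.023},{"travel": [0,0,0],"turn": [0,0,0],"jaw": 0.023}])

```text
time_s: 33.75
ee_pos: [426.0, 161.5, 53.3]
ee_rot: [0.999, 0.044, 0.0, 0.0]
contact_force: [-0.2, 0.5, -0.9]
opening: 0.272
```

```bash
python3 arc.py
```

```text
[426.03789589 161.50367789  53.26930824] 5.060333249338005 [ 0.00044343 -0.00032497] [-0.20922225  0.46380703 -0.93778353] 23.27071890945271
r 88.82713879574136 phi -84.35470373598844
```

Remaining about 3° (4.7 mm) plus slack; push in small tangential steps (tool −x) reading force.

carry_out(plan=[{"travel": [-0.002,0,0],"turn": [0,0,0.02],"jaw": 0.023},{"travel": [-0.002,0,0],"turn": [0,0,0.02],"jaw": 0.023},{"travel": [0,0,0],"turn": [0,0,0],"jaw": 0.023}])

```text
time_s: 34.05
ee_pos: [421.5, 160.7, 53.2]
ee_rot: [1.0, 0.022, -0.0, 0.0]
contact_force: [-0.1, 0.1, -0.5]
opening: 0.268
```

carry_out(plan=[{"travel": [-0.0015,0,0],"turn": [0,0,0],"jaw": 0.023},{"travel": [0,0,0],"turn": [0,0,0],"jaw": 0.023}])

```text
time_s: 34.25
ee_pos: [420.6, 160.6, 53.3]
ee_rot: [1.0, 0.023, 0.0, 0.0]
contact_force: [2.7, -0.6, -0.8]
opening: 0.269
```

carry_out(plan=[{"travel": [-0.001,0,0],"turn": [0,0,0],"jaw": 0.023},{"travel": [0,0,0],"turn": [0,0,0],"jaw": 0.023}])

```text
time_s: 34.45
ee_pos: [420.4, 160.6, 53.4]
ee_rot: [1.0, 0.022, 0.001, 0.0]
contact_force: [5.2, 0.5, -4.1]
opening: 0.277
```

```bash
python3 arc.py
python3 - <<'E'
from h import *
i,im=snap('wrist','w33'); crop(im,180,80,250,180,3.2,'w33c')
E
```

```text
[420.41341049 160.60518946  53.38127672] 2.566351351969357 [ 0.00237703 -0.00024529] [ 5.21187368  0.47792627 -4.07955714] 23.637836698859882
r 89.34907114549789 phi -88.00309731140199
```

View pics/w33c.png

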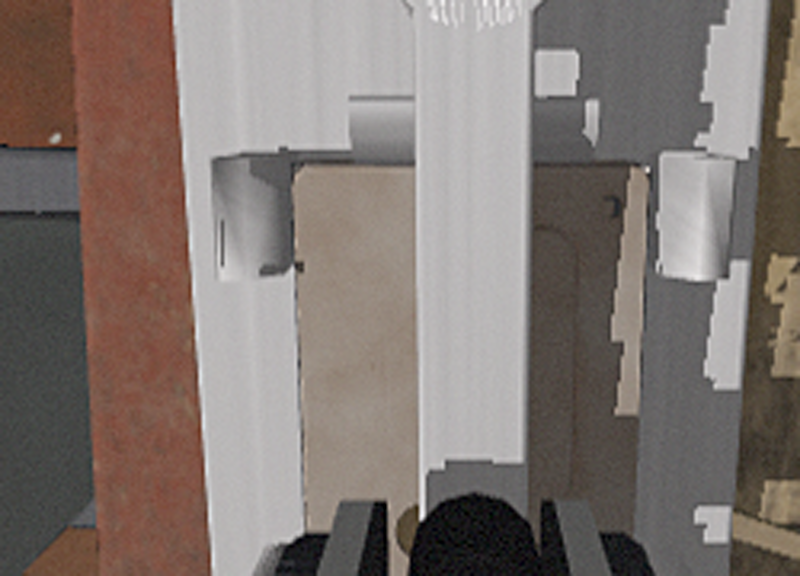

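carry_out(plan=[{"travel": [0.001,0,0],"turn": [0,0,0],"jaw": 0.03},{"travel": [0,0,0],"turn": [0,0,0],"jaw": 0.045},{"travel": [0,0,0],"turn": [0,0,0],"jaw": 0.045},{"travel": [0,0,0],"turn": [0,0,0],"jaw": 0.045},{"travel": [0,0,-0.01],"turn": [0,0,0],"jaw": 0.045},{"travel": [0,0,-0.025],"turn": [0,0,0],"jaw": 0.045},{"travel": [0,0,-0.035],"turn": [0,0,0],"jaw": 0.045},{"travel": [0,0,-0.04],"turn": [0,0,0],"jaw": 0.045},{"travel": [0,0,-0.04],"turn": [0,0,0],"jaw": 0.045},{"travel": [0,0,-0.02],"turn": [0,0,0],"jaw": 0.045},{"travel": [0,0,0],"turn": [0,0,0],"jaw": 0.045},{"travel": [0,0,0],"turn": [0,0,0],"jaw": 0.045}])

```text
time_s: 35.7
ee_pos: [420.0, 160.7, 223.7]
ee_rot: [1.0, 0.023, 0.0, -0.0]
contact_force: [0.0, -0.1, -0.6]
opening: 0.527
```

```bash
python3 arc.py
python3 - <<'E'
from h import *
i,im=snap('wrist','w34'); np.save('w34.npy',i['cam_to_world']); crop(im,240,60,170,200,2.9,'w34c')
i,im=snap('scene','sf34'); crop(im,200,125,130,100,6,'s34');i,im2=snap('side'); crop(im2,240,220,100,75,8,'d34')
E
```

```text
[420.02891045 160.73168196 223.72967836] 2.579740255535623 [0.00088488 0.00023026] [ 0.00924371 -0.11767917 -0.58176485] 44.96423299776773
r 89.21006610724795 phi -88.24706501093037
```

View pics/w34c.png

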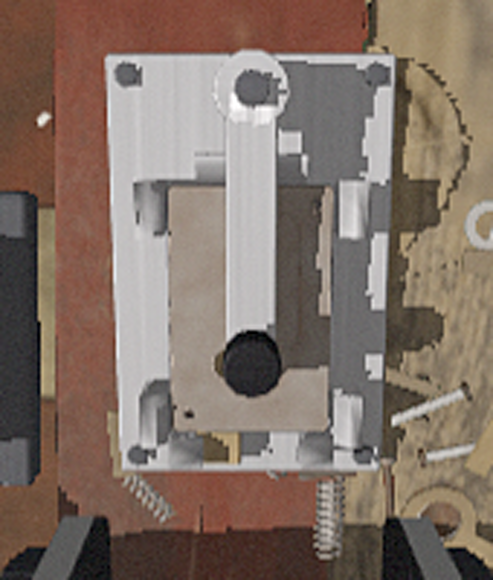

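View pics/s34.png

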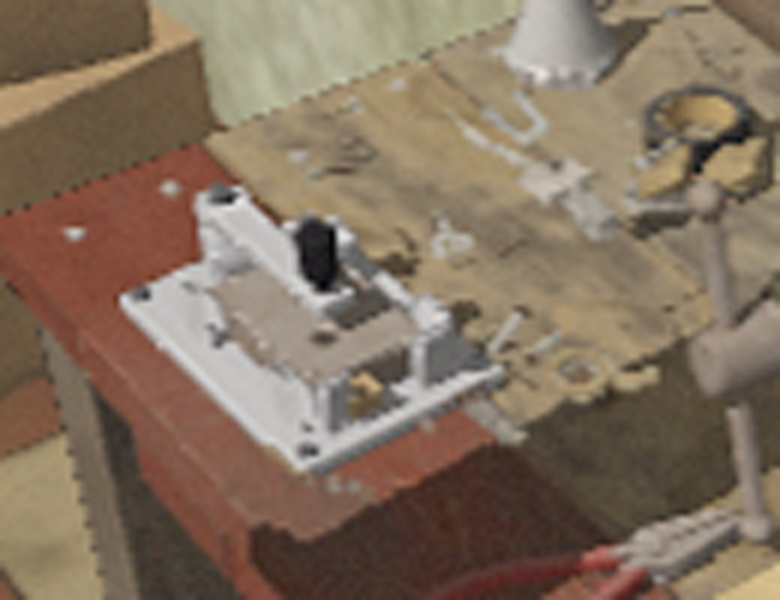

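View pics/d34.png

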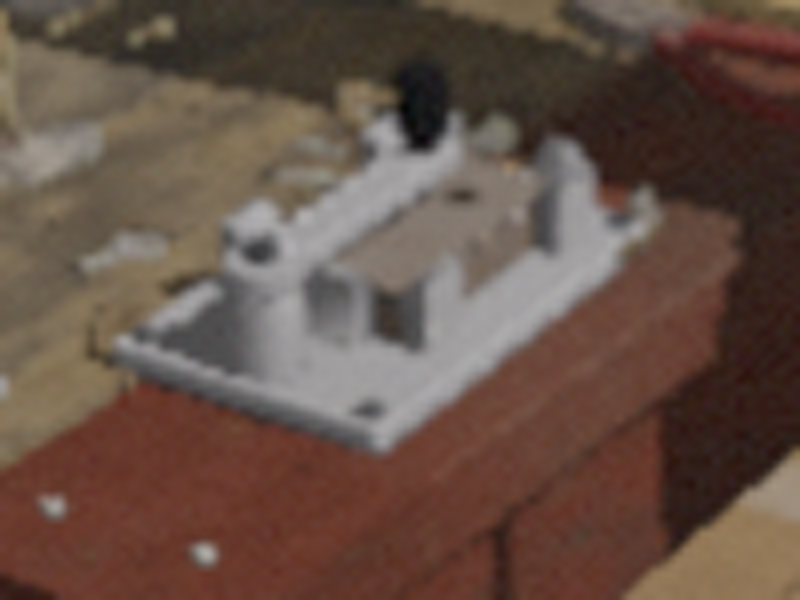

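View pics/sf34.png

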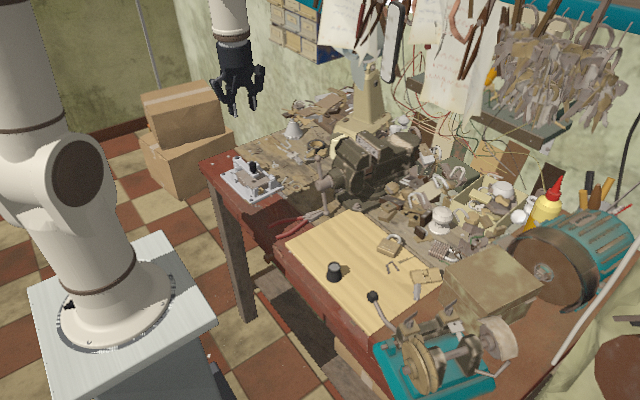

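Run:
```python
from h import *
i=cams.camera_info('wrist'); i['cam_to_world']=np.load('w34.npy')
C=lambda u,v:(240+u/2.9-.4,60+v/2.9-.4)
y=np.radians(-177.35);Rn=np.array([[np.cos(y),-np.sin(y)],[np.sin(y),np.cos(y)]]);tn=np.array([421.2,162.0])
for n,u,v,z in (('knob',252,362,81),('piv',253,88,50),('covTL',170,187,30),('covTR',331,187,30),('covBL',170,431,30),('covBR',330,431,30)):
    print(n,(Rn.T@(onz(i,*C(u,v),z)[:2]-tn)).round(1))
```

```text
knob [-0.  -0.1]
piv [ -0.5 -87.8]
covTL [ 29.8 -54.8]
covTR [-29.3 -54.7]
covBL [31.8 38.6]
covBR [-31.1  38.6]
```

Run:
```python
from station import order
print(order.finish_job())
```

```text
the job is handed in; nothing more can be done
None
```

The rim lock is set up in the nest and handed in at about 36 s: the case lies in the pocket, the cover on it, and the hold-down bar is swung to its stop. No verdict is reported, so these are my own last checks.

**What I did**
- **Case:** gripped across the 62, carried in front of the vice and lowered until it touched the pocket floor, with the bolt out through the slot. It measured within about 0.5 mm of the seat.
- **Cover:** picked up by its rib and laid rib up on the case between the guides. The last image put its centre about 0.7 mm from nominal.
- **Bar:** swung with the fingers loosely round the knob until the push force rose to about 5 N without further movement. After release the knob measured at nest x 0.0, on the pocket's centre line.
- **End state:** the arm was raised clear of everything before hand-in. The last scene picture shows the padlock and cylinder still on the board.

**Checks that disagreed**
- **Fingertips:** they stood about 9 mm behind the reported TCP with the jaws at 24 mm, and about 25 mm behind with them fully open, not 25 mm ahead. My first two closings on the case therefore passed above its rim without touching it. I then measured the tip height from the images and by touch.
- **Bolt:** in the images it sits about 12 mm off the case's centre line, not at x = 0. It still went into the slot without contact.

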